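# Press the laundry-soap bars flat between parting boards

### The arm

A 6-joint arm with a two-finger parallel gripper is mounted at the origin on the work surface. World frame = base frame: x ahead of the robot, y to its left, z up, the work surface at z = 0. Lengths are in m, angles in rad, forces in N, time in s.
With the tool pointing down it reaches from about 0.375 to 0.9 m from the base axis. Payload 3.1 kg.
Tool frame: the origin (TCP) lies at the very end of the fingers, on their centre line; the grasp point (between the pads) lies 19 mm behind it; z points along the fingers, y is the direction in which the jaws open and shut (so a half turn about z gives the same grasp; the last joint's range is limited). The gripper opens to 85 mm and grips with 20 to 120 N. Pads are 22 mm wide; open, the fingers measure 114 mm over their backs; the gripper's body (76 mm by 85 mm) begins 54 mm behind the grasp point. The pads swing forward as they close: fully open they stand 13 mm farther back than shut.
Start: joints at [1.149, 0.527, 1.433, -0, 1.181, -0.178], TCP at [0.151, 0.607, 0.231] pointing down, gripper open.
Joint ranges: [-3.08, 3.08], [-0.75, 2.2], [0.22, 2.44], [-1.43, 4.57], [0, 2.65], [-2.85, 2.85]. Speed limits (rad/s): [2.79, 2.79, 3.14, 3.14, 3.14, 3.14].

### API

Orientations are given as a unit quaternion [x, y, z, w].
In Python, from station import * gives the robot as it stands.
- The arm moves only by the tool jog_arm, never from a script. Its argument "motion" is a list of rows, each a list of 5 numbers: the shift along the world's x, y, z in cm, then the turn about the world's z in degrees, then the closure in counts, from 0 (fully open) to 255 (shut). In form: [[tx, ty, tz, yaw, jaw], ...]. A call has 1 to 10 rows; each row shifts and turns the pose as measured when the row begins; what a row does not reach is not made up. A row lasts 1/12 s, in which the tool goes at most 41.7 mm and 7.16 degrees, less where a joint would pass 70% of its speed; a pose out of reach is approached as far as the arm can. A call with a gripper value outside its range is refused whole. The fingers move at their own pace and stop on an object; "squeeze" is the grip in N (left out, the last holds). Time passes only in rows, so rows that do not move let the fingers close. It gives the time, the measured TCP pose, the force and the opening at its end, in the units of the state.
- sense(): the state, without advancing time (a new reading comes with each control period).
- snapshot(name): name is "scene" or "top" or "wrist"; returns a dict with "img" (480x640x3 uint8, red, green, blue), "depth" (480x640 float32, m along the optical axis (not along the pixel's ray), 0 where there is no reading), "intrinsics" (3x3 intrinsics, pixels), "dist_coeffs" ([k1, k2, p1, p2, k3] as OpenCV has them; the pictures are not rectified), "eye" and "attitude" of the camera in the world. Camera axes: x right, y down, z forward; pixel columns grow to the right and rows downward; lengths in m; the calibration is good to about 2 mm. A picture is of the moment at which its call begins.
- sign_off(): hands the job in, once; it reports no verdict.
The state is a dict: "t": time; "q": joint angles; "qd": joint speeds; "tau": joint torques, N m; "tcp_pos": TCP position; "tool_rot": TCP orientation; "force": force on the tool from outside, world axes, zero at the start; "ft_torque": the same for the moment, N m; "finger_gap": opening from 0.0 (shut) to 1.0 (fully open).
Only numpy, scipy, OpenCV 4.12 (cv2) and the standard library are available. Lean on these libraries where they do the work, as an engineer would, in place of code of your own. Each camera call takes 0.05 s, during which the arm holds its last target.

### The job

The fresh soap bars are to dry flat in the screw press: draw its bed out and stack all the bars flat in the middle of the outline on the bed, one over the other and lengthwise along the bed's slide, with one bamboo parting board between each bar and the next (none under the lowest or on the uppermost; a spare board stays off the bed). Then push the bed fully home, fit the crank on the square shaft and wind it clockwise until the pad bears on the stack and its springs are squeezed about half-way. Finally take the crank off and stand it back on its mat, and leave the bottle, dish and lint filter where they are.

Things in the scene. Friction and masses are not known exactly. Their poses are not given: they have to be found in the camera images.
- press: Green steel screw press, fixed, origin on the ledge straight under the spindle, z up. Its long base (190 mm in x) runs 80 mm to +y and 310 mm to -y, along which its bed slides. Two columns at x = +-87 mm carry the head, a beam 204 mm along x, 44 mm along y, 170 to 195 mm above the ledge; under it hang a steel yoke and the pressing pad.
- bed_mid (a point): Middle of the loading place, an outline of 76 x 110 mm (x, y) drawn on the top face of the white sliding bed (122 mm wide), 30 mm above the ledge; the stack is built over this point. Axes as the press: -y outwards, +y home, z up. The bed reaches 60 mm from here to +y and 150 mm to -y. With the bed home this point lies under the spindle.
- bed (a joint): How far the bed is drawn out, m: 0 fully home (stack under the pad), 0.200 fully out, with stops at both. About 2 N of friction; it stays where it is left and starts partly out. Only nearly fully out is the loading place clear of the press head.
- bed_grip (a point): Middle of the black upright grip post on the outer end of the bed, 24 x 24 mm (sides along the bed's x and y), from 30 to 66 mm above the ledge; this point is 48 mm above the ledge and 132 mm from bed_mid on its -y side. Pull or push it to slide the bed.
- pad_face (a point): Middle of the underside of the aluminium pressing pad (76 mm in x, 110 mm in y) under the spindle: 128 mm above the ledge wound fully up, 12 mm lower per clockwise turn, at most 64 mm. It hangs on four springs (4 N per mm in all, after 8 N preload). 3 bars and 2 boards on the bed reach 108 mm above the ledge, 2 bars and 1 board 80 mm.
- pad (a joint): How far the pad's springs are squeezed, m: 0 with the pad hanging free, 0.012 fully squeezed. It grows 12 mm per turn once the pad bears on the stack.
- spindle (a joint): Turn of the spindle, rad, growing clockwise seen from above (winding the pad down); 0 is fully up, 33.5 the lower end. About 0.1 N m of friction holds it where it is left. It does not rise or sink as it turns.
- spindle_top (a point): Centre of the top end of the upright square steel shaft (spindle) on the press head, 223 mm above the ledge; turns with it. 16 x 16 mm, flats square to this frame's x and y, last 4 mm tapered. It stands 22 mm above a round collar of 34 mm diameter that turns with it and on which the fitted crank's hub rests.
- crank_hub (a point): Middle of the 22 x 22 x 16 mm boss on top of the hub of a balanced aluminium crank (350 g, stands on its hub). Hub 34 x 34 mm, underside 44 mm below this point, with a square socket 19 x 19 mm, 24 mm deep, open below; all sides square to x and y. Arm along x, 18 mm wide, its top 8 mm below this point; counterweight (32 mm diameter) 50 mm to -x. Fitted, this is 22 mm above spindle_top.
- crank_grip (a point): Middle of the crank's red hand grip, an upright cylinder of 22 mm diameter and 50 mm height that spins freely on the crank; 60 mm from the hub axis on the crank's +x side and 19.5 mm higher than crank_hub.
- mat_top (a point): Middle of the top of the black rubber mat (130 x 70 x 4 mm, fixed) on which the crank stands; x along its long side.
- bar1_center (a point): Centre of the pink soap bar, 80 x 54 x 22 mm along x, y, z, 120 g; it starts flat on the ledge, which is 11 mm below this point. May be absent.
- bar2_center (a point): Centre of the mint green soap bar, 80 x 54 x 22 mm along x, y, z, 120 g; it starts flat on the ledge, which is 11 mm below this point. May be absent.
- bar3_center (a point): Centre of the lilac soap bar, 80 x 54 x 22 mm along x, y, z, 120 g; it starts flat on the ledge, which is 11 mm below this point. May be absent.
- board1_center (a point): Centre of one bamboo parting board, 92 x 62 x 6 mm along x, y, z, 35 g; it starts flat on the ledge, which is 3 mm below this point.
- board2_center (a point): Centre of the other bamboo parting board, 92 x 62 x 6 mm along x, y, z, 35 g; it starts flat on the ledge, which is 3 mm below this point.
- softener: Closed pink softener bottle, 72 mm diameter, 200 mm tall, origin at the middle of its foot. To be left alone.
- dish: White ceramic dish, 110 mm diameter, 30 mm tall, origin under its middle. To be left alone.
- lint_filter: Ribbed aluminium lint filter, 130 x 85 x 14 mm, origin under its middle. To be left alone. Three clothespins also lie near the robot's base.
Mind the look-alikes: they are no part of the job. Leave any yellow look-alike of the part that bears bar3_center alone. What is shaped like the part that bears board2_center but pink is not meant.

How it is judged:
By the outcome, as a careful person would: the job done as asked, in the order asked, and still so for the second after the job is handed in, with the robot touching nothing.
Of bar1, bar2, bar3 only 2 to 3 are there at a start; the rules pass over those that are not, and their reading is None.
At some moment in a run one of board1, board2 may be knocked a few centimetres aside while the robot is not near it.
It also fails if it takes over 210 s, if anything falls off the work surface, if the arm or the gripper's body presses on something with over 40 N, if the wrist force passes 120 N, or if a joint passes its speed limit or range.

## Working session

There is one attempt and no reset: what is moved stays moved. The work goes in short steps, Python scripts to look and compute and a tool call to move; the robot and the scene stay as the last step left them, time stands still between calls to the robot, and variables do not carry over. Pictures are saved under pics/ and viewed, and the job is handed in when it is done.

Besides the shell and the picture viewer there is one more tool, called by a JSON object that holds its "op" and its "data". jog_arm: Moves the arm, as the interface text tells. Its arguments: {"type":"object","properties":{"motion":{"type":"array","items":{"type":"array","items":{"type":"number"}}},"squeeze":{"type":"number"}},"required":["motion"]}

```bash
ls; mkdir -p pics; cat > h.py <<'E'
from station import *
import numpy as np, cv2
from scipy.spatial.transform import Rotation as R
def pic(cam,name):
    s=snapshot(cam); cv2.imwrite('pics/'+name+'.png',cv2.cvtColor(s['img'],cv2.COLOR_RGB2BGR)); np.save('pics/'+name+'.npy',s,allow_pickle=True); return s
def load(name): return np.load('pics/'+name+'.npy',allow_pickle=True).item()
def rot(s):
    a=np.array(s['attitude']); return a if a.shape==(3,3) else R.from_quat(a).as_matrix()
def ray(s,u,v):
    p=cv2.undistortPoints(np.array([[[u,v]]],float),np.array(s['intrinsics']),np.array(s['dist_coeffs']))[0,0]
    return np.array([p[0],p[1],1.])
def at_depth(s,u,v,r=1):
    d=s['depth'][int(v)-r:int(v)+r+1,int(u)-r:int(u)+r+1]; d=d[d>0]; d=np.median(d)
    return np.array(s['eye'])+rot(s)@(ray(s,u,v)*d)
def at_z(s,u,v,z):
    w=rot(s)@ray(s,u,v); e=np.array(s['eye']); return e+w*(z-e[2])/w[2]
def proj(s,P):
    M=rot(s); rv=cv2.Rodrigues(M.T)[0]; t=-M.T@np.array(s['eye'])
    return cv2.projectPoints(np.array(P,float).reshape(-1,1,3),rv,t,np.array(s['intrinsics']),np.array(s['dist_coeffs']))[0][:,0]
def cloud(s):
    h,w=s['depth'].shape; u,v=np.meshgrid(np.arange(w),np.arange(h))
    p=cv2.undistortPoints(np.stack([u,v],-1).reshape(-1,1,2).astype(float),np.array(s['intrinsics']),np.array(s['dist_coeffs']))[:,0]
    P=np.c_[p,np.ones(len(p))]*s['depth'].reshape(-1,1)
    return (P@rot(s).T+np.array(s['eye'])).reshape(h,w,3)
E
python3 - <<'E'
from h import *
for c in ['scene','top','wrist']:
    s=pic(c,c+'0'); print(c,s['eye'],s['attitude'],s['intrinsics'],s['dist_coeffs'])
print(sense())
E
```

```text
pics
scene [ 0.94639962 -0.63910954  0.72025135] [ 0.86090831  0.26445739 -0.12556332 -0.41609257] [[469.20796981   0.         322.00684847]
 [  0.         469.20796981 234.10227765]
 [  0.           0.           1.        ]] [-0.11693517  0.          0.          0.          0.        ]
top [ 0.22949187 -0.05661069  1.55759326] [ 0.72286219 -0.68308292  0.07048195 -0.07681331] [[595.27959314   0.         321.9369392 ]
 [  0.         595.27959314 244.85910054]
 [  0.           0.           1.        ]] [-0.07670192  0.          0.          0.          0.        ]
wrist [0.07754317 0.62414664 0.3725462 ] [0.77925412 0.60895902 0.09050543 0.11722072] [[347.0915279    0.         318.91274193]
 [  0.         347.0915279  240.33065096]
 [  0.           0.           1.        ]] [-0.0496569  0.         0.         0.         0.       ]
{'t': 0.15, 'q': array([ 1.14851006e+00,  5.28275227e-01,  1.43364274e+00,  1.26525265e-05,
        1.18141858e+00, -1.78519110e-01]), 'qd': array([ 0.00046968, -0.00083353, -0.00394516,  0.0003687 ,  0.00015446,
        0.00038635]), 'tau': array([ 9.12102441e-04, -4.42744088e+01, -1.78275776e+01, -2.53965036e-04,
        5.54991871e-03,  2.58170343e-05]), 'tcp_pos': array([0.15059148, 0.60599729, 0.23053348]), 'tool_rot': array([ 1.21584372e-01,  9.92580717e-01, -8.31166289e-04, -2.63601545e-04]), 'force': array([0.90761935, 0.17418372, 0.23770441]), 'ft_torque': array([ 0.00370989,  0.00569732, -0.00338002]), 'finger_gap': 1.0022460619488303}
```

View pics/scene0.png

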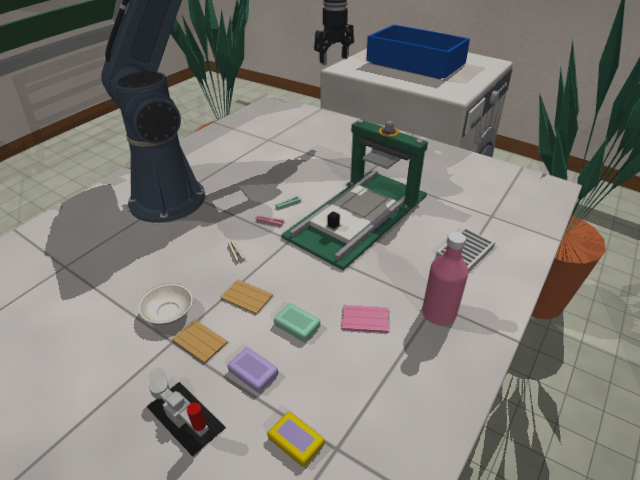

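View pics/top0.png

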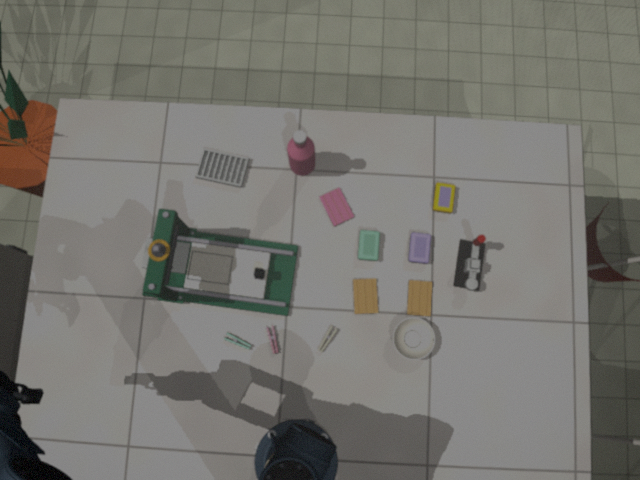

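View pics/wrist0.png

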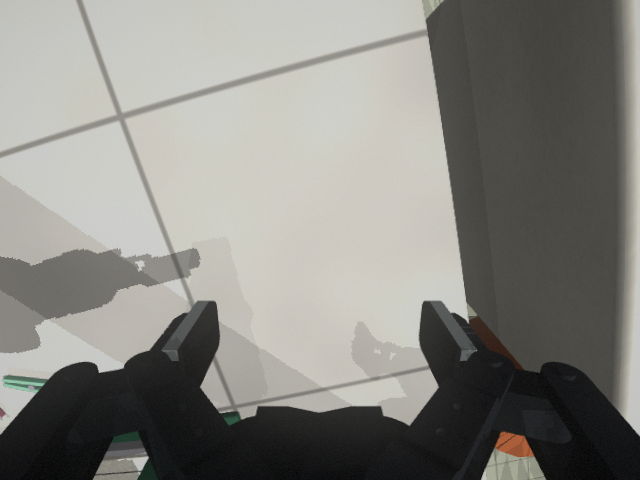

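The scene has only the mint bar, with pixels around (369,244), and the lilac bar, around (420,247). The pink thing at (337,207) looks like a board and is a look-alike, as is the yellow bar at (445,197). The boards are at (366,296) and (419,297), the crank is on its mat at (470,265), and the press is on the left. I'll measure these next.

```bash
cat > seg.py <<'E'
from h import *
def seg(s,box,hlo,hhi,smin=60,vmin=40,zlo=None,zhi=None):
    hsv=cv2.cvtColor(s['img'],cv2.COLOR_RGB2HSV); C=cloud(s)
    m=np.zeros(hsv.shape[:2],bool); x0,y0,x1,y1=box; m[y0:y1,x0:x1]=1
    m&=(hsv[...,0]>=hlo)&(hsv[...,0]<=hhi)&(hsv[...,1]>=smin)&(hsv[...,2]>=vmin)&(s['depth']>0)
    if zlo is not None: m&=(C[...,2]>zlo)&(C[...,2]<zhi)
    n,l,st,_=cv2.connectedComponentsWithStats(m.astype(np.uint8))
    k=1+np.argmax(st[1:,4]); return l==k,C
def rect(s,m,z):
    c=cv2.findContours(m.astype(np.uint8),cv2.RETR_EXTERNAL,cv2.CHAIN_APPROX_NONE)[0]; c=max(c,key=len)[:,0]
    P=np.array([at_z(s,u,v,z)[:2] for u,v in c])
    r=cv2.minAreaRect((P*1000).astype(np.float32)); b=cv2.boxPoints(r); e0,e1=b[1]-b[0],b[2]-b[1]
    e=e0 if np.linalg.norm(e0)>np.linalg.norm(e1) else e1
    return np.array(r[0]), sorted(r[1]), np.degrees(np.arctan2(e[1],e[0]))
E
python3 - <<'E'
from seg import *
s=load('top0')
for n,box,a,b,sm,z in [('mint',(350,220,390,270),50,90,40,.022),('lilac',(400,225,440,270),110,150,30,.022),('pinkboard',(310,180,360,230),140,180,60,.006),('b1',(345,270,385,325),5,30,60,.006),('b2',(400,270,440,325),5,30,60,.006),('yellow',(425,175,465,220),20,35,100,.022)]:
    m,C=seg(s,box,a,b,sm); print(n,m.sum(),'z',np.median(C[m][:,2]),rect(s,m,z))
for n,u,v in [('ledge',340,330),('gripTop',260,272),('bed',245,272),('shaft',159,250),('head',165,225),('mat',465,285),('boss',472,265),('redtop',481,239),('lint',223,167)]:
    print(n,at_depth(s,u,v))
b=cv2.resize(cv2.cvtColor(s['img'],cv2.COLOR_RGB2BGR)[195:325,130:310],None,fx=4.4,fy=4.4,interpolation=2); cv2.imwrite('pics/pr.png',b)
b=cv2.resize(cv2.cvtColor(s['img'],cv2.COLOR_RGB2BGR)[220:310,430:510],None,fx=6,fy=6,interpolation=2); cv2.imwrite('pics/cr.png',b)
E
```

```text
mint 568 z 0.022236592178230596 (array([ 561.10040283, -155.95671082]), [52.83171081542969, 78.04920196533203], np.float32(-1.2861911))
lilac 581 z 0.021643530620489848 (array([ 561.57086182, -290.80065918]), [53.19988250732422, 78.52081298828125], np.float32(-3.9687636))
pinkboard 713 z 0.006637803372931961 (array([666.08605957, -66.15731812]), [59.63034439086914, 90.28276824951172], np.float32(28.961103))
b1 829 z 0.006472746459296852 (array([ 427.9057312 , -153.75692749]), [62.660457611083984, 91.64616394042969], np.float32(5.802229))
b2 827 z 0.005857658112831787 (array([ 431.05145264, -296.35354614]), [63.216949462890625, 92.04136657714844], np.float32(-1.1928064))
yellow 322 z 0.020667069613605205 (array([ 703.79443359, -352.91577148]), [54.479339599609375, 79.31226348876953], np.float32(-5.097704))
ledge [ 0.33561509 -0.09288662 -0.00100201]
gripTop [0.46539677 0.11877579 0.06765701]
bed [0.46902101 0.16218067 0.03064032]
shaft [0.4798286  0.33959352 0.21583592]
head [0.5442854  0.33772631 0.19692676]
mat [ 0.46678112 -0.41022044  0.03130069]
boss [ 0.5159364  -0.42231233  0.05539213]
redtop [ 0.57685426 -0.43570532  0.09336122]
lint [0.75994102 0.25051189 0.00876678]
```

View pics/pr.png

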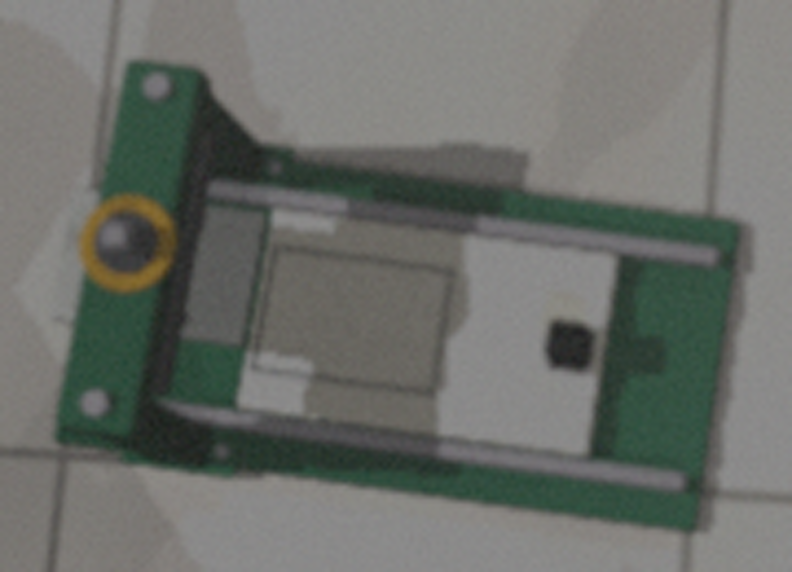

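View pics/cr.png

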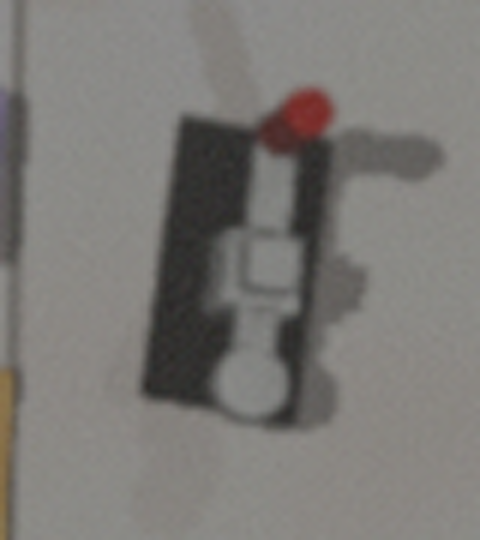

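```bash
python3 - <<'E'
from h import *
s=load('top0')
def f(a,z,o=(130,195),k=4.4): return at_z(s,(a[0]+.5)/k-.5+o[0],(a[1]+.5)/k-.5+o[1],z)
ang=lambda a,b: np.degrees(np.arctan2((b-a)[1],(b-a)[0]))
b1,b2=f((155,85),.197),f((95,402),.197); print('bolts',b1,b2,(b1+b2)/2,np.linalg.norm(b1-b2),ang(b2,b1))
o=[f(p,.03) for p in [(275,245),(455,270),(437,392),(255,367)]]; print('outline',np.round(o,4),np.mean(o,0),ang(o[3],o[0]),ang(o[1],o[0])-90,ang(o[2],o[3])-90)
c=[f(p,.03) for p in [(617,255),(590,455)]]; print('bed end',np.round(c,4),np.mean(c,0),np.linalg.norm(c[0]-c[1]),ang(c[1],c[0]))
g=f((570,347),.066);print('grip',g)
print('shaft', f((118,233),.223), 'collar',f((127,243),.201))
g=lambda p,z:f(p,z,(430,220),6)
m=[g(p,.004) for p in [(183,116),(333,140),(296,428),(143,394)]];print('mat',np.round(m,4),np.mean(m,0),ang(m[3],m[0]),ang(m[2],m[1]))
q=[g(p,.056) for p in [(246,236),(302,236),(302,292),(246,292)]];print('boss',np.round(q,4),np.mean(q,0))
r=g((308,112),.0925);w=g((253,385),.045);print('red',r,'cw',w)
print(np.degrees(R.from_quat(sense()['tool_rot']).as_euler('ZYX')))
E
```

```text
bolts [0.57121983 0.34116357 0.197     ] [0.39753157 0.35388665 0.197     ] [0.4843757  0.34752511 0.197     ] 0.17415363442213158 -4.1895704450625795
outline [[0.5187 0.3064 0.03  ]
 [0.5097 0.1972 0.03  ]
 [0.4361 0.2015 0.03  ]
 [0.4446 0.3109 0.03  ]] [0.47726358 0.25401554 0.03      ] -3.4515810661501107 -4.721056690310604 -4.473517670864894
bed end [[0.5242 0.1015 0.03  ]
 [0.4041 0.1084 0.03  ]] [0.46416616 0.10492415 0.03      ] 0.12028320764100353 -3.3083438709394386
grip [0.461749   0.12081154 0.066     ]
shaft [0.48384523 0.34411472 0.223     ] collar [0.48290462 0.34525486 0.201     ]
mat [[ 0.5951 -0.4023  0.004 ]
 [ 0.5879 -0.4699  0.004 ]
 [ 0.4573 -0.4537  0.004 ]
 [ 0.4687 -0.3858  0.004 ]] [ 0.52723297 -0.42791033  0.004     ] -7.431706907594805 -7.083692520313571
boss [[ 0.5315 -0.4184  0.056 ]
 [ 0.5329 -0.4426  0.056 ]
 [ 0.5085 -0.4427  0.056 ]
 [ 0.5071 -0.4185  0.056 ]] [ 0.52000838 -0.43057659  0.056     ]
red [ 0.57899613 -0.43571363  0.0925    ] cw [ 0.46884135 -0.42450681  0.045     ]
[ 1.66032879e+02 -1.84021419e-02 -1.79901789e+02]
```

Press yaw is about -4.2° with its origin near (0.484, 0.347). The bed is about 94 mm out and the grip post is near (0.463, 0.121). I'll move towards the post.

{"op": "jog_arm", "data": {"motion": [[1.6, -2.5, 0.4, 1, 0], [1.6, -2.5, 0.4, 1, 0], [1.6, -2.5, 0.4, 1, 0], [1.6, -2.5, 0.4, 1, 0], [1.6, -2.5, 0.4, 1, 0], [1.6, -2.5, 0.4, 1, 0], [1.6, -2.5, 0.4, 1, 0], [1.6, -2.5, 0.4, 1, 0], [1.6, -2.5, 0.4, 1, 0], [1.6, -2.5, 0.4, 1, 0]], "squeeze": 40}}

```text
t: 0.98
tcp_pos: [0.3101, 0.348, 0.2676]
tool_rot: [0.025, 1.0, -0.002, -0.002]
force: [0.2, 0.6, -0.8]
finger_gap: 0.997
```

{"op": "jog_arm", "data": {"motion": [[1.7, -2.5, 0, 0, 90], [1.7, -2.5, 0, -0.5, 90], [1.7, -2.5, 0, -0.5, 90], [1.7, -2.5, -1, 0, 90], [1.7, -2.5, -1, 0, 90], [1.7, -2.5, -1, 0, 90], [1.7, -2.5, -1, 0, 90], [1.7, -2.5, -1, 0, 90], [1.7, -2.5, -1, 0, 90], [0, 0, 0, 0, 90]]}}

```text
t: 1.82
tcp_pos: [0.4726, 0.1072, 0.2072]
tool_rot: [0.035, 0.999, -0.002, 0.002]
force: [0.3, 0.3, 0.5]
finger_gap: 0.643
```

```bash
python3 - <<'E'
from h import *
s=pic('wrist','w1'); st=sense(); print(st['tcp_pos'],st['finger_gap'],s['eye'],rot(s))
print(proj(s,[(.463,.121,.066),(.484,.3465,.223)]))
E
```

```text
[0.47083077 0.10878228 0.20754142] 0.6488843115227632 [0.3968361  0.11281729 0.34895233] [[ 0.07133951  0.95240664  0.29636508]
 [ 0.99744832 -0.0673006  -0.02382176]
 [-0.00274246  0.29730828 -0.9547776 ]]
[[335.27735288 214.37831571]
 [824.03480023 303.22970471]]
```

View pics/w1.png

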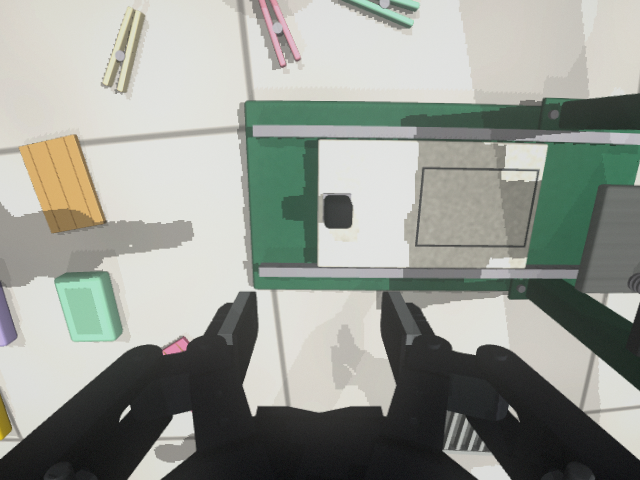

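The wrist view shows the post at about (339,211) and the outline corners at (422,168), (539,170), (526,247) and (416,245). I'll refine the bed geometry from these.

```bash
python3 - <<'E'
from h import *
s=load('w1')
o=[at_z(s,u,v,.03)[:2] for u,v in [(422,168),(539,170),(526,247),(416,245)]]; print(np.round(o,4),np.mean(o,0))
a=lambda p,q:np.degrees(np.arctan2(*(q-p)[::-1]))
print(a(o[0],o[3]),a(o[1],o[2]),a(o[0],o[1])-90,a(o[3],o[2])-90,np.linalg.norm(o[0]-o[1]),np.linalg.norm(o[0]-o[3]))
print(at_z(s,339,211,.066), at_depth(s,339,211))
C=cloud(s);m=(C[...,2]>.058)&(C[...,2]<.072)&(abs(C[...,0]-.463)<.03)&(abs(C[...,1]-.121)<.03)
p=C[m];print(m.sum(),p.min(0),p.max(0),(p.min(0)+p.max(0))/2)
for v in (131,272):
  print('rail',at_depth(s,350,v), 'base',at_depth(s,300,115))
e=[at_z(s,u,v,.02)[:2] for u,v in [(319,139),(318,267)]];print(e)
E
```

```text
[[0.4338 0.2032]
 [0.4423 0.3125]
 [0.5171 0.3078]
 [0.5072 0.1984]] [0.47508815 0.25548619]
-3.739252830647876 -3.6208594781611896 -4.457371096823678 -5.157090824254084 0.10963670314628135 0.07358445687633502
[0.46034307 0.12425692 0.066     ] [0.46041954 0.1242707  0.0656593 ]
779 [0.45154326 0.11097393 0.05809707] [0.47659986 0.13555493 0.06740704] [0.46407156 0.12326443 0.06275205]
rail [0.39719535 0.13971496 0.02573779] base [0.3797784  0.0956649  0.01185622]
rail [0.5327843  0.13355216 0.02528512] base [0.3797784  0.0956649  0.01185622]
[array([0.40224845, 0.11160566]), array([0.52722072, 0.10165659])]
```

{"op": "jog_arm", "data": {"motion": [[-0.6, 1.5, -2, 0, 90], [0, 0, -3.5, 0, 90], [0, 0, -3.5, 0, 90], [0, 0, -2.5, 0, 90], [0, 0, 0, 0, 90]]}}

```text
t: 2.28
tcp_pos: [0.4656, 0.1266, 0.0924]
tool_rot: [0.036, 0.999, 0.0, 0.005]
force: [-0.2, -0.2, -0.3]
finger_gap: 0.652
```

{"op": "jog_arm", "data": {"motion": [[-0.1, -0.3, -2, 0, 90], [0, 0, -2, 0, 90], [0, 0, -1, 0, 90], [0, 0, 0, 0, 200], [0, 0, 0, 0, 200], [0, 0, 0, 0, 200], [0, 0, 0, 0, 200], [0, 0, 0, 0, 200]]}}

```text
t: 2.95
tcp_pos: [0.4647, 0.1276, 0.0456]
tool_rot: [0.035, 0.999, 0.001, 0.007]
force: [1.7, -1.2, -12.2]
finger_gap: 0.269
```

{"op": "jog_arm", "data": {"motion": [[-0.1, -1.3, 0, 0, 200], [-0.1, -1.5, 0, 0, 200], [-0.1, -1.5, 0, 0, 200], [-0.1, -1.5, 0, 0, 200], [-0.1, -1.5, 0, 0, 200], [-0.1, -1.3, 0, 0, 200], [-0.1, -1.0, 0, 0, 200], [-0.1, -1.0, 0, 0, 200]]}}

```text
t: 3.62
tcp_pos: [0.4564, 0.0239, 0.0456]
tool_rot: [0.036, 0.999, 0.004, 0.007]
force: [1.4, 2.8, -12.9]
finger_gap: 0.266
```

{"op": "jog_arm", "data": {"motion": [[0, -0.5, 0, 0, 200], [0, -0.4, 0, 0, 200], [0, -0.4, 0, 0, 200]]}}

```text
t: 3.87
tcp_pos: [0.4554, 0.015, 0.0455]
tool_rot: [0.041, 0.999, 0.009, 0.006]
force: [12.2, 45.8, -13.7]
finger_gap: 0.271
```

{"op": "jog_arm", "data": {"motion": [[0, 0.2, 0, 0, 90], [0, 0, 0, 0, 90], [0, 0, 0, 0, 90], [0, 0, 2, 0, 90], [0, -1, 4, 0, 90], [0, -2, 4, 0, 70], [1, -3, 4, 0, 70], [1, -3, 3, 0, 40], [1, -3, 0, 0, 40], [1, -3, 0, 0, 40]]}}

```text
t: 4.7
tcp_pos: [0.4915, -0.1257, 0.2205]
tool_rot: [0.034, 0.999, 0.006, 0.009]
force: [-0.4, 0.3, -0.6]
finger_gap: 0.845
```

```bash
python3 - <<'E'
from h import *
s=pic('wrist','w2'); t=pic('top','t2');st=sense(); print(st['tcp_pos'],st['finger_gap'],st['force'])
E
```

```text
[ 0.49443193 -0.12965857  0.22039204] 0.8446022044103725 [-0.2905948   0.21525203  0.01019079]
```

View pics/w2.png

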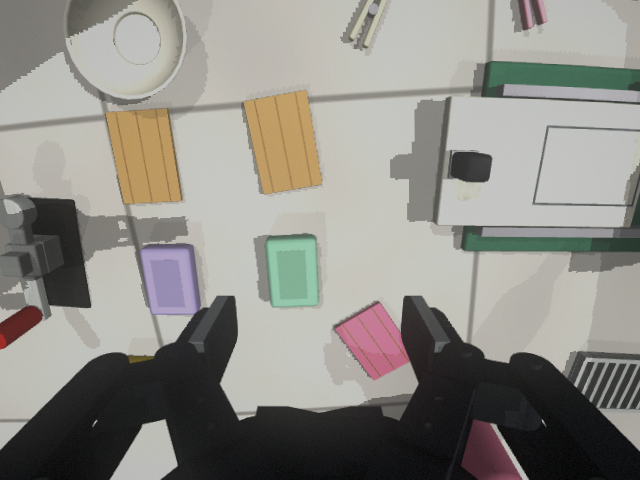

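View pics/t2.png

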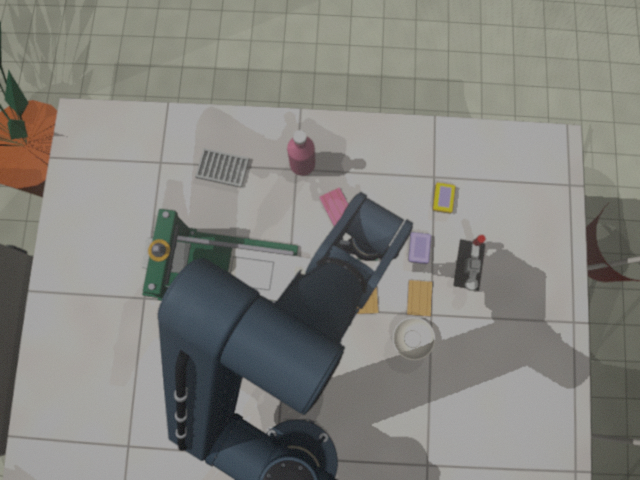

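The bed is drawn out. The mint bar is at about (292,271), the lilac at (170,279), and the boards at (283,142) and (146,155). I'll refine their poses from this view.

```bash
python3 - <<'E'
from seg import *
s=load('w2')
for n,box,a,b,sm,z in [('mint',(255,220,330,320),50,90,40,.022),('lilac',(130,230,215,325),110,150,30,.022),('b1',(235,80,330,200),5,30,60,.006),('b2',(100,95,190,210),5,30,60,.006)]:
    m,C=seg(s,box,a,b,sm,zlo=z-.006,zhi=z+.006); P=C[m]; print(n,m.sum(),'z',np.median(P[:,2]),rect(s,m,z))
o=[at_z(s,u,v,.03)[:2] for u,v in [(548,126),(534,203)]]; print(o,np.degrees(np.arctan2(*(o[1]-o[0])[::-1])))
c=np.mean(o,0); y=np.array([.0749,.9972]); print('mid',c+y*.055)
E
```

```text
mint 3341 z 0.021474465181975433 (array([ 558.8850708 , -156.57846069]), [52.30793762207031, 79.3407974243164], np.float32(-1.7948639))
lilac 3224 z 0.021280889340034498 (array([ 559.5836792 , -289.58068848]), [53.63054275512695, 78.85321807861328], np.float32(-3.7291842))
b1 5887 z 0.005469646728706812 (array([ 426.8092041 , -153.81529236]), [62.10559844970703, 91.63079071044922], np.float32(5.7180023))
b2 5662 z 0.0054088535799244886 (array([ 429.43579102, -295.12310791]), [63.62407684326172, 91.61581420898438], np.float32(-1.4586672))
[array([0.42496957, 0.09632842]), array([0.49840578, 0.09096457])] -4.177520934540713
mid [0.46580717 0.14849249]
```

{"op": "jog_arm", "data": {"motion": [[2.2, -0.9, -3, 0.8, 40], [2.2, -0.9, -3.5, 0.8, 40], [2.1, -0.9, -3.5, 0.7, 40], [0, 0, -3.5, 0, 40], [0, 0, -3.5, 0, 40], [0, 0, -1.5, 0, 40], [0, 0, 0, 0, 40]]}}

```text
t: 5.38
tcp_pos: [0.5637, -0.162, 0.0364]
tool_rot: [0.017, 1.0, -0.001, 0.02]
force: [-0.5, 0.2, -0.7]
finger_gap: 0.847
```

{"op": "jog_arm", "data": {"motion": [[-0.4, 0.5, -1, 0, 40], [0, 0, 0, 0, 40]]}}

```text
t: 5.55
tcp_pos: [0.5585, -0.1564, 0.0262]
tool_rot: [0.017, 1.0, -0.001, 0.019]
force: [-0.4, 0.8, -0.1]
finger_gap: 0.846
```

```bash
python3 - <<'E'
from h import *
st=sense(); M=R.from_quat(st['tool_rot']).as_matrix(); print(st['tcp_pos'],np.round(M,3),np.round(st['q'],3))
E
```

```text
[ 0.55847043 -0.15639389  0.02621365] [[-0.999  0.034  0.037]
 [ 0.034  0.999 -0.002]
 [-0.037 -0.    -0.999]] [-0.474  0.759  1.713  0.026  0.636 -2.031]
```

{"op": "jog_arm", "data": {"motion": [[0.1, 0, -1, 0, 40], [0, 0, -1, 0, 40], [0, 0, -0.4, 0, 40], [0, 0, 0, 0, 140], [0, 0, 0, 0, 140], [0, 0, 0, 0, 140], [0, 0, 0, 0, 140]]}}

```text
t: 6.13
tcp_pos: [0.5635, -0.1583, 0.0066]
tool_rot: [0.017, 1.0, -0.003, 0.023]
force: [0.3, 0.2, -1.4]
finger_gap: 0.618
```

{"op": "jog_arm", "data": {"motion": [[0, 0, 2, 0, 140], [0, 0, 3, 0, 140], [0, 1, 3, -5, 140], [-0.5, 2, 3, -7, 140], [-0.9, 2.6, 2, -7, 140], [-0.9, 2.6, 0, -7, 140], [-0.9, 2.6, 0, -7, 140], [-0.9, 2.6, 0, -7, 140], [-0.9, 2.6, 0, -7, 140], [-0.9, 2.6, 0, -7, 140]]}}

```text
t: 6.97
tcp_pos: [0.5057, 0.0263, 0.1449]
tool_rot: [0.478, 0.878, -0.012, 0.027]
force: [-0.1, 0.3, -1.3]
finger_gap: 0.62
```

{"op": "jog_arm", "data": {"motion": [[-0.9, 2.6, 0, -7, 140], [-0.9, 2.6, 0, -7, 140], [-0.9, 2.6, 0, -7, 140], [-0.5, 2.3, 0, -7, 140], [-0.5, 2.3, 0, -5, 140], [0, 0, 0, 0, 140]]}}

```text
t: 7.47
tcp_pos: [0.4635, 0.1579, 0.1465]
tool_rot: [0.71, 0.704, -0.019, 0.022]
force: [-0.6, -0.4, -0.7]
finger_gap: 0.62
```

```bash
cat > st.py <<'E'
from h import *
st=sense(); M=R.from_quat(st['tool_rot']).as_matrix(); print('t',round(st['t'],2),'tcp',np.round(st['tcp_pos'],4),'jaw',np.degrees(np.arctan2(M[1,1],M[0,1])).round(2),'toolz',np.round(M[:,2],3),'gap',round(st['finger_gap']*85,1),'F',np.round(st['force'],1),'q',np.round(st['q'],2))
E
python3 st.py
```

```text
t 7.47 tcp [0.4635 0.1579 0.1465] jaw -0.52 toolz [ 0.004 -0.057 -0.998] gap 52.7 F [-0.6 -0.4 -0.7] q [ 0.14  0.49  1.84 -0.08  0.82  0.2 ]
```

{"op": "jog_arm", "data": {"motion": [[0, 0, 0, 0, 140], [0, 0, 0, 0, 140], [0, 0, 0, 0, 140], [0, 0, 0, 0, 140], [0, 0, 0, 0, 140], [0, 0, 0, 0, 140], [0, 0, 0, 0, 140], [0, 0, 0, 0, 140]]}}

```text
t: 8.13
tcp_pos: [0.4644, 0.1549, 0.1469]
tool_rot: [0.71, 0.704, -0.019, 0.022]
force: [0.7, 0.2, -0.1]
finger_gap: 0.619
```

```bash
python3 st.py
```

```text
t 8.13 tcp [0.4644 0.1549 0.1469] jaw -0.44 toolz [ 0.005 -0.058 -0.998] gap 52.7 F [ 0.7  0.2 -0.1] q [ 0.13  0.48  1.84 -0.08  0.82  0.19]
```

{"op": "jog_arm", "data": {"motion": [[0, 0, 3, 0, 140], [0, 0, 3, 0, 140], [0, 0, 3, 0, 140], [0, 0, 0, 0, 140], [0, 0, 0, 0, 140]]}}

```text
t: 8.55
tcp_pos: [0.4626, 0.1533, 0.2383]
tool_rot: [0.71, 0.703, -0.021, 0.02]
force: [0.2, -0.1, -2.0]
finger_gap: 0.619
```

```bash
python3 st.py
```

```text
t 8.55 tcp [0.4626 0.1533 0.2383] jaw -0.57 toolz [-0.002 -0.059 -0.998] gap 52.6 F [ 0.2 -0.1 -2. ] q [ 0.13  0.34  1.75 -0.07  1.06  0.17]
```

{"op": "jog_arm", "data": {"motion": [[0.2, -0.5, -3, -1.9, 140], [0.2, -0.3, -3, -1.9, 140], [0, 0, -3, 0, 140], [0, 0, -2, 0, 140], [0, 0, -1, 0, 140], [0, 0, -1, 0, 140], [0, 0, 0, 0, 140]]}}

```text
t: 9.13
tcp_pos: [0.4649, 0.1441, 0.1002]
tool_rot: [0.735, 0.678, -0.022, 0.02]
force: [-0.5, 0.0, -0.7]
finger_gap: 0.618
```

```bash
python3 st.py; python3 - <<'E'
from h import *
pic('wrist','w3')
E
```

```text
t 9.13 tcp [0.4649 0.1441 0.1002] jaw -4.62 toolz [-0.005 -0.059 -0.998] gap 52.5 F [-0.5  0.  -0.7] q [ 0.11  0.57  1.87 -0.09  0.71  0.25]
```

View pics/w3.png

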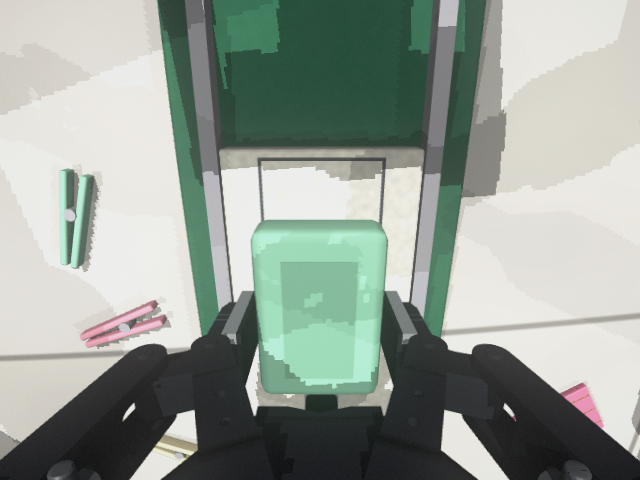

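The mint bar is held squarely. The far outline corners are at (259,158) and (385,158). I'll compute the bar centre against the outline.

```bash
cat > place.py <<'E'
from seg import *
import sys
def outl(s,a,b):
    o=[at_z(s,*p,.03)[:2] for p in (a,b)]; d=o[1]-o[0]; w=np.linalg.norm(d)
    yaw=np.arctan2(d[1],d[0]); y=np.array([-np.sin(yaw),np.cos(yaw)])
    c=(o[0]+o[1])/2; return c-y*.055,np.degrees(yaw),w
E
python3 - <<'E'
from place import *
s=load('w3'); print(outl(s,(259,158),(385,158)))
m,C=seg(s,(240,200,400,400),50,90,40); P=C[m]; z=np.percentile(P[:,2],[5,50,95]); print(z)
print(rect(s,m,.1156), rect(s,m,z[1]))
E
```

```text
(array([0.46639617, 0.14643419]), np.float64(-4.630812908213239), np.float64(0.07419665716188806))
[0.10998584 0.11576667 0.12006251]
(array([465.94995117, 146.83126831]), [69.03529357910156, 85.5003433227539], np.float32(85.36264)) (array([465.9571228 , 146.94058228]), [68.94100189208984, 85.38352966308594], np.float32(85.362656))
```

```bash
python3 - <<'E'
from place import *
s=load('w3')
for z in (.113,.1165):
  o=np.array([at_z(s,u,v,z) for u,v in [(254,238),(388,238),(380,393),(261,393)]]); print(o.round(4),o.mean(0))
C=cloud(s)
for v in (240,260,300,340,385): print(v,C[v,320], C[v,275][2],C[v,365][2])
m=(C[...,2]>.085)&(C[...,2]<.13)&(cv2.cvtColor(s['img'],cv2.COLOR_RGB2HSV)[...,1]>40);m[:, :245]=0;m[:,395:]=0;m[:205]=0;m[398:]=0
p=C[m];print(np.percentile(p,[1,99],axis=0))
cv2.imwrite('pics/c3.png',cv2.resize(cv2.cvtColor(s['img'],cv2.COLOR_RGB2BGR)[200:410,220:420],None,fx=2.8,fy=2.8))
E
```

```text
[[0.4427 0.1836 0.113 ]
 [0.4938 0.1794 0.113 ]
 [0.4895 0.1029 0.113 ]
 [0.4344 0.1074 0.113 ]] [0.46511752 0.14334785 0.113     ]
[[0.4435 0.1848 0.1165]
 [0.4932 0.1808 0.1165]
 [0.489  0.1064 0.1165]
 [0.4355 0.1108 0.1165]] [0.46528835 0.14569382 0.1165    ]
240 [0.46785311 0.18141079 0.11482216] 0.11601528883905138 0.11407932393253115
260 [0.46723591 0.17374904 0.11605656] 0.11486402673506386 0.11515653671866673
300 [0.46584983 0.15645883 0.11622823] 0.11493056579870074 0.11495611935092497
340 [0.46429735 0.13706997 0.1159145 ] 0.11656524026842734 0.11583919399727372
385 [0.46229819 0.1120806  0.11511673] 0.11686179753330662 0.11626157581701667
[[0.43787304 0.10879309 0.10158467]
 [0.49165464 0.18586451 0.12567434]]
```

View pics/c3.png

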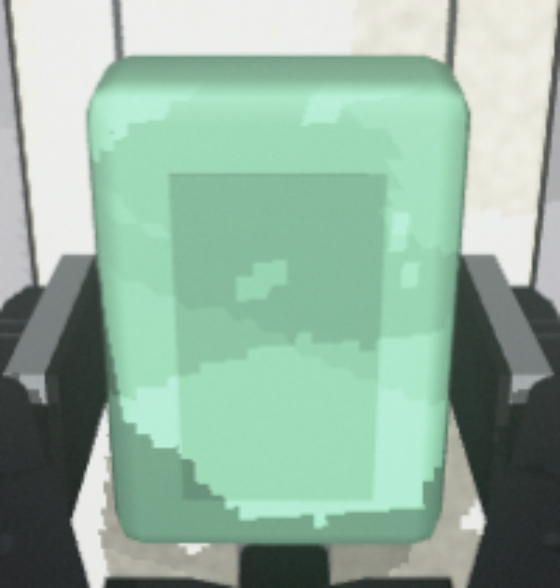

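{"op": "jog_arm", "data": {"motion": [[0.2, 0, -2, 0, 140], [0, 0, -2, 0, 140], [0, 0, -1.5, 0, 140], [0, 0, -0.3, 0, 140], [0, 0, 0, 0, 140]]}}

```text
t: 9.6
tcp_pos: [0.4696, 0.1443, 0.0423]
tool_rot: [0.735, 0.678, -0.019, 0.022]
force: [1.1, -0.4, -1.0]
finger_gap: 0.62
```

```bash
python3 st.py
```

```text
t 9.6 tcp [0.4696 0.1443 0.0423] jaw -4.6 toolz [ 0.001 -0.058 -0.998] gap 52.7 F [ 1.1 -0.4 -1. ] q [ 0.11  0.68  1.9  -0.11  0.57  0.28]
```

{"op": "jog_arm", "data": {"motion": [[-0.3, 0, -0.3, 0, 140], [0, 0, -0.2, 0, 140], [0, 0, -0.1, 0, 140], [0, 0, -0.1, 0, 140]]}}

```text
t: 9.93
tcp_pos: [0.4681, 0.1446, 0.0377]
tool_rot: [0.735, 0.678, -0.017, 0.023]
force: [-0.3, 0.3, -1.7]
finger_gap: 0.618
```

```bash
python3 st.py
```

```text
t 9.93 tcp [0.4681 0.1446 0.0377] jaw -4.58 toolz [ 0.006 -0.058 -0.998] gap 52.6 F [-0.3  0.3 -1.7] q [ 0.11  0.69  1.9  -0.11  0.55  0.28]
```

{"op": "jog_arm", "data": {"motion": [[-0.1, 0, -0.1, 0, 140], [0, 0, -0.1, 0, 140], [0, 0, -0.1, 0, 140], [0, 0, 0, 0, 140]]}}

```text
t: 10.27
tcp_pos: [0.4678, 0.1447, 0.0365]
tool_rot: [0.735, 0.678, -0.016, 0.024]
force: [-0.4, 0.2, -0.5]
finger_gap: 0.62
```

```bash
python3 st.py
```

```text
t 10.27 tcp [0.4678 0.1447 0.0365] jaw -4.57 toolz [ 0.009 -0.057 -0.998] gap 52.7 F [-0.4  0.2 -0.5] q [ 0.11  0.69  1.91 -0.11  0.54  0.28]
```

{"op": "jog_arm", "data": {"motion": [[0, 0, -0.2, 0, 140], [0, 0, 0, 0, 140], [0, 0, 0, 0, 60], [0, 0, 0, 0, 60], [0, 0, 0, 0, 60]]}}

```text
t: 10.68
tcp_pos: [0.4689, 0.1448, 0.0373]
tool_rot: [0.735, 0.678, -0.015, 0.025]
force: [-0.1, 0.5, 0.3]
finger_gap: 0.764
```

{"op": "jog_arm", "data": {"motion": [[0, 0, 1, 0, 60], [0, 0, 2, 0, 60], [0, 0, 3, 0, 60], [0, 0, 4, 0, 60], [0, 0, 4, 0, 60], [0, 0, 0, 0, 60]]}}

```text
t: 11.18
tcp_pos: [0.4663, 0.1445, 0.1819]
tool_rot: [0.734, 0.678, -0.018, 0.023]
force: [1.5, -0.5, -0.2]
finger_gap: 0.766
```

```bash
python3 st.py; python3 - <<'E'
from h import *
pic('wrist','w4')
E
```

```text
t 11.18 tcp [0.4663 0.1445 0.1819] jaw -4.57 toolz [ 0.004 -0.058 -0.998] gap 65.1 F [ 1.5 -0.5 -0.2] q [ 0.11  0.42  1.81 -0.07  0.91  0.23]
```

View pics/w4.png

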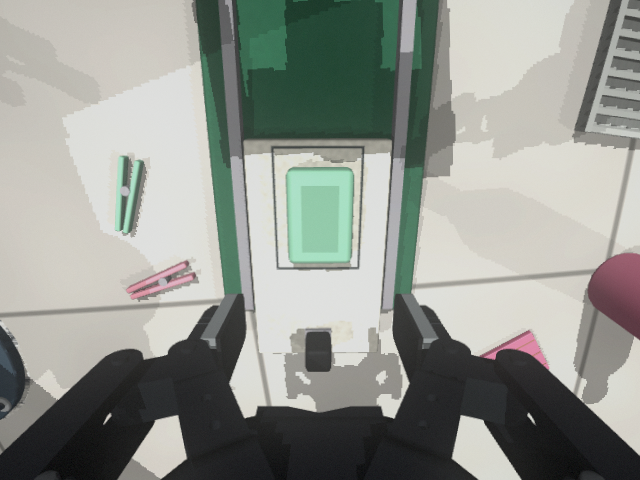

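The bar lies in the outline, whose corners are (273,148), (363,147), (358,268) and (277,268). I'll quantify the offset.

```bash
python3 - <<'E'
from place import *
s=load('w4')
o=np.array([at_z(s,u,v,.03)[:2] for u,v in [(273,148),(363,147),(358,268),(277,268)]]);print(o.round(4),o.mean(0))
m,C=seg(s,(270,150,370,275),50,90,40,zlo=.046,zhi=.06);print(np.median(C[m][:,2]),rect(s,m,.052))
E
```

```text
[[0.4344 0.2028]
 [0.5073 0.1977]
 [0.4987 0.09  ]
 [0.4247 0.0963]] [0.46627917 0.14669315]
0.051438874235505305 (array([467.6675415 , 147.40229797]), [52.2913818359375, 77.7441635131836], np.float32(85.34197))
```

{"op": "jog_arm", "data": {"motion": [[-0.3, -2, 1, 7, 50], [-0.3, -2, 0.5, 7, 50], [-0.3, -2, 0, 7, 50], [-0.3, -2, 0, 7, 50], [-0.3, -2, 0, 7, 50], [-0.3, -2, 0, 7, 50], [-0.3, -2, 0, 7, 50], [-0.3, -2, 0, 7, 50], [-0.3, -2, 0, 7, 50], [-0.3, -2, 0, 7, 50]]}}

```text
t: 12.07
tcp_pos: [0.4269, -0.0564, 0.1897]
tool_rot: [0.204, 0.979, -0.004, 0.023]
force: [-0.5, -0.1, -0.3]
finger_gap: 0.805
```

{"op": "jog_arm", "data": {"motion": [[0, -2, 0, 7, 50], [0, -2, 0, 7, 50], [0, -2, 0, 7, 50], [0, -2, 0, 6, 50], [0, -1, 0, 3, 50], [0, 0, 0, 0, 50]]}}

```text
t: 12.57
tcp_pos: [0.4209, -0.1516, 0.184]
tool_rot: [-0.063, 0.998, 0.004, 0.017]
force: [-0.5, -0.2, 0.0]
finger_gap: 0.805
```

```bash
python3 st.py; python3 - <<'E'
from h import *
pic('wrist','w5')
E
```

```text
t 12.57 tcp [ 0.4209 -0.1516  0.184 ] jaw 97.28 toolz [ 0.033  0.011 -0.999] gap 68.4 F [-0.5 -0.2  0. ] q [-0.62  0.36  1.93  0.04  0.83 -2.34]
```

View pics/w5.png

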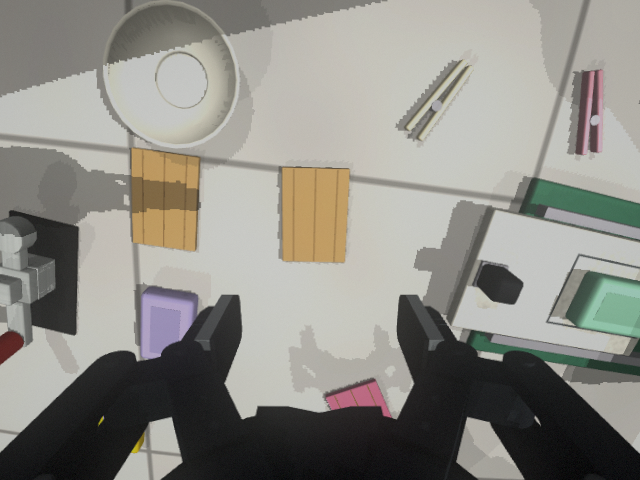

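```bash
python3 - <<'E'
from place import *
s=load('w5')
for n,box,a,b,sm,z in [('b1',(265,150,365,280),5,30,60,.006),('b2',(120,135,210,260),5,30,60,.006),('lilac',(130,280,210,370),110,150,30,.022)]:
    m,C=seg(s,box,a,b,sm); P=C[m]; print(n,m.sum(),'z',np.median(P[:,2]),rect(s,m,z))
E
```

```text
b1 6151 z 0.005517290985446066 (array([ 426.35626221, -154.13729858]), [61.652122497558594, 92.00962829589844], np.float32(5.6393228))
b2 6343 z 0.005406230523799571 (array([ 429.01318359, -295.58016968]), [63.13929748535156, 92.05284118652344], np.float32(-1.5484953))
lilac 3158 z 0.021244481900744988 (array([ 555.81915283, -288.55078125]), [56.23991775512695, 87.40104675292969], np.float32(-3.514024))
```

{"op": "jog_arm", "data": {"motion": [[0.3, -0.2, -3, -0.8, 50], [0.2, -0.1, -3, -0.8, 50], [0, 0, -3, 0, 50], [0, 0, -3, 0, 50], [0, 0, -2, 0, 50], [0, 0, -1, 0, 50], [0, 0, 0, 0, 50]]}}

```text
t: 13.2
tcp_pos: [0.424, -0.147, 0.0276]
tool_rot: [-0.043, 0.999, 0.005, 0.016]
force: [0.3, 0.6, 0.5]
finger_gap: 0.801
```

```bash
python3 st.py
```

```text
t 13.2 tcp [ 0.424  -0.147   0.0276] jaw 94.96 toolz [ 0.032  0.012 -0.999] gap 68.1 F [0.3 0.6 0.5] q [-0.6   0.69  2.04  0.07  0.4  -2.33]
```

{"op": "jog_arm", "data": {"motion": [[0.2, -0.6, -0.5, 0.7, 50], [0, 0, -0.8, 0, 50], [0, 0, 0, 0, 50]]}}

```text
t: 13.45
tcp_pos: [0.4256, -0.151, 0.0138]
tool_rot: [-0.05, 0.999, 0.006, 0.015]
force: [0.5, 0.5, 0.2]
finger_gap: 0.802
```

```bash
python3 st.py; python3 - <<'E'
from h import *
pic('wrist','w6')
E
```

```text
t 13.45 tcp [ 0.4256 -0.151   0.0138] jaw 95.76 toolz [ 0.03   0.014 -0.999] gap 68.2 F [0.5 0.5 0.2] q [-0.61  0.72  2.03  0.08  0.37 -2.35]
```

View pics/w6.png

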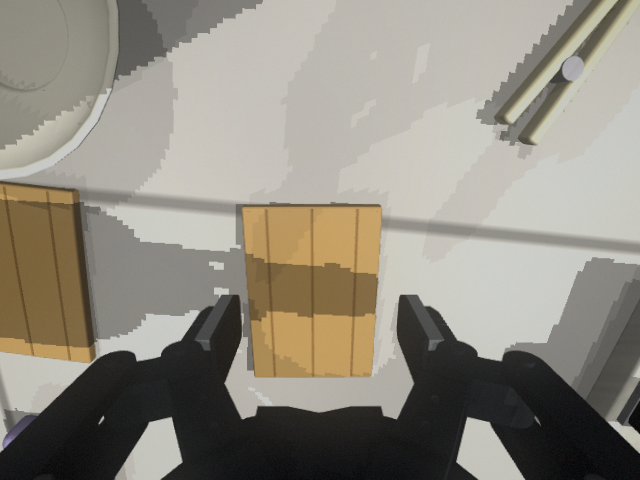

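The board sits between the fingers but about 3 mm left of centre, spanning columns 250–376 against the jaws at 241–399. I'll correct that and descend.

{"op": "jog_arm", "data": {"motion": [[0, -0.3, -0.6, 0, 50], [0, 0, -0.6, 0, 50], [0, 0, -0.4, 0, 50], [0, 0, -0.2, 0, 50], [0, 0, 0, 0, 50]]}}

```text
t: 13.92
tcp_pos: [0.4278, -0.156, -0.0033]
tool_rot: [-0.05, 0.999, 0.004, 0.018]
force: [-0.7, -0.1, 0.7]
finger_gap: 0.803
```

```bash
python3 st.py
```

```text
t 13.92 tcp [ 0.4278 -0.156  -0.0033] jaw 95.7 toolz [ 0.036  0.009 -0.999] gap 68.3 F [-0.7 -0.1  0.7] q [-0.62  0.76  2.03  0.09  0.33 -2.37]
```

Tips should be about 4 mm off the ledge and no contact is felt. I'll close gently.

{"op": "jog_arm", "data": {"motion": [[0, 0, -0.1, 0, 120], [0, 0, 0, 0, 120], [0, 0, 0, 0, 120], [0, 0, 0, 0, 120]], "squeeze": 30}}

```text
t: 14.25
tcp_pos: [0.4279, -0.1561, -0.0033]
tool_rot: [-0.05, 0.999, 0.003, 0.019]
force: [0.3, -0.2, -0.9]
finger_gap: 0.714
```

```bash
python3 st.py
```

```text
t 14.25 tcp [ 0.4279 -0.1561 -0.0033] jaw 95.68 toolz [ 0.037  0.009 -0.999] gap 60.7 F [ 0.3 -0.2 -0.9] q [-0.62  0.76  2.03  0.09  0.33 -2.37]
```

{"op": "jog_arm", "data": {"motion": [[0, 0, 1, 0, 120], [0, 0, 3, 0, 120], [0, 0, 3, 0, 120], [0, 1, 3, -6, 120], [0.3, 2, 3, -7, 120], [0.3, 2, 0, -7, 120], [0.3, 2, 0, -7, 120], [0.3, 2, 0, -7, 120], [0.3, 2, 0, -7, 120], [0.3, 2, 0, -7, 120]]}}

```text
t: 15.08
tcp_pos: [0.4458, -0.0265, 0.1387]
tool_rot: [0.368, 0.93, -0.004, 0.024]
force: [-0.1, 0.2, -0.2]
finger_gap: 0.708
```

{"op": "jog_arm", "data": {"motion": [[0.3, 2.2, 0, -7, 120], [0.3, 2.2, 0, -7, 120], [0.3, 2.2, 0, -7, 120], [0.3, 2.2, 0, -7, 120], [0.3, 2.2, 0, -7, 120], [0.3, 2.2, 0, -7, 120], [0.2, 2, 0, -7, 120], [0.2, 2, 0, -7, 120], [0, 0, 0, 0, 120]]}}

```text
t: 15.83
tcp_pos: [0.4644, 0.1536, 0.1449]
tool_rot: [0.763, 0.646, -0.014, 0.021]
force: [1.5, -0.3, -0.1]
finger_gap: 0.709
```

```bash
python3 st.py; python3 - <<'E'
from h import *
pic('wrist','w7')
E
```

```text
t 15.83 tcp [0.4644 0.1536 0.1449] jaw -9.41 toolz [ 0.005 -0.05  -0.999] gap 60.3 F [ 1.5 -0.3 -0.1] q [ 0.12  0.49  1.85 -0.07  0.81  0.33]
```

View pics/w7.png

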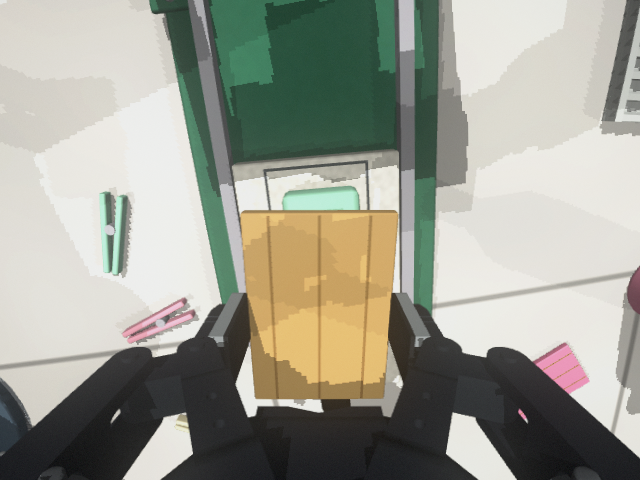

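The board is held well. Its corners are (243,212), (397,212), (387,397) and (256,399).

```bash
python3 - <<'E'
from place import *
s=load('w7')
C=cloud(s); print([C[v,320].round(4) for v in (225,300,390)])
o=np.array([at_z(s,u,v,.154)[:2] for u,v in [(243,212),(397,212),(387,398),(256,399)]]);print(o.round(4),o.mean(0)-[.4644,.1536], np.linalg.norm(o[0]-o[1]),np.linalg.norm(o[1]-o[2]))
E
```

```text
[array([0.4709, 0.1943, 0.1536]), array([0.4656, 0.1618, 0.1542]), array([0.4578, 0.1145, 0.1548])]
[[0.4426 0.2045]
 [0.5012 0.1946]
 [0.4886 0.103 ]
 [0.4265 0.1136]] [0.00033362 0.00033586] 0.05935510723006822 0.09242498486720924
```

{"op": "jog_arm", "data": {"motion": [[0.2, -0.5, -2, 2.4, 120], [0, -0.2, -2, 2.4, 120], [0, 0, -1, 0, 120], [0, 0, 0, 0, 120]]}}

```text
t: 16.22
tcp_pos: [0.4654, 0.1431, 0.096]
tool_rot: [0.728, 0.685, -0.013, 0.023]
force: [-0.7, -0.9, -0.4]
finger_gap: 0.707
```

```bash
python3 st.py; python3 - <<'E'
from h import *
pic('wrist','w8')
E
```

```text
t 16.22 tcp [0.4654 0.1431 0.096 ] jaw -3.47 toolz [ 0.012 -0.051 -0.999] gap 60.1 F [-0.7 -0.9 -0.4] q [ 0.1   0.57  1.89 -0.08  0.67  0.23]
```

View pics/w8.png

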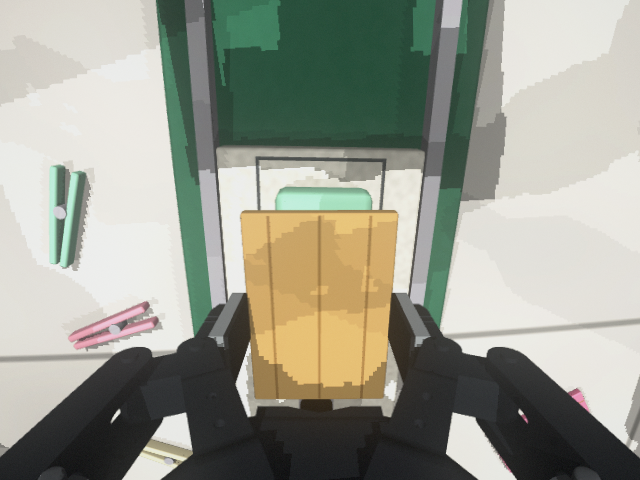

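{"op": "jog_arm", "data": {"motion": [[0, 0.4, -1.5, -0.9, 120], [0, 0, -1.5, 0, 120], [0, 0, -1, 0, 120], [0, 0, 0, 0, 120]]}}

```text
t: 16.6
tcp_pos: [0.4673, 0.1447, 0.0589]
tool_rot: [0.734, 0.679, -0.011, 0.025]
force: [0.9, 0.2, -0.2]
finger_gap: 0.711
```

```bash
python3 st.py
```

```text
t 16.6 tcp [0.4673 0.1447 0.0589] jaw -4.38 toolz [ 0.017 -0.052 -0.999] gap 60.5 F [ 0.9  0.2 -0.2] q [ 0.1   0.64  1.91 -0.1   0.58  0.26]
```

{"op": "jog_arm", "data": {"motion": [[-0.1, 0.2, -0.4, 0, 120], [0, 0, -0.4, 0, 120], [-0.1, 0, -0.2, 0, 120], [0, 0, -0.1, 0, 120], [0, 0, 0, 0, 120]]}}

```text
t: 17.02
tcp_pos: [0.4664, 0.1463, 0.0494]
tool_rot: [0.733, 0.679, -0.01, 0.026]
force: [0.8, 0.4, -0.8]
finger_gap: 0.716
```

```bash
python3 st.py
```

```text
t 17.02 tcp [0.4664 0.1463 0.0494] jaw -4.36 toolz [ 0.02  -0.052 -0.998] gap 60.8 F [ 0.8  0.4 -0.8] q [ 0.11  0.66  1.91 -0.1   0.55  0.27]
```

{"op": "jog_arm", "data": {"motion": [[0, 0, -0.1, 0, 120], [0, 0, 0, 0, 120], [0, 0, 0, 0, 45], [0, 0, 0, 0, 45], [0, 0, 0, 0, 45], [0, 0, 1, 0, 45], [0, 0, 3, 0, 45], [0, 0, 4, 0, 45], [0, 0, 4, 0, 45], [0, 0, 0, 0, 45]]}}

```text
t: 17.85
tcp_pos: [0.4649, 0.1463, 0.1737]
tool_rot: [0.733, 0.68, -0.012, 0.024]
force: [0.6, 0.3, 0.2]
finger_gap: 0.826
```

```bash
python3 st.py; python3 - <<'E'
from place import *
s=pic('wrist','w9')
m,C=seg(s,(230,120,410,300),5,30,60,zlo=.045,zhi=.07);print(np.median(C[m][:,2]),rect(s,m,.058))
E
```

```text
t 17.85 tcp [0.4649 0.1463 0.1737] jaw -4.31 toolz [ 0.016 -0.052 -0.999] gap 70.2 F [0.6 0.3 0.2] q [ 0.11  0.43  1.83 -0.07  0.87  0.23]
0.057481474929255816 (array([465.75491333, 147.25337219]), [61.370399475097656, 91.75460815429688], np.float32(85.500046))
```

View pics/w9.png

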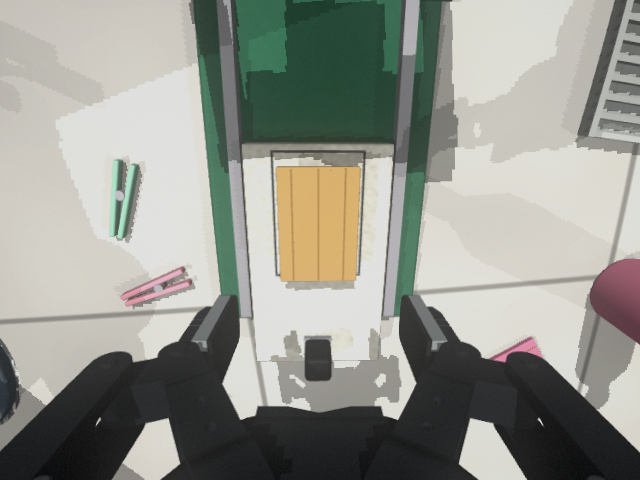

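The board is placed to within 1 mm. Next is the lilac bar.

{"op": "jog_arm", "data": {"motion": [[0.3, -2.5, 0.5, 7, 40], [0.5, -2.8, 0.3, 7, 40], [0.6, -2.8, 0.3, 7, 40], [0.6, -2.8, 0, 7, 40], [0.6, -2.8, 0, 7, 40], [0.6, -2.8, 0, 7, 40], [0.6, -2.8, 0, 7, 40], [0.6, -2.8, 0, 7, 40], [0.6, -2.8, 0, 7, 40], [0.6, -2.8, 0, 7, 40]]}}

```text
t: 18.73
tcp_pos: [0.5103, -0.1251, 0.1786]
tool_rot: [0.216, 0.976, 0.002, 0.02]
force: [-0.2, -0.2, -0.4]
finger_gap: 0.843
```

{"op": "jog_arm", "data": {"motion": [[0.6, -2.8, 0, 7, 40], [0.6, -2.8, 0, 6, 40], [0.6, -2.8, 0, 4, 40], [0.6, -2.8, 0, 2, 40], [0, -1, 0, 0, 40], [0, 0, 0, 0, 40]]}}

```text
t: 19.23
tcp_pos: [0.5312, -0.2573, 0.1722]
tool_rot: [0.047, 0.999, 0.007, 0.015]
force: [0.4, 0.8, -0.1]
finger_gap: 0.844
```

```bash
python3 st.py; python3 - <<'E'
from h import *
pic('wrist','w10')
E
```

```text
t 19.23 tcp [ 0.5312 -0.2573  0.1722] jaw 84.64 toolz [ 0.031  0.012 -0.999] gap 71.8 F [ 0.4  0.8 -0.1] q [-0.66  0.55  1.6   0.03  0.98 -2.15]
```

View pics/w10.png

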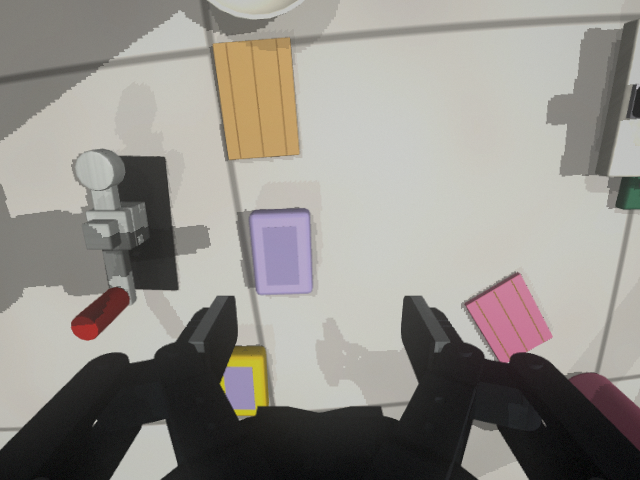

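```bash
python3 - <<'E'
from place import *
s=load('w10')
m,C=seg(s,(235,195,325,305),110,150,30,zlo=.012,zhi=.03); P=C[m]; print(m.sum(),np.median(P[:,2]),rect(s,m,.022))
E
```

```text
4831 0.02140350188082024 (array([ 559.52960205, -291.45132446]), [52.28242492675781, 79.89420318603516], np.float32(-3.648727))
```

{"op": "jog_arm", "data": {"motion": [[1.3, -1.7, -1, 0.8, 40], [1.2, -1.7, -3, 0.8, 40], [0, 0, -3, 0, 40], [0, 0, -3, 0, 40], [0, 0, -2, 0, 40], [0, 0, -1, 0, 40], [0, 0, 0, 0, 40]]}}

```text
t: 19.87
tcp_pos: [0.5533, -0.2766, 0.0374]
tool_rot: [0.031, 0.999, 0.012, 0.012]
force: [-0.4, 0.2, -1.2]
finger_gap: 0.84
```

```bash
python3 st.py
```

```text
t 19.87 tcp [ 0.5533 -0.2766  0.0374] jaw 86.51 toolz [ 0.025  0.023 -0.999] gap 71.4 F [-0.4  0.2 -1.2] q [-0.66  0.78  1.59  0.05  0.77 -2.2 ]
```

{"op": "jog_arm", "data": {"motion": [[0.6, -1.5, 0, 0, 40], [0, 0, 0, 0, 40], [0, 0, -0.8, 0, 40], [0, 0, 0, 0, 40]]}}

```text
t: 20.2
tcp_pos: [0.5587, -0.286, 0.0309]
tool_rot: [0.029, 0.999, 0.013, 0.011]
force: [-0.6, 0.1, -0.8]
finger_gap: 0.846
```

```bash
python3 st.py
```

```text
t 20.2 tcp [ 0.5587 -0.286   0.0309] jaw 86.7 toolz [ 0.022  0.026 -0.999] gap 71.9 F [-0.6  0.1 -0.8] q [-0.67  0.8   1.56  0.05  0.78 -2.21]
```

{"op": "jog_arm", "data": {"motion": [[0, -0.5, -0.8, 0, 40], [0, 0, -0.8, 0, 40], [0, 0, -0.8, 0, 40], [0, 0, -0.4, 0, 40], [0, 0, 0, 0, 40]]}}

```text
t: 20.62
tcp_pos: [0.5588, -0.2898, 0.0023]
tool_rot: [0.029, 0.999, 0.013, 0.012]
force: [0.4, 0.4, 0.2]
finger_gap: 0.842
```

```bash
python3 st.py
```

```text
t 20.62 tcp [ 0.5588 -0.2898  0.0023] jaw 86.74 toolz [ 0.024  0.025 -0.999] gap 71.6 F [0.4 0.4 0.2] q [-0.67  0.84  1.56  0.05  0.73 -2.22]
```

{"op": "jog_arm", "data": {"motion": [[0, 0, 0, 0, 140], [0, 0, 0, 0, 140], [0, 0, 0, 0, 140], [0, 0, 0, 0, 140], [0, 0, 0, 0, 140], [0, 0, 2, 0, 140], [0, 0, 3, 0, 140], [-0.3, 1, 3, 0, 140], [-0.6, 2, 3, -6, 140]], "squeeze": 40}}

```text
t: 21.37
tcp_pos: [0.5456, -0.2595, 0.107]
tool_rot: [0.084, 0.996, 0.016, 0.007]
force: [0.5, -0.3, -0.4]
finger_gap: 0.622
```

```bash
python3 st.py
```

```text
t 21.37 tcp [ 0.5456 -0.2595  0.107 ] jaw 80.41 toolz [ 0.016  0.032 -0.999] gap 52.9 F [ 0.5 -0.3 -0.4] q [-0.65  0.66  1.59  0.04  0.9  -2.08]
```

{"op": "jog_arm", "data": {"motion": [[-0.5, 2.8, 2, -7, 140], [-0.5, 2.8, 2, -7, 140], [-0.5, 2.8, 0.5, -7, 140], [-0.5, 2.8, 0, -7, 140], [-0.5, 2.8, 0, -7, 140], [-0.5, 2.8, 0, -7, 140], [-0.5, 2.8, 0, -7, 140], [-0.5, 2.8, 0, -7, 140], [-0.5, 2.8, 0, -7, 140], [-0.5, 2.8, 0, -7, 140]]}}

```text
t: 22.2
tcp_pos: [0.4963, 0.022, 0.1642]
tool_rot: [0.644, 0.764, 0.004, 0.023]
force: [-0.1, 0.7, -2.4]
finger_gap: 0.624
```

{"op": "jog_arm", "data": {"motion": [[-0.5, 2.8, 0, -6, 140], [-0.5, 2.8, 0, -5, 140], [-0.5, 2.8, 0, 0, 140], [-0.5, 1.8, 0, 0, 140], [0, 0, 0, 0, 140]]}}

```text
t: 22.62
tcp_pos: [0.472, 0.1333, 0.1648]
tool_rot: [0.718, 0.695, 0.002, 0.022]
force: [-0.5, 0.8, -1.2]
finger_gap: 0.623
```

```bash
python3 st.py
```

```text
t 22.62 tcp [0.472  0.1333 0.1648] jaw -1.83 toolz [ 0.034 -0.029 -0.999] gap 53.0 F [-0.5  0.8 -1.2] q [ 0.07  0.44  1.85 -0.04  0.82  0.13]
```

{"op": "jog_arm", "data": {"motion": [[-0.4, 0.7, -1.5, -1.3, 140], [-0.3, 0.4, -1.5, -1.2, 140], [0, 0, -1, 0, 140], [0, 0, 0, 0, 140]]}}

```text
t: 22.95
tcp_pos: [0.4658, 0.1453, 0.1252]
tool_rot: [0.732, 0.68, 0.004, 0.025]
force: [-0.9, -1.0, -2.0]
finger_gap: 0.621
```

```bash
python3 st.py; python3 - <<'E'
from h import *
s=pic('wrist','w11')
cv2.imwrite('pics/c11.png',cv2.resize(cv2.cvtColor(s['img'],cv2.COLOR_RGB2BGR)[130:410,210:430],None,fx=2.1,fy=2.1))
E
```

```text
t 22.95 tcp [0.4658 0.1453 0.1252] jaw -4.17 toolz [ 0.039 -0.031 -0.999] gap 52.8 F [-0.9 -1.  -2. ] q [ 0.09  0.51  1.89 -0.05  0.71  0.21]
```

View pics/c11.png

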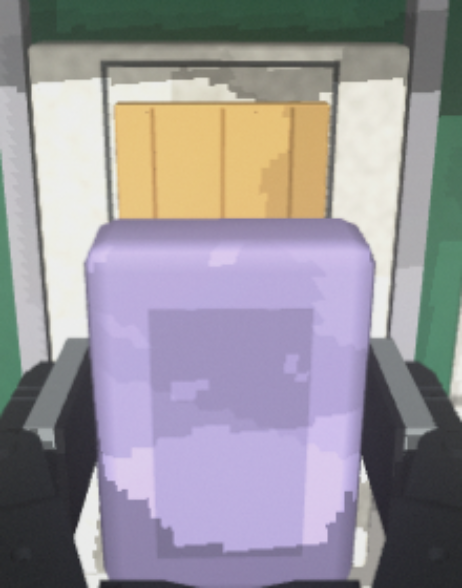

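```bash
python3 - <<'E'
from place import *
s=load('w11'); C=cloud(s)
print([C[v,u].round(4) for u,v in [(320,270),(320,330),(320,380),(285,320),(350,320)]])
f=lambda p:(p[0]/2.1+210,p[1]/2.1+130)
o=np.array([at_z(s,*f(p),.145)[:2] for p in [(148,309),(313,308),(302,555),(157,556)]]);print(o.round(4),o.mean(0))
print(outl(s,f((103,64)),f((338,66))))
E
```

```text
[array([0.4667, 0.1716, 0.1448]), array([0.4648, 0.1454, 0.1448]), array([0.463 , 0.1206, 0.1449]), array([0.4514, 0.1517, 0.1453]), array([0.477 , 0.1497, 0.1461])]
[[0.4517 0.1701]
 [0.4814 0.1676]
 [0.4772 0.1113]
 [0.4473 0.1144]] [0.46436844 0.14083699]
(array([0.46601919, 0.14541892]), np.float64(-4.9351250484124645), np.float64(0.0745688153850591))
```

{"op": "jog_arm", "data": {"motion": [[-0.1, 0.4, -1.5, 0, 140], [0, 0.2, -1.5, 0, 140], [0, 0, -1.5, 0, 140], [0, 0, -1, 0, 140], [0, 0, 0, 0, 140]]}}

```text
t: 23.42
tcp_pos: [0.4707, 0.1488, 0.073]
tool_rot: [0.733, 0.679, 0.008, 0.028]
force: [0.4, -0.1, -1.4]
finger_gap: 0.62
```

```bash
python3 st.py
```

```text
t 23.42 tcp [0.4707 0.1488 0.073 ] jaw -4.36 toolz [ 0.05  -0.031 -0.998] gap 52.7 F [ 0.4 -0.1 -1.4] q [ 0.1   0.61  1.92 -0.07  0.57  0.23]
```

{"op": "jog_arm", "data": {"motion": [[-0.4, 0.3, -0.5, 0, 140], [-0.1, 0, -0.4, 0, 140], [-0.1, 0, -0.2, 0, 140], [0, 0, 0, 0, 140]]}}

```text
t: 23.75
tcp_pos: [0.4667, 0.151, 0.0635]
tool_rot: [0.734, 0.678, 0.01, 0.03]
force: [-0.6, -0.2, -1.2]
finger_gap: 0.623
```

```bash
python3 st.py; python3 - <<'E'
from h import *
s=pic('wrist','w12')
cv2.imwrite('pics/c12.png',cv2.resize(cv2.cvtColor(s['img'],cv2.COLOR_RGB2BGR)[100:410,210:430],None,fx=2,fy=1.9))
E
```

```text
t 23.75 tcp [0.4667 0.151  0.0635] jaw -4.46 toolz [ 0.055 -0.031 -0.998] gap 53.0 F [-0.6 -0.2 -1.2] q [ 0.11  0.63  1.93 -0.07  0.53  0.25]
```

View pics/c12.png

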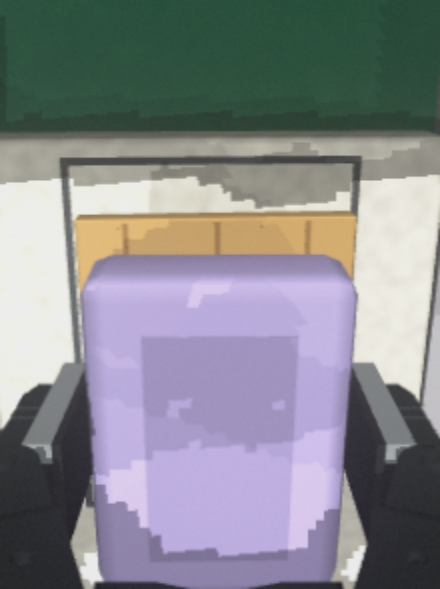

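{"op": "jog_arm", "data": {"motion": [[0, 0, -0.2, 0, 140], [0, 0, -0.1, 0, 140], [0, 0, -0.1, 0, 140], [0, 0, 0, 0, 140]]}}

```text
t: 24.13
tcp_pos: [0.4681, 0.1512, 0.0607]
tool_rot: [0.734, 0.679, 0.011, 0.031]
force: [-0.6, -0.3, -2.0]
finger_gap: 0.625
```

```bash
python3 st.py
```

```text
t 24.13 tcp [0.4681 0.1512 0.0607] jaw -4.44 toolz [ 0.059 -0.03  -0.998] gap 53.1 F [-0.6 -0.3 -2. ] q [ 0.11  0.63  1.93 -0.07  0.52  0.25]
```

{"op": "jog_arm", "data": {"motion": [[-0.1, 0, -0.1, 0, 140], [0, 0, 0, 0, 100], [0, 0, 0, 0, 60], [0, 0, 0, 0, 60], [0, 0, 0, 0, 60], [0, 0, 1.5, 0, 60], [0, 0, 3, 0, 60], [0, 0, 4, 0, 60], [0, 0, 4, 0, 60], [0, 0, 0, 0, 60]]}}

```text
t: 24.97
tcp_pos: [0.4661, 0.151, 0.1878]
tool_rot: [0.734, 0.679, 0.009, 0.03]
force: [2.1, 0.4, 0.7]
finger_gap: 0.764
```

```bash
python3 st.py; python3 - <<'E'
from place import *
s=pic('wrist','w13')
m,C=seg(s,(250,100,400,320),110,150,30,zlo=.06,zhi=.1);print(np.percentile(C[m][:,2],[5,50,95]),rect(s,m,.080))
P=C[m]; A=np.c_[P[:,:2]-P[:,:2].mean(0),np.ones(len(P))]; print(np.linalg.lstsq(A,P[:,2],rcond=None)[0])
E
```

```text
t 24.97 tcp [0.4661 0.151  0.1878] jaw -4.43 toolz [ 0.054 -0.031 -0.998] gap 64.9 F [2.1 0.4 0.7] q [ 0.11  0.4   1.84 -0.05  0.85  0.22]
[0.07683167 0.07939539 0.08059069] (array([467.10604858, 149.10757446]), [51.93159866333008, 79.39473724365234], np.float32(85.328766))
[-0.00471348 -0.01856204  0.07909506]
```

View pics/w13.png

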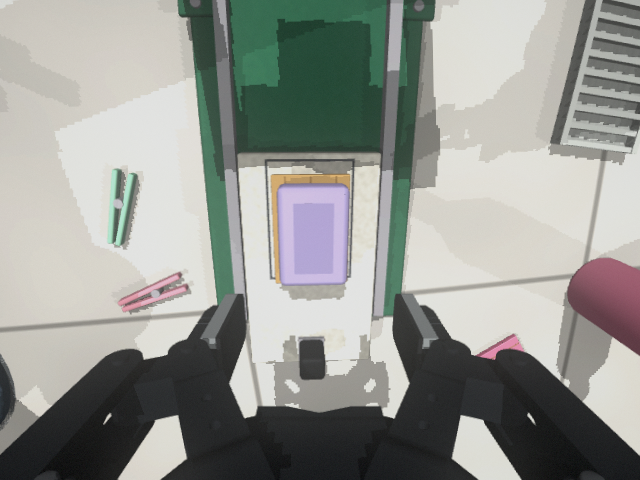

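The stack is flat and centred within 2 mm. Next I'll grip the post, with jaws along the slide, and push home.

{"op": "jog_arm", "data": {"motion": [[-0.1, -1, 0, 7, 80], [-0.1, -1, 0, 7, 80], [-0.1, -1, 0, 7, 80], [-0.1, -1, 0, 7, 80], [-0.1, -1, 0, 7, 80], [-0.1, -1, 0, 7, 80], [-0.1, -1, 0, 7, 80], [-0.1, -1, 0, 7, 80], [-0.1, -1, 0, 7, 80], [-0.1, -1, 0, 7, 80]]}}

```text
t: 25.85
tcp_pos: [0.4452, 0.0492, 0.1752]
tool_rot: [0.197, 0.98, 0.019, 0.01]
force: [0.5, -0.0, -0.5]
finger_gap: 0.682
```

{"op": "jog_arm", "data": {"motion": [[0, -1, 0, 7, 80], [0, -1, 0, 7, 80], [0, -1, 0, 6, 80], [0, -0.5, 0, 0, 80], [0, 0, 0, 0, 80]]}}

```text
t: 26.27
tcp_pos: [0.44, 0.0117, 0.1686]
tool_rot: [0.02, 1.0, 0.021, -0.0]
force: [-0.6, 0.4, -0.0]
finger_gap: 0.687
```

```bash
python3 st.py
```

```text
t 26.27 tcp [0.44   0.0117 0.1686] jaw 87.74 toolz [-0.     0.043 -0.999] gap 58.4 F [-0.6  0.4 -0. ] q [-0.26  0.39  1.95  0.06  0.82 -1.83]
```

{"op": "jog_arm", "data": {"motion": [[0.6, -2, 0, -1, 255], [0.6, -2, 0, -1, 255], [0, -1, -2, 0, 255], [0, 0, -3, 0, 255], [0, 0, -3, 0, 255], [0, 0, -2, 0, 255], [0, 0, 0, 0, 255]]}}

```text
t: 26.85
tcp_pos: [0.4521, -0.0383, 0.0632]
tool_rot: [0.048, 0.999, 0.021, 0.001]
force: [-0.8, -0.9, 0.1]
finger_gap: 0.004
```

```bash
python3 st.py
```

```text
t 26.85 tcp [ 0.4521 -0.0383  0.0632] jaw 84.54 toolz [ 0.003  0.043 -0.999] gap 0.3 F [-0.8 -0.9  0.1] q [-0.36  0.61  1.99  0.08  0.55 -1.9 ]
```

{"op": "jog_arm", "data": {"motion": [[0.3, 0, -1, 0, 255], [0, 0, -0.8, 0, 255], [0.1, 1, 0, 0, 255], [0.1, 1, 0, 0, 255], [0.1, 1, 0, 0, 255], [0.1, 1, 0, 0, 255], [0.1, 1, 0, 0, 255]]}}

```text
t: 27.43
tcp_pos: [0.4597, 0.0162, 0.0458]
tool_rot: [0.051, 0.998, 0.021, -0.0]
force: [-0.5, -3.2, -1.6]
finger_gap: 0.003
```

```bash
python3 st.py;  python3 - <<'E'
from h import *
pic('wrist','w14')
E
```

```text
t 27.43 tcp [0.4597 0.0162 0.0458] jaw 84.2 toolz [ 0.002  0.042 -0.999] gap 0.2 F [-0.5 -3.2 -1.6] q [-0.24  0.65  1.99  0.08  0.51 -1.78]
```

View pics/w14.png

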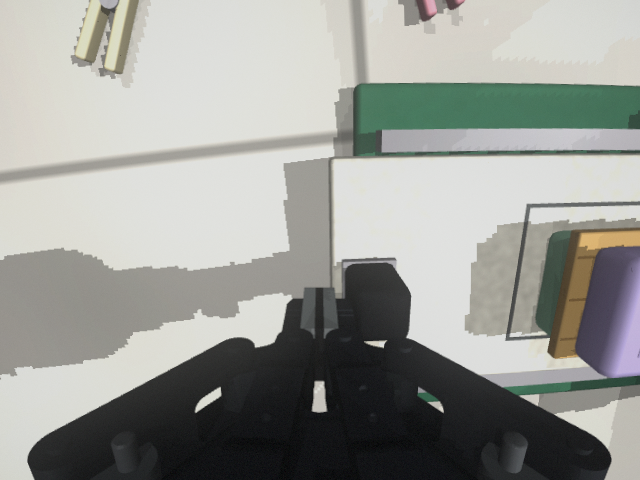

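{"op": "jog_arm", "data": {"motion": [[0.1, 1.2, 0, 0, 255], [0.1, 1.3, 0, 0, 255], [0.1, 1.3, 0, 0, 255], [0.1, 1.3, 0, 0, 255], [0.1, 1.3, 0, 0, 255], [0.1, 1.3, 0, 0, 255], [0.1, 1.3, 0, 0, 255], [0.1, 1.3, 0, 0, 255], [0.1, 1.3, 0, 0, 255], [0.1, 1.3, 0, 0, 255]]}}

```text
t: 28.32
tcp_pos: [0.4704, 0.155, 0.0496]
tool_rot: [0.046, 0.999, 0.019, 0.003]
force: [0.8, -3.6, -2.3]
finger_gap: -0.001
```

```bash
python3 st.py
```

```text
t 28.32 tcp [0.4704 0.155  0.0496] jaw 84.71 toolz [ 0.008  0.038 -0.999] gap -0.1 F [ 0.8 -3.6 -2.3] q [ 0.07  0.66  1.91  0.07  0.56 -1.47]
```

{"op": "jog_arm", "data": {"motion": [[0, 0.9, -0.2, 0, 255], [0.1, 0.8, -0.1, 0, 255], [0, 0.6, 0, 0, 255], [0, 0.4, 0, 0, 255], [0, 0.4, 0, 0, 255]]}}

```text
t: 28.73
tcp_pos: [0.4721, 0.1903, 0.0479]
tool_rot: [0.043, 0.999, 0.019, 0.005]
force: [2.8, -27.2, 0.8]
finger_gap: -0.003
```

```bash
python3 st.py
```

```text
t 28.73 tcp [0.4721 0.1903 0.0479] jaw 85.03 toolz [ 0.012  0.037 -0.999] gap -0.3 F [  2.8 -27.2   0.8] q [ 0.14  0.67  1.88  0.06  0.57 -1.4 ]
```

Stop reached at 27 N. I'll back off, rise and look at the press and spindle.

{"op": "jog_arm", "data": {"motion": [[0, -1, 0, 0, 255], [0, -2, 0, 0, 255], [0, -2, 3, 0, 200], [0, 0, 4, 0, 150], [0, 0, 4, 0, 120], [0.5, 1, 4, 0, 120], [0.5, 2.5, 4, 0, 120], [0.8, 2.5, 4, 0, 120], [0.8, 2.5, 2, 0, 120], [0, 0, 0, 0, 120]]}}

```text
t: 29.57
tcp_pos: [0.4896, 0.2185, 0.2961]
tool_rot: [0.05, 0.998, 0.023, -0.003]
force: [-0.3, 0.1, 0.1]
finger_gap: 0.532
```

```bash
python3 st.py;  python3 - <<'E'
from h import *
pic('wrist','w15');pic('scene','s15')
E
```

```text
t 29.57 tcp [0.4896 0.2185 0.2961] jaw 84.21 toolz [-0.003  0.047 -0.999] gap 45.2 F [-0.3  0.1  0.1] q [ 0.18  0.33  1.59  0.05  1.22 -1.3 ]
```

View pics/w15.png

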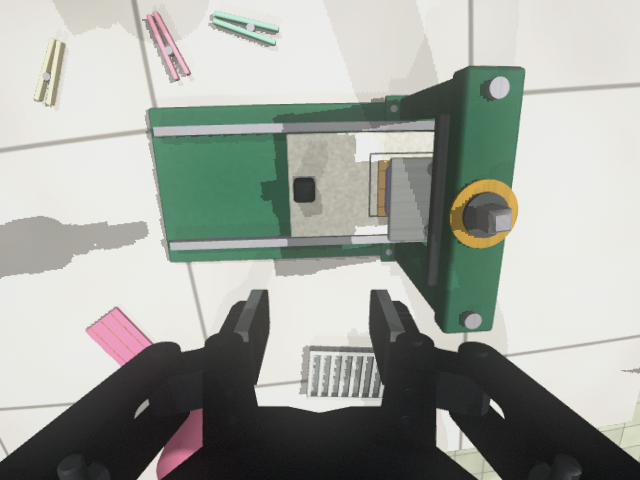

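View pics/s15.png

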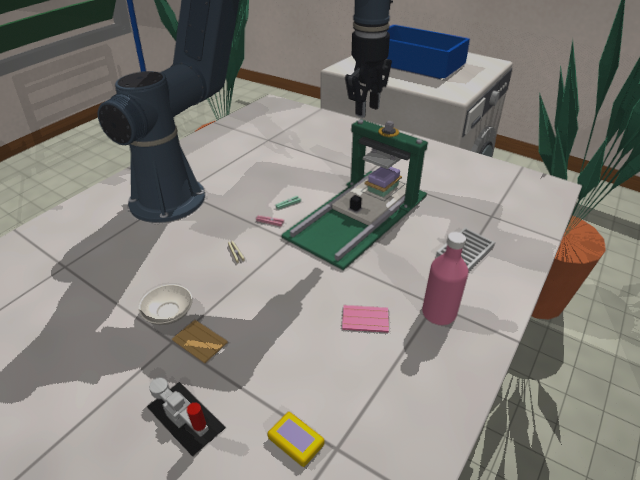

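The bed appears home and the stack is under the pad. I'll zoom in on the shaft (about (497,217)), the post (304,189) and the pad from the scene camera.

```bash
python3 - <<'E'
from h import *
s=load('w15'); C=cloud(s)
m=(C[...,2]>.06)&(C[...,2]<.07)&(abs(C[...,0]-.475)<.04)&(abs(C[...,1]-.215)<.03)
p=C[m];print('post',len(p),p.min(0),p.max(0))
for sgn in range(1):
  b1,b2=at_z(s,499,88,.197),at_z(s,473,320,.197); print('bolts',b1,b2,(b1+b2)/2,np.degrees(np.arctan2(*(b2-b1)[[1,0]])))
im=cv2.cvtColor(s['img'],cv2.COLOR_RGB2BGR)
cv2.imwrite('pics/c15a.png',cv2.resize(im[170:260,440:530],None,fx=6,fy=6,interpolation=2))
t=load('s15');im=cv2.cvtColor(t['img'],cv2.COLOR_RGB2BGR)
cv2.imwrite('pics/c15b.png',cv2.resize(im[110:250,330:440],None,fx=4.2,fy=4.2,interpolation=2))
E
```

```text
post 470 [0.459362   0.20205507 0.06006551] [0.48420486 0.22651998 0.06807477]
bolts [0.39562912 0.3544426  0.197     ] [0.56949787 0.34056648 0.197     ] [0.48256349 0.34750454 0.197     ] -4.562988324876202
```

View pics/c15a.png

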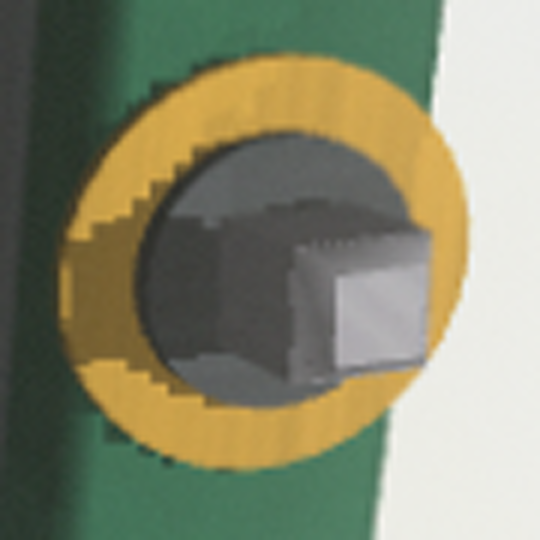

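View pics/c15b.png

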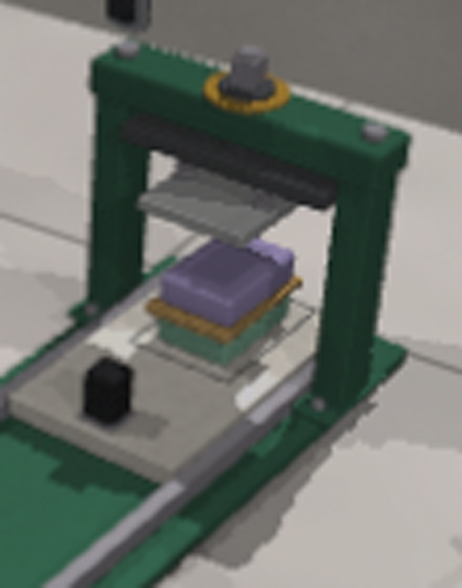

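```bash
python3 - <<'E'
from h import *
s=load('w15')
f=lambda p:((p[0]+.5)/6-.5+440,(p[1]+.5)/6-.5+170)
for z,pts in [(.223,[(335,275),(428,260),(424,360),(338,368)]),(.219,[(294,248),(432,234),(428,366),(290,382)])]:
  o=np.array([at_z(s,*f(p),z)[:2] for p in pts]);d=np.diff(np.vstack([o,o[:1]]),axis=0)
  print(z,o.mean(0),np.linalg.norm(d,axis=1)*1000,np.degrees(np.arctan2(d[:,1],d[:,0]))%90)
t=load('s15'); C=cloud(t)
print(at_depth(t,381,158),at_depth(t,384,163))
E
```

```text
0.223 [0.48182213 0.34597263] [10.70496534 11.50969615 10.06042461 10.79225153] [ 2.90525523  1.0378899  88.82770059  4.47134629]
0.219 [0.48186256 0.34589217] [16.11370553 15.45583549 16.40211408 15.60812522] [89.57108699  1.61672876  0.12967676  0.54052927]
[0.48694506 0.31169855 0.13630554] [0.50420758 0.29557926 0.13505688]
```

```bash
cat > ov.py <<'E'
from h import *
O=np.array([.4825,.3465]); yaw=np.radians(-4.3)
Rz=np.array([[np.cos(yaw),-np.sin(yaw)],[np.sin(yaw),np.cos(yaw)]])
def W(x,y,z): 
    p=O+Rz@np.array([x,y]); return [p[0],p[1],z]
E
python3 - <<'E'
from ov import *
t=load('s15'); k=6; x0,y0=340,115
im=cv2.resize(cv2.cvtColor(t['img'],cv2.COLOR_RGB2BGR)[y0:y0+95,x0:x0+100],None,fx=k,fy=k,interpolation=2)
def ln(P,c):
    q=proj(t,P); q=((q-[x0,y0]+.5)*k-.5)
    cv2.polylines(im,[np.round(q).astype(int).reshape(-1,1,2)],False,c,1)
ln([W(-.102,-.022,.17),W(.102,-.022,.17),W(.102,-.022,.195),W(-.102,-.022,.195),W(-.102,-.022,.17)],(0,255,255))
for d,c in [(0,(0,0,255)),(.0028,(0,255,0)),(.0058,(255,0,0))]:
    ln([W(-.038,-.055,.128-d),W(.038,-.055,.128-d),W(.038,.055,.128-d)],c)
ln([W(-.027,-.040,.08),W(.027,-.04,.08),W(.027,.04,.08),W(-.027,.04,.08)],(255,0,255))
cv2.imwrite('pics/ov1.png',im)
E
```

```text
(no output)
```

View pics/ov1.png

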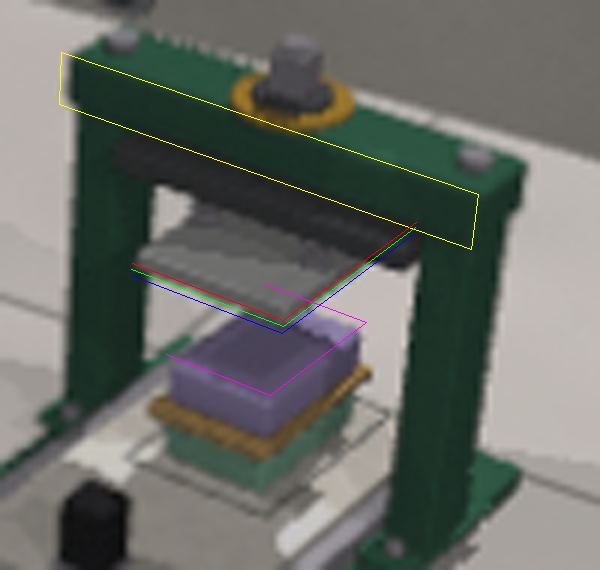

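```bash
python3 - <<'E'
from ov import *
ims=[snapshot('scene')['img'].astype(float) for _ in range(6)]
a=np.mean(ims,0); t=load('s15'); np.save('pics/sceneavg1.npy',a)
k=9; x0,y0=358,130
b=cv2.cvtColor(np.clip(a*1.3,0,255).astype(np.uint8),cv2.COLOR_RGB2BGR)
im=cv2.resize(b[y0:y0+60,x0:x0+70],None,fx=k,fy=k,interpolation=cv2.INTER_CUBIC)
for i in range(0,70,10): cv2.putText(im,str(x0+i),(i*k,8),0,.35,(0,0,255),1)
for i in range(0,60,10): cv2.putText(im,str(y0+i),(0,i*k+10),0,.35,(0,0,255),1)
cv2.imwrite('pics/ov2.png',im)
print(proj(t,[W(-.038,-.055,.128),W(.038,-.055,.128),W(.102,-.022,.17),W(.102,-.022,.195),W(-.102,-.022,.17),W(.102,.022,.195),W(.027,-.04,.08),W(-.027,-.04,.08),W(.06,-.15,.03),W(-.06,-.15,.03),W(-.038,-.055,.03),W(.038,-.055,.03),W(.038,.055,.03)]).round(1))
E
```

```text
[[361.5 158.4]
 [386.8 168. ]
 [418.  156.1]
 [419.3 146.9]
 [349.4 132. ]
 [428.  140.3]
 [384.6 180.5]
 [367.2 173.6]
 [370.3 220.8]
 [331.5 203.4]
 [359.6 190.6]
 [383.5 200.6]
 [404.9 183.1]]
```

View pics/ov2.png

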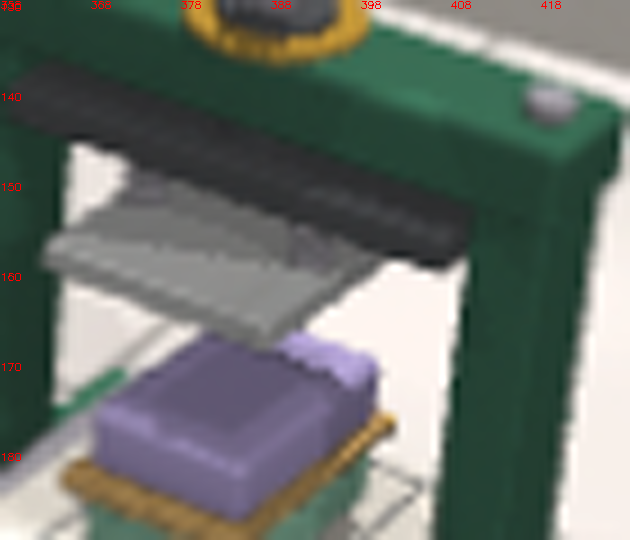

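{"op": "jog_arm", "data": {"motion": [[0, 2.5, 0.5, 0, 120], [0, 2.5, 0.5, 0, 120], [0, 2.5, 0, 0, 120], [0, 2.5, 0, 0, 120], [0, 2.3, 0, 0, 120], [0, 0, 0, 0, 120]]}}

```text
t: 30.47
tcp_pos: [0.4836, 0.3359, 0.293]
tool_rot: [0.058, 0.998, 0.018, -0.017]
force: [0.9, 0.4, -0.5]
finger_gap: 0.527
```

```bash
python3 st.py;  python3 - <<'E'
from h import *
s=pic('wrist','w16');print(s['eye'],proj(s,[(.482,.346,.219)]))
E
```

```text
t 30.47 tcp [0.4836 0.3359 0.293 ] jaw 83.34 toolz [-0.031  0.037 -0.999] gap 44.8 F [ 0.9  0.4 -0.5] q [ 0.39  0.42  1.45  0.05  1.29 -1.08]
[0.41315261 0.33904585 0.4375253 ] [[330.41528151 253.13344972]]
```

View pics/w16.png

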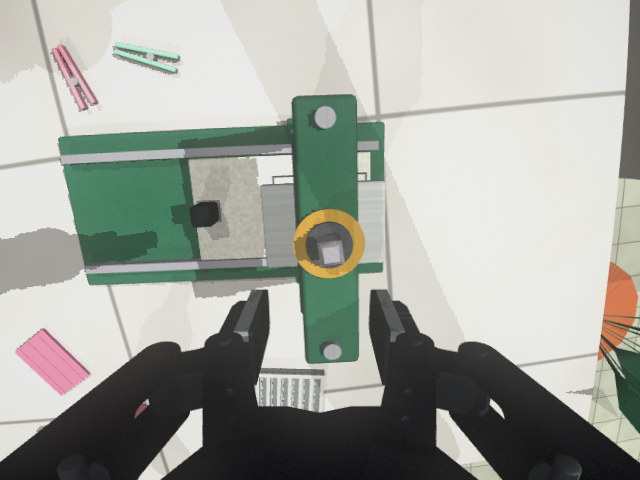

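```bash
python3 - <<'E'
from h import *
s=load('w16');im=cv2.cvtColor(s['img'],cv2.COLOR_RGB2BGR)
cv2.imwrite('pics/c16.png',cv2.resize(im[205:285,290:370],None,fx=7,fy=7,interpolation=cv2.INTER_CUBIC))
E
```

```text
(no output)
```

View pics/c16.png

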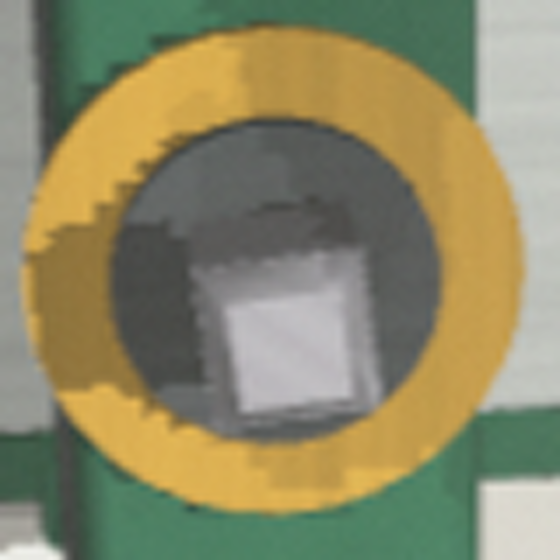

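```bash
python3 - <<'E'
from h import *
s=load('w16')
f=lambda p:((p[0]+.5)/7-.5+290,(p[1]+.5)/7-.5+205)
for z,pts in [(.223,[(225,308),(342,290),(353,396),(243,414)]),(.219,[(192,265),(365,248),(381,402),(215,432)])]:
  o=np.array([at_z(s,*f(p),z)[:2] for p in pts]);d=np.diff(np.vstack([o,o[:1]]),axis=0)
  print(z,o.mean(0),np.linalg.norm(d,axis=1)*1000,np.degrees(np.arctan2(d[:,1],d[:,0]))%90)
# collar & ring fit
print('ringc',at_z(s,*f((274,270)),.197), 'collar',at_z(s,*f((275,280)),.201))
b1,b2=at_z(s,324,117,.197),at_z(s,332,351,.197);print((b1+b2)/2,np.degrees(np.arctan2(*(b2-b1)[[1,0]])))
E
```

```text
0.223 [0.48199201 0.3461929 ] [10.90001329 10.35563583 10.38976527 10.45701894] [ 1.85351642 89.85349245  2.44152249  2.67204641]
0.219 [0.48179111 0.34625466] [16.23443639 15.27591548 16.03903951 16.6398874 ] [8.85975807e+01 2.86360636e-02 3.44966122e+00 7.82443176e-01]
ringc [0.48129198 0.34629496 0.197     ] collar [0.4812166  0.34616022 0.201     ]
[0.48236244 0.34596065 0.197     ] -4.402156237849118
```

```bash
cat > padz.py <<'E'
from ov import *
def padz(cam='wrist',n=4):
    out=[]
    for i in range(n):
        s=snapshot(cam); C=cloud(s); q=(C[...,:2]-O)@Rz
        m=(abs(q[...,0])<.034)&(((q[...,1]<-.03)&(q[...,1]>-.051))|((q[...,1]>.03)&(q[...,1]<.051)))&(C[...,2]>.06)&(C[...,2]<.16)&(s['depth']>0)
        z=C[m][:,2]; out.append((m.sum(),*np.percentile(z,[10,50,90])))
        # head top reference
        h=(abs(q[...,0])<.075)&(abs(q[...,0])>.03)&(abs(q[...,1])<.017)&(C[...,2]>.18)&(C[...,2]<.215)&(s['depth']>0); out[-1]+=(np.median(C[h][:,2]),)
    return np.mean(out,0)
if __name__=='__main__':
    print(padz('wrist',4).round(4), padz('scene',4).round(4))
E
python3 padz.py
```

```text
[3.3005e+03 1.3380e-01 1.3470e-01 1.3560e-01 1.9450e-01] [2.945e+02 6.520e-02 7.910e-02 1.356e-01 1.954e-01]
```

{"op": "jog_arm", "data": {"motion": [[0, -3, 0, 0, 90], [0, -3, 0, 0, 90], [0, -3, 0, 0, 90], [0, -3, 0, 0, 90], [0, -3, 0, 0, 90], [0, -3, 0, 0, 90], [0, -3, 0, 0, 90], [0, -3, 0, 0, 90], [0, -3, 0, 0, 90], [0, -3, 0, 0, 90]]}}

```text
t: 31.75
tcp_pos: [0.4826, 0.0218, 0.2967]
tool_rot: [0.057, 0.998, 0.018, -0.012]
force: [0.7, -0.5, -0.6]
finger_gap: 0.647
```

{"op": "jog_arm", "data": {"motion": [[0.2, -3, 0, 0, 90], [0.2, -3, 0, 0, 90], [0.2, -3, 0, 0, 90], [0.2, -3, 0, 0, 90], [0.2, -3, 0, 0, 90], [0.2, -3, 0, 0, 90], [0.2, -3, 0, 0, 90], [0.2, -3, 0, 0, 90], [0.2, -3, 0, 0, 90], [0.2, -3, 0, 0, 90]]}}

```text
t: 32.58
tcp_pos: [0.498, -0.2974, 0.3003]
tool_rot: [0.061, 0.998, 0.017, -0.009]
force: [0.4, 0.4, 0.5]
finger_gap: 0.652
```

```bash
python3 st.py
```

```text
t 32.58 tcp [ 0.498  -0.2974  0.3003] jaw 82.94 toolz [-0.016  0.036 -0.999] gap 55.4 F [0.4 0.4 0.5] q [-0.74  0.41  1.44  0.02  1.33 -2.19]
```

{"op": "jog_arm", "data": {"motion": [[0.3, -3, -1, 0, 90], [0.3, -3, -1, 0.5, 90], [0.3, -3, -2, 0.5, 90], [0.3, -2, -3, 0.5, 90], [0, 0, -3, 0.5, 90], [0, 0, 0, 0, 90]]}}

```text
t: 33.08
tcp_pos: [0.5083, -0.4255, 0.2007]
tool_rot: [0.049, 0.999, 0.011, -0.004]
force: [0.3, 0.7, -0.9]
finger_gap: 0.65
```

```bash
python3 st.py;  python3 - <<'E'
from h import *
s=pic('wrist','w17');print(s['eye'],proj(s,[(.52,-.4305,.056),(.58,-.436,.0925)]))
E
```

```text
t 33.08 tcp [ 0.5083 -0.4255  0.2007] jaw 84.38 toolz [-0.007  0.023 -1.   ] gap 55.3 F [ 0.3  0.7 -0.9] q [-0.87  0.62  1.34  0.01  1.2  -2.35]
[ 0.43426781 -0.42153332  0.34341651] [[310.92876234 241.38088227]
 [311.98273462 325.01503616]]
```

View pics/w17.png

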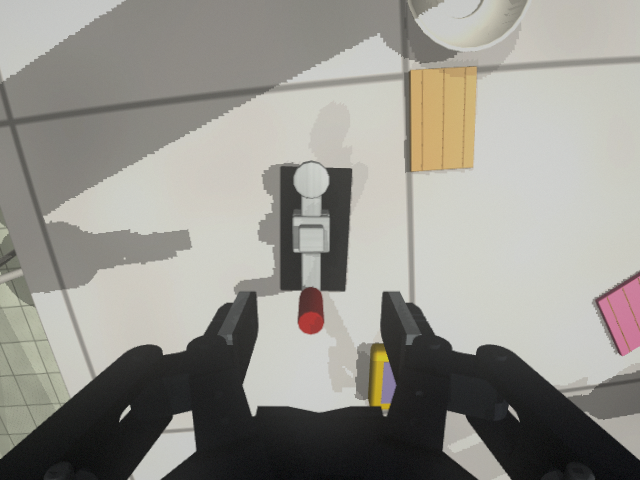

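```bash
python3 - <<'E'
from h import *
s=load('w17');im=cv2.cvtColor(s['img'],cv2.COLOR_RGB2BGR)
cv2.imwrite('pics/c17.png',cv2.resize(im[150:345,260:370],None,fx=3,fy=3,interpolation=cv2.INTER_CUBIC))
print(at_depth(s,312,237),at_depth(s,312,322),at_depth(s,311,180))
E
```

```text
[ 0.51640732 -0.42919056  0.05520306] [ 0.57757071 -0.43572849  0.09192675] [ 0.4690236  -0.42506408  0.04371022]
```

View pics/c17.png

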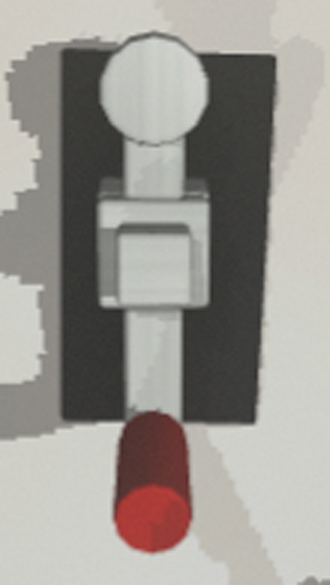

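```bash
python3 - <<'E'
from h import *
s=load('w17')
f=lambda p:((p[0]+.5)/3-.5+260,(p[1]+.5)/3-.5+150)
b=at_z(s,*f((154.5,269)),.056);r=at_z(s,*f((152,518)),.0925);w=at_z(s,*f((154,90)),.044)
print(b,r,w,np.linalg.norm((r-b)[:2]),np.linalg.norm((w-b)[:2]),np.degrees(np.arctan2(*(r-w)[[1,0]])))
e=[at_z(s,*f(p),.056) for p in [(119,234),(190,234),(190,305),(119,305)]]; print(np.round(e,4))
m=[at_z(s,*f(p),.004) for p in [(62,48),(277,56),(256,424),(60,418)]];print(np.round(m,4),np.mean(m,0))
E
```

```text
[ 0.5181874  -0.43010229  0.056     ] [ 0.57739818 -0.43707471  0.0925    ] [ 0.46870752 -0.42503098  0.044     ] 0.05961988822883727 0.04973909191528066 -6.323001167227161
[[ 0.5068 -0.4391  0.056 ]
 [ 0.5089 -0.419   0.056 ]
 [ 0.5301 -0.421   0.056 ]
 [ 0.5279 -0.4415  0.056 ]]
[[ 0.457  -0.4534  0.004 ]
 [ 0.4665 -0.385   0.004 ]
 [ 0.5945 -0.4017  0.004 ]
 [ 0.5846 -0.4707  0.004 ]] [ 0.52563012 -0.4277004   0.004     ]
```

{"op": "jog_arm", "data": {"motion": [[0.5, -0.3, -3, -0.5, 120], [0.3, -0.2, -3, 0, 120], [0, 0, -3, 0, 120], [0, 0, -2, 0, 120], [0, 0, -1, 0, 120], [0, 0, 0, 0, 120]]}}

```text
t: 33.63
tcp_pos: [0.5232, -0.4362, 0.0952]
tool_rot: [0.054, 0.999, 0.001, 0.006]
force: [0.1, 0.0, -0.4]
finger_gap: 0.532
```

```bash
python3 st.py
```

```text
t 33.63 tcp [ 0.5232 -0.4362  0.0952] jaw 83.86 toolz [ 0.012  0.002 -1.   ] gap 45.2 F [ 0.1  0.  -0.4] q [-0.86  0.76  1.39  0.01  0.99 -2.33]
```

{"op": "jog_arm", "data": {"motion": [[-0.5, 0.6, -1, 0, 120], [0, 0, -1, 0, 120], [0, 0, -0.6, 0, 120], [0, 0, 0, 0, 120]]}}

```text
t: 33.97
tcp_pos: [0.5224, -0.433, 0.0769]
tool_rot: [0.053, 0.999, -0.004, 0.011]
force: [-0.6, -0.4, 0.5]
finger_gap: 0.527
```

```bash
python3 st.py
```

```text
t 33.97 tcp [ 0.5224 -0.433   0.0769] jaw 83.94 toolz [ 0.021 -0.008 -1.   ] gap 44.8 F [-0.6 -0.4  0.5] q [-0.86  0.77  1.42  0.01  0.93 -2.33]
```

{"op": "jog_arm", "data": {"motion": [[-0.4, 0.3, -0.8, 0, 120], [-0.1, 0.1, -0.8, 0, 120], [-0.1, 0.1, -0.8, 0, 120], [0, 0, 0, 0, 120]]}}

```text
t: 34.3
tcp_pos: [0.518, -0.4298, 0.0545]
tool_rot: [0.053, 0.999, -0.006, 0.013]
force: [-0.8, -0.2, -0.9]
finger_gap: 0.525
```

```bash
python3 st.py; python3 - <<'E'
from h import *
s=pic('wrist','w18')
E
```

```text
t 34.3 tcp [ 0.518  -0.4298  0.0545] jaw 83.95 toolz [ 0.025 -0.014 -1.   ] gap 44.6 F [-0.8 -0.2 -0.9] q [-0.86  0.8   1.45  0.01  0.87 -2.34]
```

View pics/w18.png

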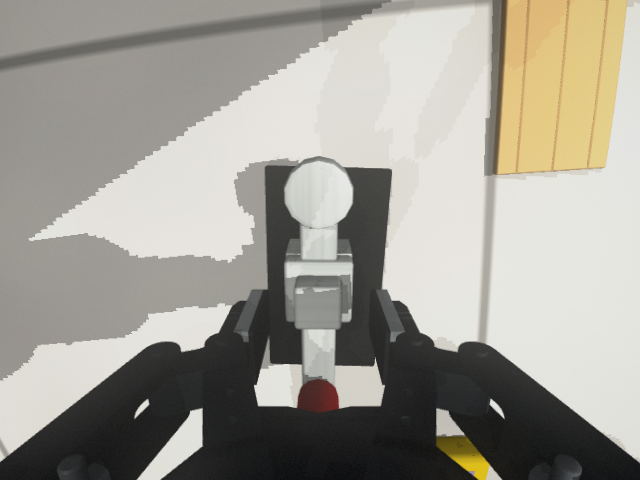

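{"op": "jog_arm", "data": {"motion": [[-0.1, 0, -0.6, 0, 120], [0, 0, -0.4, 0, 120], [0, 0, -0.1, 0, 120], [0, 0, 0, 0, 120]]}}

```text
t: 34.68
tcp_pos: [0.5176, -0.4309, 0.043]
tool_rot: [0.053, 0.998, -0.007, 0.014]
force: [0.3, 0.8, -0.1]
finger_gap: 0.53
```

```bash
python3 st.py
```

```text
t 34.68 tcp [ 0.5176 -0.4309  0.043 ] jaw 83.93 toolz [ 0.027 -0.016 -1.   ] gap 45.1 F [ 0.3  0.8 -0.1] q [-0.86  0.81  1.45  0.01  0.85 -2.34]
```

{"op": "jog_arm", "data": {"motion": [[0, 0, 0, 0, 220], [0, 0, 0, 0, 220], [0, 0, 0, 0, 220], [0, 0, 0, 0, 220], [0, 0, 0, 0, 220], [0, 0, 1, 0, 220], [0, 0, 2, 0, 220], [0, 0, 0, 0, 220]], "squeeze": 70}}

```text
t: 35.35
tcp_pos: [0.5164, -0.4292, 0.0723]
tool_rot: [0.053, 0.999, -0.005, 0.012]
force: [0.8, -1.1, -1.7]
finger_gap: 0.237
```

```bash
python3 st.py; python3 - <<'E'
from h import *
s=pic('wrist','w19')
E
```

```text
t 35.35 tcp [ 0.5164 -0.4292  0.0723] jaw 83.94 toolz [ 0.023 -0.011 -1.   ] gap 20.1 F [ 0.8 -1.1 -1.7] q [-0.86  0.77  1.44  0.01  0.9  -2.34]
```

View pics/w19.png

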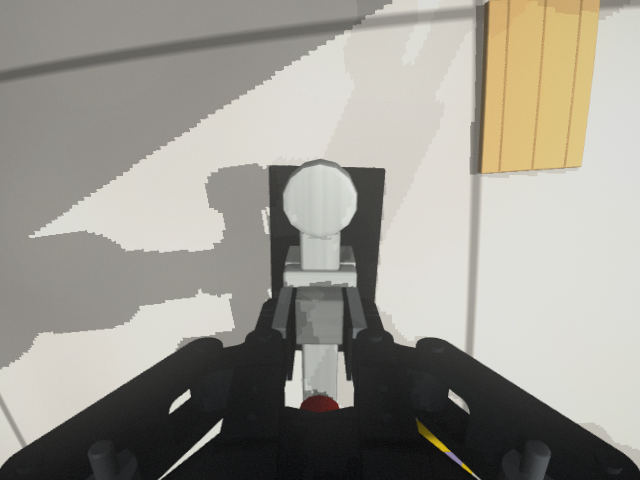

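{"op": "jog_arm", "data": {"motion": [[0, 0, 3, 0, 220], [0, 0, 3.5, 0, 220], [0, 0.5, 3.5, 0, 220], [0, 1, 3.5, 0, 220], [-0.1, 2, 3.5, 0, 220], [-0.1, 2.5, 3.5, 0, 220], [-0.1, 3, 3, 0, 220], [-0.1, 3, 2, 0, 220], [-0.1, 3, 0, 0, 220], [-0.1, 3, 0, 0, 220]]}}

```text
t: 36.23
tcp_pos: [0.5016, -0.2438, 0.3223]
tool_rot: [0.058, 0.998, 0.002, 0.005]
force: [0.3, 0.8, -3.8]
finger_gap: 0.232
```

```bash
python3 st.py
```

```text
t 36.23 tcp [ 0.5016 -0.2438  0.3223] jaw 83.34 toolz [ 0.01   0.003 -1.   ] gap 19.7 F [ 0.3  0.8 -3.8] q [-0.66  0.34  1.49  0.01  1.31 -2.11]
```

{"op": "jog_arm", "data": {"motion": [[-0.1, 3, 0, 0.7, 220], [-0.1, 3, 0, 0.7, 220], [-0.1, 3, 0, 0.7, 220], [-0.1, 3, 0, 0.7, 220], [-0.1, 3, 0, 0.7, 220], [-0.1, 3, 0, 0.7, 220], [-0.1, 3, 0, 0.7, 220], [-0.1, 3, 0, 0.7, 220], [-0.1, 3, 0, 0.7, 220], [-0.1, 3, 0, 0.7, 220]]}}

```text
t: 37.07
tcp_pos: [0.4821, 0.0725, 0.3157]
tool_rot: [-0.004, 1.0, 0.004, -0.001]
force: [0.5, 0.0, -3.7]
finger_gap: 0.237
```

```bash
python3 st.py
```

```text
t 37.07 tcp [0.4821 0.0725 0.3157] jaw 90.47 toolz [-0.002  0.008 -1.   ] gap 20.1 F [ 0.5  0.  -3.7] q [-0.09  0.24  1.65  0.01  1.25 -1.67]
```

{"op": "jog_arm", "data": {"motion": [[0, 3, 0, 0, 220], [0, 3, 0, 0, 220], [0, 3, 0, 0, 220], [0, 3, 0, 0, 220], [0, 3, 0, 0, 220], [0, 3, 0, 0, 220], [0, 3, 0, 0, 220], [0, 2.5, 0, 0, 220], [0, 1.5, 0, 0, 220], [0, 0, 0, 0, 220]]}}

```text
t: 37.9
tcp_pos: [0.4714, 0.3398, 0.3057]
tool_rot: [-0.008, 1.0, 0.003, -0.009]
force: [0.3, -0.3, -3.2]
finger_gap: 0.234
```

```bash
python3 st.py; python3 - <<'E'
from h import *
s=pic('wrist','w20')
E
```

```text
t 37.9 tcp [0.4714 0.3398 0.3057] jaw 90.86 toolz [-0.019  0.006 -1.   ] gap 19.9 F [ 0.3 -0.3 -3.2] q [ 0.43  0.4   1.44  0.01  1.32 -1.16]
```

View pics/w20.png

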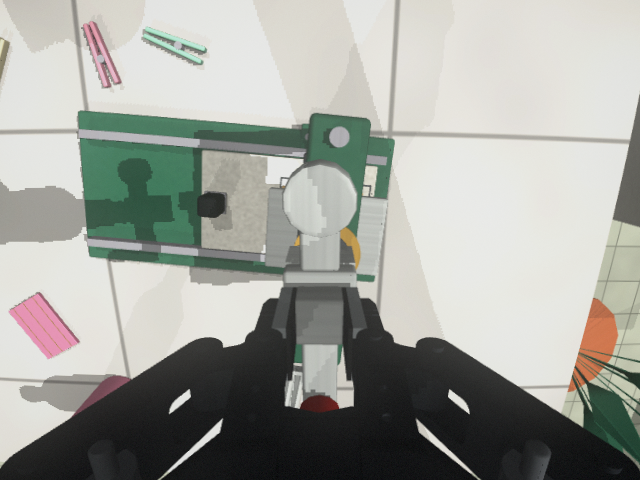

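{"op": "jog_arm", "data": {"motion": [[0.5, 0.4, -1, 0.2, 220], [0.5, 0.3, -1, 0, 220], [0, 0, -1, 0, 220], [0, 0, 0, 0, 220]]}}

```text
t: 38.28
tcp_pos: [0.4811, 0.3425, 0.2705]
tool_rot: [-0.008, 1.0, 0.0, -0.012]
force: [-0.7, -2.1, -4.0]
finger_gap: 0.234
```

```bash
python3 st.py
```

```text
t 38.28 tcp [0.4811 0.3425 0.2705] jaw 90.96 toolz [-0.023  0.001 -1.   ] gap 19.9 F [-0.7 -2.1 -4. ] q [ 0.42  0.45  1.46  0.01  1.25 -1.17]
```

{"op": "jog_arm", "data": {"motion": [[0.1, 0.4, 0, 0, 220], [0, 0, 0, 0, 220], [0, 0, 0, 0, 220]]}}

```text
t: 38.53
tcp_pos: [0.4823, 0.3444, 0.2684]
tool_rot: [-0.007, 1.0, -0.001, -0.014]
force: [0.0, -0.1, -3.2]
finger_gap: 0.233
```

```bash
python3 st.py; python3 - <<'E'
from h import *
s=pic('wrist','w21'); t=pic('scene','s21')
cv2.imwrite('pics/c21.png',cv2.resize(cv2.cvtColor(t['img'],cv2.COLOR_RGB2BGR)[60:180,330:440],None,fx=5,fy=5,interpolation=cv2.INTER_CUBIC))
E
```

```text
t 38.53 tcp [0.4823 0.3444 0.2684] jaw 90.76 toolz [-0.027 -0.001 -1.   ] gap 19.8 F [ 0.  -0.1 -3.2] q [ 0.43  0.45  1.46  0.01  1.26 -1.16]
```

View pics/c21.png

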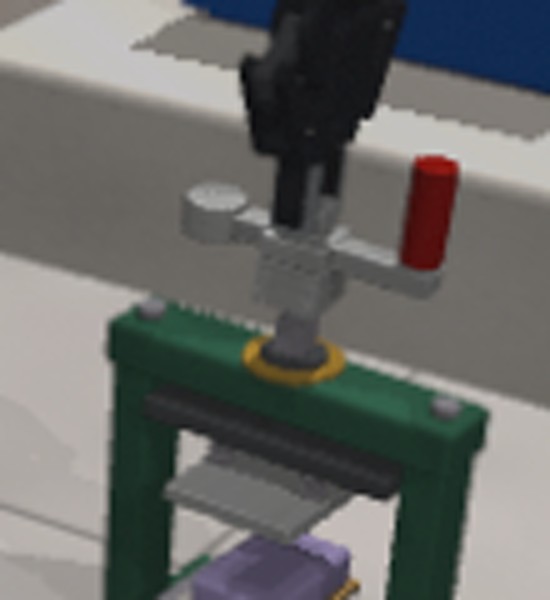

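{"op": "jog_arm", "data": {"motion": [[0, 0.2, -0.4, 0, 220], [0, 0, -0.4, 0, 220], [0, 0, -0.3, 0, 220], [0, 0, 0, 0, 220]]}}

```text
t: 38.97
tcp_pos: [0.4829, 0.347, 0.2583]
tool_rot: [-0.007, 1.0, 0.0, -0.012]
force: [-0.5, -0.4, -2.7]
finger_gap: 0.234
```

```bash
python3 st.py
```

```text
t 38.97 tcp [0.4829 0.347  0.2583] jaw 90.76 toolz [-0.024  0.    -1.   ] gap 19.9 F [-0.5 -0.4 -2.7] q [ 0.43  0.46  1.47  0.01  1.23 -1.16]
```

{"op": "jog_arm", "data": {"motion": [[-0.1, 0, -0.5, 0, 220], [0, 0, -0.5, 0, 220], [0, 0, -0.4, 0, 220], [0, 0, 0, 0, 220]]}}

```text
t: 39.3
tcp_pos: [0.4815, 0.3467, 0.2429]
tool_rot: [-0.007, 1.0, -0.0, -0.012]
force: [0.4, -1.2, -4.0]
finger_gap: 0.231
```

```bash
python3 st.py
```

```text
t 39.3 tcp [0.4815 0.3467 0.2429] jaw 90.79 toolz [-0.024 -0.    -1.   ] gap 19.6 F [ 0.4 -1.2 -4. ] q [ 0.43  0.48  1.49  0.01  1.2  -1.16]
```

Inserted with no side load. I'll lower the last 3 mm, release and rise.

{"op": "jog_arm", "data": {"motion": [[0, 0, -0.2, 0, 220], [0, 0, -0.1, 0, 220], [0, 0, 0, 0, 120], [0, 0, 0, 0, 120], [0, 0, 0, 0, 120], [0, 0, 0, 0, 120], [0, 0, 1, 0, 120], [0, 0, 3, 0, 120], [0, 0, 3, 0, 120], [0, 0, 0, 0, 120]]}}

```text
t: 40.13
tcp_pos: [0.4829, 0.3477, 0.316]
tool_rot: [-0.007, 1.0, 0.001, -0.01]
force: [0.5, 0.0, 0.4]
finger_gap: 0.531
```

```bash
python3 st.py; python3 - <<'E'
from h import *
s=pic('wrist','w22'); t=pic('scene','s22')
cv2.imwrite('pics/c22.png',cv2.resize(cv2.cvtColor(t['img'],cv2.COLOR_RGB2BGR)[60:180,330:440],None,fx=5,fy=5,interpolation=cv2.INTER_CUBIC))
E
```

```text
t 40.13 tcp [0.4829 0.3477 0.316 ] jaw 90.78 toolz [-0.02   0.002 -1.   ] gap 45.1 F [0.5 0.  0.4] q [ 0.43  0.41  1.39  0.01  1.36 -1.16]
```

View pics/c22.png

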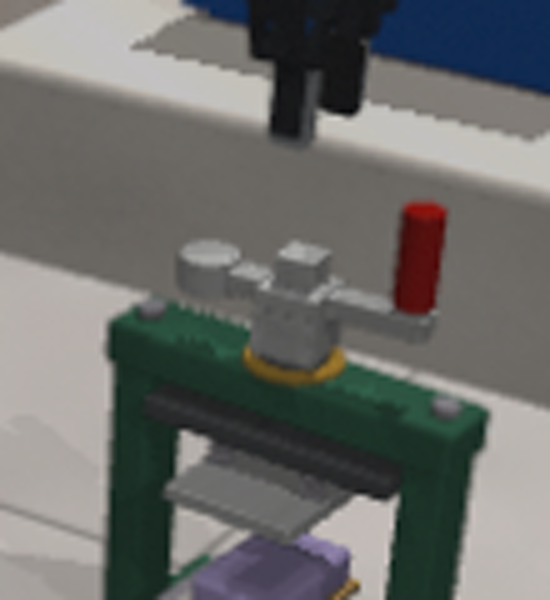

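View pics/w22.png

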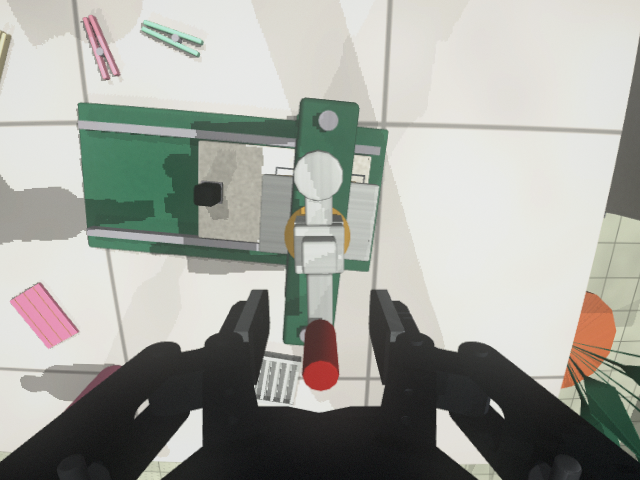

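The crank is seated, with the hub on the collar and the red grip at +x. I'll go to the hand grip.

{"op": "jog_arm", "data": {"motion": [[2, 0, 0, 0, 120], [2, 0, 0, 0, 120], [1.8, 0, 0, 0, 120], [0, 0, -0.5, 0, 120], [0, 0, 0, 0, 120]]}}

```text
t: 40.65
tcp_pos: [0.5363, 0.3453, 0.3019]
tool_rot: [-0.007, 1.0, -0.002, -0.019]
force: [-0.8, -0.9, -0.1]
finger_gap: 0.527
```

```bash
python3 st.py; python3 - <<'E'
from h import *
s=pic('wrist','w23')
print(at_z(s,320,300,.2895))
E
```

```text
t 40.65 tcp [0.5363 0.3453 0.3019] jaw 90.85 toolz [-0.037 -0.005 -0.999] gap 44.8 F [-0.8 -0.9 -0.1] q [ 0.39  0.49  1.29  0.01  1.4  -1.19]
[0.53854902 0.34575146 0.2895    ]
```

View pics/w23.png

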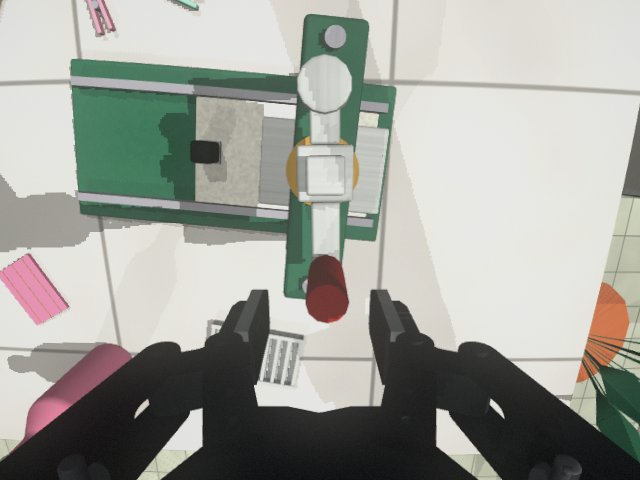

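```bash
python3 - <<'E'
from h import *
s=load('w23')
print(at_z(s,327,301,.2895),at_z(s,325,175,.253))
E
```

```text
[0.53902982 0.34920619 0.2895    ] [0.48061301 0.34759088 0.253     ]
```

{"op": "jog_arm", "data": {"motion": [[0.4, 0.2, -1, 0, 120], [0, 0, -1.5, 0, 120], [0, 0, -1.2, 0, 120], [0, 0, -0.6, 0, 120], [0, 0, 0, 0, 120]]}}

```text
t: 41.12
tcp_pos: [0.536, 0.3477, 0.2544]
tool_rot: [-0.008, 1.0, -0.003, -0.021]
force: [-0.7, -0.3, -0.3]
finger_gap: 0.531
```

```bash
python3 st.py
```

```text
t 41.12 tcp [0.536  0.3477 0.2544] jaw 90.96 toolz [-0.042 -0.007 -0.999] gap 45.2 F [-0.7 -0.3 -0.3] q [ 0.4   0.54  1.34  0.01  1.3  -1.19]
```

{"op": "jog_arm", "data": {"motion": [[0.4, 0.1, 0.1, 0, 120], [0.1, 0, 0, 0, 120], [0, 0, 0, 0, 220], [0, 0, 0, 0, 220], [0, 0, 0, 0, 220], [0, 0, 0, 0, 220], [0, 0, 0, 0, 220]], "squeeze": 40}}

```text
t: 41.7
tcp_pos: [0.5406, 0.3496, 0.2564]
tool_rot: [-0.009, 1.0, -0.003, -0.021]
force: [-0.1, 0.2, -1.7]
finger_gap: 0.245
```

```bash
python3 st.py
```

```text
t 41.7 tcp [0.5406 0.3496 0.2564] jaw 91.03 toolz [-0.041 -0.006 -0.999] gap 20.8 F [-0.1  0.2 -1.7] q [ 0.4   0.54  1.32  0.01  1.31 -1.2 ]
```

```bash
cat > wind.py <<'E'
from h import *
import sys,os
c=np.array([.4817,.3462]); r=.06
if os.path.exists('center.txt'): c=np.loadtxt('center.txt')
D=np.radians(float(sys.argv[1])); n=int(sys.argv[2]); zt=.256
st=sense(); p=st['tcp_pos']; d=p[:2]-c; phi=np.arctan2(d[1],d[0])
print('t',round(st['t'],2),'phi',np.degrees(phi).round(1),'r',np.linalg.norm(d).round(4),'z',p[2].round(4),'F',np.round(st['force'],1),'toolz',R.from_quat(st['tool_rot']).as_matrix()[:,2].round(3),'gap',round(85*st['finger_gap'],1))
open('log.txt','a').write(f"{st['t']} {p[0]} {p[1]} {p[2]}\n")
a=phi-D*np.arange(0,n+1); P=c+r*np.c_[np.cos(a),np.sin(a)]
d=np.diff(P,axis=0); d[0]=P[1]-p[:2]
dz=(zt-p[2])*100/n
print([[round(x*100,1),round(y*100,1)] for x,y in d], 'dz/row',round(dz,2))
E
python3 wind.py 10 10
```

```text
t 41.7 phi 3.3 r 0.059 z 0.2564 F [-0.1  0.2 -1.7] toolz [-0.041 -0.006 -0.999] gap 20.8
[[np.float64(0.1), np.float64(-1.0)], [np.float64(-0.2), np.float64(-1.0)], [np.float64(-0.4), np.float64(-1.0)], [np.float64(-0.6), np.float64(-0.9)], [np.float64(-0.7), np.float64(-0.8)], [np.float64(-0.8), np.float64(-0.6)], [np.float64(-0.9), np.float64(-0.5)], [np.float64(-1.0), np.float64(-0.3)], [np.float64(-1.0), np.float64(-0.2)], [np.float64(-1.0), np.float64(0.0)]] dz/row -0.0
```

{"op": "jog_arm", "data": {"motion": [[0, -1, 0, 0, 220], [-0.2, -1, 0, 0, 220], [-0.4, -1, 0, 0, 220], [-0.6, -0.9, 0, 0, 220], [-0.7, -0.8, 0, 0, 220], [-0.8, -0.6, 0, 0, 220]]}}

```text
t: 42.2
tcp_pos: [0.5127, 0.2947, 0.256]
tool_rot: [-0.008, 1.0, 0.001, -0.02]
force: [-1.0, 5.1, -3.7]
finger_gap: 0.244
```

```bash
python3 wind.py 12 10; python3 - <<'E'
from h import *
t=pic('scene','s24')
cv2.imwrite('pics/c24.png',cv2.resize(cv2.cvtColor(t['img'],cv2.COLOR_RGB2BGR)[60:180,330:440],None,fx=5,fy=5,interpolation=cv2.INTER_CUBIC))
E
```

```text
t 42.2 phi -59.0 r 0.0602 z 0.256 F [-1.   5.1 -3.7] toolz [-0.04   0.002 -0.999] gap 20.8
[[np.float64(-1.1), np.float64(-0.5)], [np.float64(-1.2), np.float64(-0.3)], [np.float64(-1.3), np.float64(-0.0)], [np.float64(-1.2), np.float64(0.2)], [np.float64(-1.2), np.float64(0.5)], [np.float64(-1.0), np.float64(0.7)], [np.float64(-0.9), np.float64(0.9)], [np.float64(-0.6), np.float64(1.1)], [np.float64(-0.4), np.float64(1.2)], [np.float64(-0.2), np.float64(1.2)]] dz/row -0.0
```

View pics/c24.png

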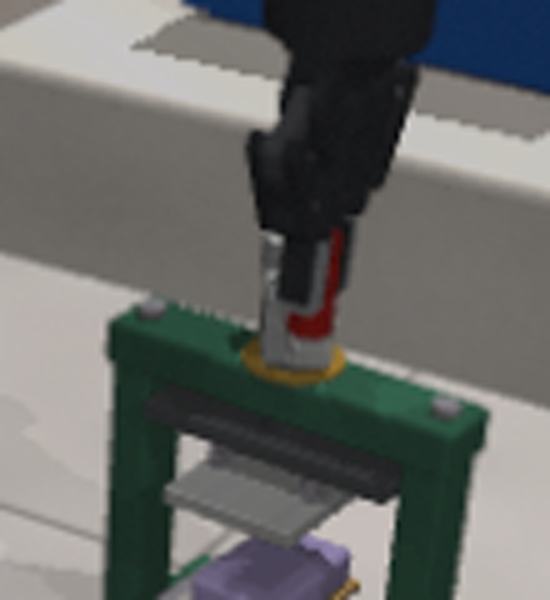

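Winding works at a force of about 5 N. I'll continue.

{"op": "jog_arm", "data": {"motion": [[-1.1, -0.5, 0, 0, 220], [-1.2, -0.3, 0, 0, 220], [-1.3, 0, 0, 0, 220], [-1.2, 0.2, 0, 0, 220], [-1.2, 0.5, 0, 0, 220], [-1.0, 0.7, 0, 0, 220], [-0.9, 0.9, 0, 0, 220], [-0.6, 1.1, 0, 0, 220], [-0.4, 1.2, 0, 0, 220], [-0.2, 1.2, 0, 0, 220]]}}

```text
t: 43.08
tcp_pos: [0.4211, 0.3421, 0.2556]
tool_rot: [-0.004, 1.0, 0.002, -0.012]
force: [5.9, -1.5, -6.7]
finger_gap: 0.245
```

```bash
sed -i 's/round(x\*100,1),round(y\*100,1)/float(round(x*100,1)),float(round(y*100,1))/' wind.py; python3 wind.py 14 10
```

```text
t 43.08 phi -176.2 r 0.0607 z 0.2556 F [ 5.9 -1.5 -6.7] toolz [-0.025  0.004 -1.   ] gap 20.9
[[0.2, 1.5], [0.4, 1.4], [0.8, 1.3], [1.0, 1.0], [1.3, 0.7], [1.4, 0.4], [1.5, 0.1], [1.4, -0.3], [1.3, -0.6], [1.1, -0.9]] dz/row 0.0
```

{"op": "jog_arm", "data": {"motion": [[0.2, 1.5, 0, 0, 220], [0.4, 1.4, 0, 0, 220], [0.8, 1.3, 0, 0, 220], [1.0, 1.0, 0, 0, 220], [1.3, 0.7, 0, 0, 220], [1.4, 0.4, 0, 0, 220], [1.5, 0.1, 0, 0, 220], [1.4, -0.3, 0, 0, 220], [1.3, -0.6, 0, 0, 220], [1.1, -0.9, 0, 0, 220]]}}

```text
t: 43.92
tcp_pos: [0.5136, 0.3965, 0.2564]
tool_rot: [-0.01, 1.0, -0.003, -0.024]
force: [0.1, 5.4, -2.6]
finger_gap: 0.241
```

```bash
python3 wind.py 14 10
```

```text
t 43.92 phi 57.6 r 0.0596 z 0.2564 F [ 0.1  5.4 -2.6] toolz [-0.049 -0.007 -0.999] gap 20.5
[[1.2, -0.9], [0.9, -1.2], [0.6, -1.3], [0.2, -1.4], [-0.1, -1.5], [-0.5, -1.4], [-0.8, -1.2], [-1.1, -1.0], [-1.3, -0.7], [-1.4, -0.4]] dz/row -0.0
```

{"op": "jog_arm", "data": {"motion": [[1.2, -0.9, 0, 0, 220], [0.9, -1.2, 0, 0, 220], [0.6, -1.3, 0, 0, 220], [0.2, -1.4, 0, 0, 220], [-0.1, -1.5, 0, 0, 220], [-0.5, -1.4, 0, 0, 220], [-0.8, -1.2, 0, 0, 220], [-1.1, -1.0, 0, 0, 220], [-1.3, -0.7, 0, 0, 220], [-1.4, -0.4, 0, 0, 220]]}}

```text
t: 44.75
tcp_pos: [0.4819, 0.2845, 0.2551]
tool_rot: [-0.006, 0.999, 0.01, -0.035]
force: [1.7, 16.7, -9.9]
finger_gap: 0.244
```

```bash
python3 wind.py 14 10
```

```text
t 44.75 phi -89.8 r 0.0617 z 0.2551 F [ 1.7 16.7 -9.9] toolz [-0.07   0.02  -0.997] gap 20.8
[[-1.5, 0.3], [-1.4, 0.5], [-1.2, 0.8], [-1.0, 1.1], [-0.7, 1.3], [-0.3, 1.4], [0.0, 1.5], [0.4, 1.4], [0.7, 1.3], [1.0, 1.1]] dz/row 0.01
```

{"op": "jog_arm", "data": {"motion": [[-1.4, 0.3, 0, 0, 220], [-1.4, 0.5, 0, 0, 220], [-1.2, 0.8, 0, 0, 220], [-1.0, 1.1, 0, 0, 220], [-0.7, 1.3, 0, 0, 220], [-0.3, 1.4, 0, 0, 220], [0, 1.5, 0, 0, 220], [0.4, 1.4, 0, 0, 220], [0.7, 1.3, 0, 0, 220], [1.0, 1.1, 0, 0, 220]]}}

```text
t: 45.58
tcp_pos: [0.4315, 0.3755, 0.258]
tool_rot: [-0.002, 0.999, 0.003, -0.036]
force: [-10.3, 3.9, 2.0]
finger_gap: 0.244
```

```bash
python3 wind.py 14 10
```

```text
t 45.58 phi 149.7 r 0.0582 z 0.258 F [-10.3   3.9   2. ] toolz [-0.071  0.005 -0.997] gap 20.7
[[0.7, 1.3], [1.1, 0.9], [1.3, 0.6], [1.4, 0.3], [1.5, -0.1], [1.4, -0.4], [1.2, -0.8], [1.0, -1.0], [0.7, -1.3], [0.4, -1.4]] dz/row -0.02
```

{"op": "jog_arm", "data": {"motion": [[0.7, 1.2, 0, 0, 220], [1.1, 0.9, 0, 0, 220], [1.3, 0.6, 0, 0, 220], [1.4, 0.3, 0, 0, 220], [1.5, -0.1, 0, 0, 220], [1.4, -0.4, 0, 0, 220], [1.2, -0.8, 0, 0, 220], [1.0, -1.0, 0, 0, 220], [0.7, -1.3, 0, 0, 220], [0.4, -1.4, 0, 0, 220]]}}

```text
t: 46.42
tcp_pos: [0.5398, 0.3597, 0.257]
tool_rot: [-0.004, 0.999, 0.013, -0.036]
force: [0.3, 2.0, -6.4]
finger_gap: 0.245
```

```bash
python3 wind.py 14 10
```

```text
t 46.42 phi 13.1 r 0.0597 z 0.257 F [ 0.3  2.  -6.4] toolz [-0.072  0.025 -0.997] gap 20.8
[[0.2, -1.4], [-0.2, -1.4], [-0.5, -1.4], [-0.9, -1.2], [-1.1, -0.9], [-1.3, -0.6], [-1.4, -0.3], [-1.5, 0.0], [-1.4, 0.4], [-1.3, 0.7]] dz/row -0.01
```

{"op": "jog_arm", "data": {"motion": [[0.2, -1.4, 0, 0, 220], [-0.2, -1.4, 0, 0, 220], [-0.5, -1.4, 0, 0, 220], [-0.9, -1.2, 0, 0, 220], [-1.1, -0.9, 0, 0, 220], [-1.3, -0.6, 0, 0, 220], [-1.4, -0.3, 0, 0, 220], [-1.5, 0, 0, 0, 220], [-1.4, 0.4, 0, 0, 220], [-1.3, 0.7, 0, 0, 220]]}}

```text
t: 47.25
tcp_pos: [0.4406, 0.2996, 0.2558]
tool_rot: [0.007, 0.999, 0.036, -0.036]
force: [10.5, 8.4, -11.5]
finger_gap: 0.243
```

```bash
python3 wind.py 14 10
```

```text
t 47.25 phi -131.4 r 0.0621 z 0.2558 F [ 10.5   8.4 -11.5] toolz [-0.072  0.072 -0.995] gap 20.7
[[-0.8, 1.3], [-0.7, 1.3], [-0.3, 1.4], [0.0, 1.5], [0.4, 1.4], [0.7, 1.3], [1.0, 1.1], [1.2, 0.8], [1.4, 0.5], [1.5, 0.1]] dz/row 0.0
```

{"op": "jog_arm", "data": {"motion": [[0, 0, 0, 0, 220], [0, 0, 0, 0, 220], [0, 0, 0, 0, 220]]}}

```text
t: 47.5
tcp_pos: [0.4409, 0.2989, 0.2571]
tool_rot: [0.006, 0.999, 0.037, -0.031]
force: [4.1, 5.2, -6.5]
finger_gap: 0.245
```

```bash
python3 st.py;python3 - <<'E'
from h import *
s=pic('wrist','w25'); t=pic('scene','s25'); print(sense()['ft_torque'])
cv2.imwrite('pics/c25.png',cv2.resize(cv2.cvtColor(t['img'],cv2.COLOR_RGB2BGR)[60:180,330:440],None,fx=5,fy=5,interpolation=cv2.INTER_CUBIC))
E
```

```text
t 47.5 tcp [0.4409 0.2989 0.2571] jaw 89.14 toolz [-0.062  0.075 -0.995] gap 20.8 F [ 4.1  5.2 -6.5] q [ 0.33  0.38  1.63  0.1   1.17 -1.26]
[ 0.45138331 -0.61754045 -0.08723293]
```

View pics/c25.png

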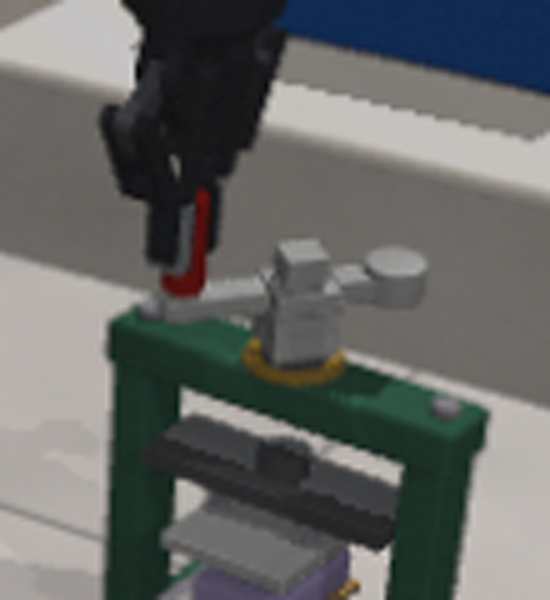

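View pics/w25.png

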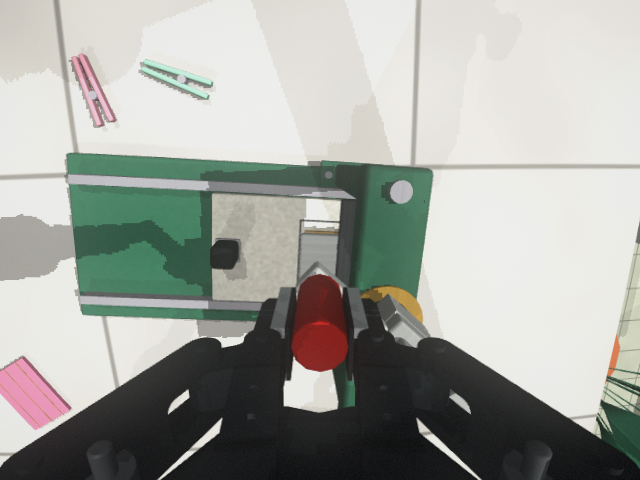

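```bash
python3 wind.py 14 10
```

```text
t 47.6 phi -130.4 r 0.0625 z 0.2572 F [ 3.   4.4 -4.4] toolz [-0.062  0.075 -0.995] gap 21.0
[[-0.8, 1.3], [-0.7, 1.3], [-0.4, 1.4], [-0.0, 1.5], [0.3, 1.4], [0.7, 1.3], [1.0, 1.1], [1.2, 0.8], [1.4, 0.5], [1.5, 0.2]] dz/row -0.01
```

{"op": "jog_arm", "data": {"motion": [[-0.8, 1.2, 0, 0, 220], [-0.7, 1.3, 0, 0, 220], [-0.4, 1.4, 0, 0, 220], [0, 1.5, 0, 0, 220], [0.3, 1.4, 0, 0, 220], [0.7, 1.3, 0, 0, 220], [1.0, 1.1, 0, 0, 220], [1.2, 0.8, 0, 0, 220], [1.4, 0.5, 0, 0, 220], [1.5, 0.2, 0, 0, 220]], "squeeze": 22}}

```text
t: 48.43
tcp_pos: [0.4608, 0.3957, 0.2647]
tool_rot: [0.008, 0.998, 0.031, -0.054]
force: [-6.5, 9.0, -1.5]
finger_gap: 0.246
```

```bash
python3 wind.py 14 10
```

```text
t 48.43 phi 112.9 r 0.0538 z 0.2647 F [-6.5  9.  -1.5] toolz [-0.107  0.062 -0.992] gap 20.9
[[1.2, 1.0], [1.5, 0.0], [1.4, -0.3], [1.3, -0.6], [1.1, -0.9], [0.9, -1.2], [0.5, -1.4], [0.2, -1.4], [-0.2, -1.5], [-0.5, -1.4]] dz/row -0.09
```

{"op": "jog_arm", "data": {"motion": [[0, 0, 0, 0, 110], [0, 0, 0, 0, 110], [0, 0, 0, 0, 110], [0, 0, 2, 0, 110], [0, 0, 3, 0, 110], [0, 0, 3, 0, 110], [0, 0, 0, 0, 110]]}}

```text
t: 49.02
tcp_pos: [0.4598, 0.3886, 0.3464]
tool_rot: [0.009, 0.998, 0.025, -0.056]
force: [0.3, 1.3, 0.0]
finger_gap: 0.57
```

```bash
python3 st.py
```

```text
t 49.02 tcp [0.4598 0.3886 0.3464] jaw 88.79 toolz [-0.111  0.051 -0.992] gap 48.5 F [0.3 1.3 0. ] q [ 0.47  0.42  1.3   0.1   1.5  -1.09]
```

{"op": "jog_arm", "data": {"motion": [[0, 0, 0, 7, 110], [0, 0, 0, 7, 110], [0, 0, 0, 7, 110], [0, 0, 0, 7, 110], [0, 0, 0, 7, 110], [0, 0, 0, 7, 110], [0, 0, 0, 7, 110], [0, 0, 0, 7, 110], [0, 0, 0, 7, 110], [0, 0, 0, 0, 110]]}}

```text
t: 49.85
tcp_pos: [0.4592, 0.3765, 0.35]
tool_rot: [-0.526, 0.849, -0.013, -0.058]
force: [-0.2, -0.0, 0.0]
finger_gap: 0.569
```

```bash
python3 st.py
```

```text
t 49.85 tcp [0.4592 0.3765 0.35  ] jaw 153.42 toolz [-0.085 -0.084 -0.993] gap 48.4 F [-0.2 -0.   0. ] q [ 0.51  0.43  1.27 -0.03  1.56 -2.16]
```

{"op": "jog_arm", "data": {"motion": [[0, -3, 0, 0, 110], [0, -3, 0, 0, 110], [0, -3, 0, 0, 110], [0, -3, 0, 0, 110], [0, -2, 0, 0, 110], [0, 0, 0, 0, 110]]}}

```text
t: 50.35
tcp_pos: [0.4561, 0.2284, 0.3489]
tool_rot: [-0.518, 0.853, -0.015, -0.06]
force: [-0.2, 0.5, -0.2]
finger_gap: 0.564
```

```bash
python3 st.py
```

```text
t 50.35 tcp [0.4561 0.2284 0.3489] jaw 152.47 toolz [-0.086 -0.088 -0.992] gap 48.0 F [-0.2  0.5 -0.2] q [ 0.28  0.3   1.48 -0.06  1.47 -2.37]
```

{"op": "jog_arm", "data": {"motion": [[0, 0, -1, 0, 110], [0, 0, -1, 0, 110], [0, 0, -1, 0, 110], [0, 0, -1, 0, 110], [0, 0, -1, 0, 110], [0, 0, -1, 0, 110], [0, 0, -1, 0, 110], [0, 0, -1, 0, 110], [0, 0, -1, 0, 110], [0, 0, -1, 0, 110]]}}

```text
t: 51.18
tcp_pos: [0.4538, 0.2343, 0.2376]
tool_rot: [-0.515, 0.855, -0.014, -0.059]
force: [-0.4, 0.6, 0.1]
finger_gap: 0.568
```

```bash
python3 st.py
```

```text
t 51.18 tcp [0.4538 0.2343 0.2376] jaw 151.98 toolz [-0.087 -0.086 -0.993] gap 48.3 F [-0.4  0.6  0.1] q [ 0.29  0.42  1.63 -0.06  1.21 -2.34]
```

The tool has picked up about 6° of lean from contact during winding. I'll turn it so the lean points +y and try to straighten it by pressing lightly on the post, since the bed is already against its stop.

{"op": "jog_arm", "data": {"motion": [[0.2, -0.7, 0, -7, 160], [0.2, -0.7, 0, -7, 200], [0.2, -0.7, 0, -7, 255], [0.2, -0.7, 0, -7, 255], [0.2, -0.7, 0, -7, 255], [0.2, -0.7, 0, -7, 255], [0.2, -0.7, 0, -7, 255], [0.2, -0.7, 0, -7, 255], [0.2, -0.7, 0, -7, 255], [0.2, -0.7, 0, -7, 255]]}}

```text
t: 52.02
tcp_pos: [0.4666, 0.1737, 0.2211]
tool_rot: [0.083, 0.994, 0.028, -0.065]
force: [-0.6, 0.2, -0.1]
finger_gap: 0.0
```

{"op": "jog_arm", "data": {"motion": [[0, 0, 0, -7, 255], [0, 0, 0, -7, 255], [0, 0, 0, -7, 255], [0, 0, 0, -7, 255], [0, 0, 0, -7, 255], [0, 0, 0, -7, 255], [0, 0, 0, -7, 255], [0, 0, 0, -7, 255], [0, 0, 0, -7, 255], [0, 0, 0, 0, 255]]}}

```text
t: 52.85
tcp_pos: [0.4629, 0.1812, 0.2091]
tool_rot: [0.601, 0.796, 0.057, -0.048]
force: [-0.6, -0.3, -0.1]
finger_gap: 0.003
```

```bash
python3 st.py
```

```text
t 52.85 tcp [0.4629 0.1812 0.2091] jaw 15.69 toolz [-0.008  0.147 -0.989] gap 0.3 F [-0.6 -0.3 -0.1] q [ 0.06  0.38  1.8   0.18  0.97 -0.32]
```

{"op": "jog_arm", "data": {"motion": [[0.5, -1.5, 0, 0, 255], [0.4, -0.5, -3, 0, 255], [0, 0, -3, 0, 255], [0, 0, -3, 0, 255], [0, 0, -3, 0, 255], [0, 0, -2.5, 0, 255], [0, 0, -1, 0, 255], [0, 0, 0, 0, 255]]}}

```text
t: 53.52
tcp_pos: [0.4744, 0.1661, 0.0447]
tool_rot: [0.59, 0.804, 0.058, -0.045]
force: [1.5, -0.3, 0.0]
finger_gap: 0.003
```

```bash
python3 st.py
```

```text
t 53.52 tcp [0.4744 0.1661 0.0447] jaw 17.23 toolz [-0.004  0.147 -0.989] gap 0.2 F [ 1.5 -0.3  0. ] q [ 0.02  0.68  1.91  0.28  0.57 -0.51]
```

Now press +y on the post in small rows.

{"op": "jog_arm", "data": {"motion": [[0, 1, 0, 0, 255], [0, 0.8, 0, 0, 255], [0, 0.5, 0, 0, 255], [0, 0.5, 0, 0, 255], [0, 0.4, 0, 0, 255]]}}

```text
t: 53.93
tcp_pos: [0.4748, 0.1923, 0.0439]
tool_rot: [0.582, 0.811, 0.051, -0.038]
force: [-1.3, -31.9, -0.7]
finger_gap: 0.001
```

```bash
python3 st.py
```

```text
t 53.93 tcp [0.4748 0.1923 0.0439] jaw 18.58 toolz [-0.003  0.128 -0.992] gap 0.1 F [ -1.3 -31.9  -0.7] q [ 0.09  0.69  1.89  0.24  0.57 -0.44]
```

It works: lean fell from 0.147 to 0.128. Continue.

{"op": "jog_arm", "data": {"motion": [[0, 0.4, 0, 0, 255], [0, 0.4, 0, 0, 255], [0, 0.4, 0, 0, 255], [0, 0.4, 0, 0, 255], [0, 0.4, 0, 0, 255], [0, 0.4, 0, 0, 255]]}}

```text
t: 54.43
tcp_pos: [0.4752, 0.1916, 0.0445]
tool_rot: [0.567, 0.823, 0.035, -0.023]
force: [-0.5, -22.8, -5.7]
finger_gap: 0.004
```

```bash
python3 st.py
```

```text
t 54.43 tcp [0.4752 0.1916 0.0445] jaw 20.78 toolz [ 0.001  0.084 -0.997] gap 0.3 F [ -0.5 -22.8  -5.7] q [ 0.12  0.68  1.88  0.15  0.58 -0.38]
```

{"op": "jog_arm", "data": {"motion": [[0, 0.4, 0, 0, 255], [0, 0.4, 0, 0, 255], [0, 0.4, 0, 0, 255], [0, 0.4, 0, 0, 255], [0, 0.4, 0, 0, 255], [0, 0.4, 0, 0, 255], [0, 0.4, 0, 0, 255], [0, 0.4, 0, 0, 255], [0, 0.4, 0, 0, 255], [0, 0.4, 0, 0, 255]]}}

```text
t: 55.27
tcp_pos: [0.4757, 0.1907, 0.0454]
tool_rot: [0.544, 0.839, 0.004, -0.004]
force: [2.0, -21.7, -7.2]
finger_gap: 0.0
```

```bash
python3 st.py
```

```text
t 55.27 tcp [0.4757 0.1907 0.0454] jaw 24.06 toolz [-0.003  0.011 -1.   ] gap 0.0 F [  2.  -21.7  -7.2] q [ 0.16  0.69  1.85  0.02  0.6  -0.28]
```

The tool is straight again. Back off, rise and look.

{"op": "jog_arm", "data": {"motion": [[0, -1, 0, 0, 255], [0, -2, 1, 0, 200], [0, -2, 3, 0, 120], [0, 0, 4, 0, 110], [0, 0, 4, 0, 110], [0, 0, 4, 0, 110], [0, 0, 4, 0, 110], [0, 0, 4, 0, 110], [0, 2, 4, 0, 110], [0, 3, 2, 0, 110]]}}

```text
t: 56.1
tcp_pos: [0.4714, 0.186, 0.3575]
tool_rot: [0.544, 0.839, 0.006, 0.0]
force: [0.9, -0.1, 0.2]
finger_gap: 0.57
```

```bash
python3 st.py; python3 - <<'E'
from h import *
s=pic('wrist','w26'); t=pic('scene','s26')
cv2.imwrite('pics/c26.png',cv2.resize(cv2.cvtColor(t['img'],cv2.COLOR_RGB2BGR)[60:180,330:440],None,fx=5,fy=5,interpolation=cv2.INTER_CUBIC))
E
```

```text
t 56.1 tcp [0.4714 0.186  0.3575] jaw 24.14 toolz [ 0.007  0.009 -1.   ] gap 48.4 F [ 0.9 -0.1  0.2] q [ 0.15  0.23  1.55  0.01  1.35 -0.27]
```

View pics/w26.png

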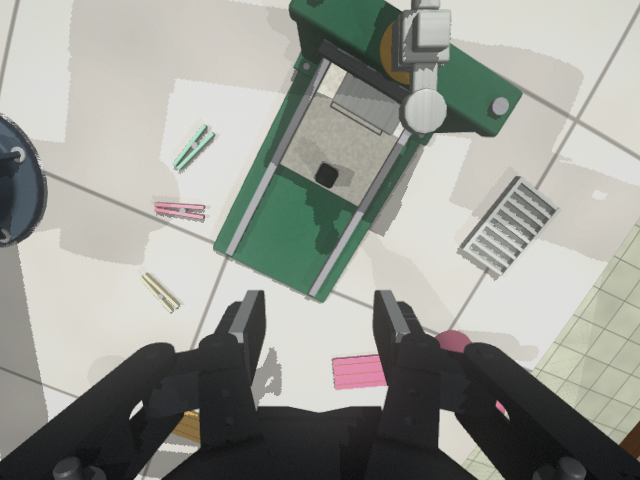

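View pics/c26.png

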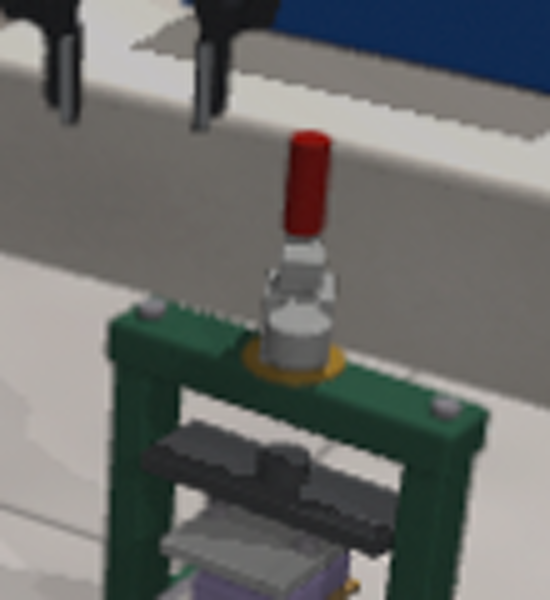

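```bash
python3 - <<'E'
from h import *
s=load('w26')
b=at_z(s,432,30,.253)[:2];w=at_z(s,423,111,.241)[:2];d=b-w;print(b,w,np.linalg.norm(d),np.degrees(np.arctan2(d[1],d[0])),b+d/np.linalg.norm(d)*.06)
print(at_depth(s,432,28),at_depth(s,423,111))
h=np.array([.481,.3465]);d=h-w;print(np.degrees(np.arctan2(d[1],d[0])),h+d/np.linalg.norm(d)*.06)
E
```

```text
[0.4806285  0.34482584] [0.50180128 0.30047861] 0.04914227598573797 115.52129035661987 [0.45477772 0.39897136]
[0.48010736 0.34595305 0.25277188] [0.50188524 0.30054248 0.24065211]
114.32256735763576 [0.4562876  0.40117447]
```

{"op": "jog_arm", "data": {"motion": [[-0.2, 3, 0, 0, 110], [-0.2, 3, 0, 0, 110], [-0.2, 3, 0, 0, 110], [-0.2, 3, 0, 0, 110], [-0.2, 3, -0.5, 0, 110], [-0.2, 3, -1, 0, 110], [-0.2, 2, -1, 0, 110], [0, 0, -0.5, 0, 110], [0, 0, 0, 0, 110]]}}

```text
t: 56.95
tcp_pos: [0.4502, 0.3989, 0.3303]
tool_rot: [0.537, 0.843, 0.011, 0.005]
force: [-0.5, -0.8, -1.3]
finger_gap: 0.566
```

```bash
python3 st.py; python3 - <<'E'
from h import *
s=pic('wrist','w27'); print(proj(s,[(.4555,.401,.2895)]))
E
```

```text
t 56.95 tcp [0.4502 0.3989 0.3303] jaw 24.98 toolz [ 0.02   0.012 -1.   ] gap 48.1 F [-0.5 -0.8 -1.3] q [0.54 0.39 1.38 0.   1.34 0.1 ]
[[328.22191676 272.83300402]]
```

View pics/w27.png

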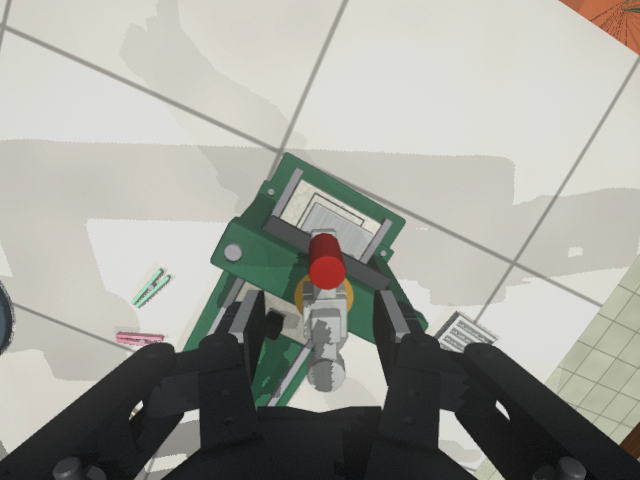

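The red grip is where predicted at (327,272). Descend on it.

{"op": "jog_arm", "data": {"motion": [[0.5, 0.2, -1.5, 0, 110], [0, 0, -1.5, 0, 110], [0, 0, -1.5, 0, 110], [0, 0, 0, 0, 110]]}}

```text
t: 57.33
tcp_pos: [0.4563, 0.3966, 0.2875]
tool_rot: [0.539, 0.842, 0.012, 0.007]
force: [-0.4, -0.3, -0.6]
finger_gap: 0.568
```

```bash
python3 st.py
```

```text
t 57.33 tcp [0.4563 0.3966 0.2875] jaw 24.8 toolz [ 0.025  0.013 -1.   ] gap 48.2 F [-0.4 -0.3 -0.6] q [ 0.53  0.43  1.44 -0.    1.24  0.1 ]
```

{"op": "jog_arm", "data": {"motion": [[-0.1, 0.4, -1, 0, 110], [0, 0.1, -1, 0, 110], [0, 0, -0.9, 0, 110], [0, 0, 0, 0, 110]]}}

```text
t: 57.67
tcp_pos: [0.457, 0.3994, 0.2594]
tool_rot: [0.54, 0.841, 0.014, 0.008]
force: [-0.3, -0.8, -0.4]
finger_gap: 0.566
```

```bash
python3 st.py
```

```text
t 57.67 tcp [0.457  0.3994 0.2594] jaw 24.58 toolz [ 0.029  0.014 -0.999] gap 48.1 F [-0.3 -0.8 -0.4] q [ 0.54  0.46  1.47 -0.    1.18  0.11]
```

{"op": "jog_arm", "data": {"motion": [[-0.1, 0.2, -0.2, 0, 110], [0, 0, 0, 0, 220], [0, 0, 0, 0, 220], [0, 0, 0, 0, 220], [0, 0, 0, 0, 220], [0, 0, 0, 0, 220]], "squeeze": 30}}

```text
t: 58.17
tcp_pos: [0.4562, 0.4013, 0.2578]
tool_rot: [0.54, 0.841, 0.014, 0.009]
force: [0.9, 0.1, -0.6]
finger_gap: 0.248
```

```bash
echo ".4810 .3462" > center.txt; python3 wind.py 12 10
```

```text
t 58.17 phi 114.2 r 0.0605 z 0.2578 F [ 0.9  0.1 -0.6] toolz [ 0.029  0.013 -0.999] gap 21.0
[[1.2, 0.4], [1.2, 0.1], [1.2, -0.1], [1.2, -0.4], [1.1, -0.6], [0.9, -0.8], [0.7, -1.0], [0.5, -1.1], [0.3, -1.2], [0.0, -1.3]] dz/row -0.02
```

{"op": "jog_arm", "data": {"motion": [[1.2, 0.4, 0, 0, 220], [1.2, 0.1, 0, 0, 220], [1.2, -0.1, 0, 0, 220], [1.2, -0.4, 0, 0, 220], [1.1, -0.6, 0, 0, 220], [0.9, -0.8, 0, 0, 220], [0.7, -1.0, 0, 0, 220], [0.5, -1.1, 0, 0, 220], [0.3, -1.2, 0, 0, 220], [0, -1.3, 0, 0, 220]]}}

```text
t: 59.0
tcp_pos: [0.5422, 0.3382, 0.2575]
tool_rot: [0.539, 0.842, 0.013, 0.004]
force: [-4.5, 1.9, -0.4]
finger_gap: 0.25
```

```bash
python3 wind.py 12 10
```

```text
t 59.0 phi -7.5 r 0.0617 z 0.2575 F [-4.5  1.9 -0.4] toolz [ 0.02   0.017 -1.   ] gap 21.3
[[-0.5, -1.2], [-0.5, -1.1], [-0.8, -1.0], [-1.0, -0.8], [-1.1, -0.6], [-1.2, -0.4], [-1.3, -0.1], [-1.2, 0.2], [-1.2, 0.4], [-1.1, 0.7]] dz/row -0.02
```

{"op": "jog_arm", "data": {"motion": [[-0.4, -1.2, 0, 0, 220], [-0.5, -1.1, 0, 0, 220], [-0.8, -1.0, 0, 0, 220], [-1.0, -0.8, 0, 0, 220], [-1.1, -0.6, 0, 0, 220], [-1.2, -0.4, 0, 0, 220], [-1.3, -0.1, 0, 0, 220], [-1.2, 0.2, 0, 0, 220], [-1.2, 0.4, 0, 0, 220], [-1.1, 0.7, 0, 0, 220]]}}

```text
t: 59.83
tcp_pos: [0.4435, 0.2985, 0.256]
tool_rot: [0.547, 0.837, 0.032, -0.0]
force: [5.3, 4.7, -7.8]
finger_gap: 0.248
```

```bash
python3 wind.py 12 10
```

```text
t 59.83 phi -128.2 r 0.0607 z 0.256 F [ 5.3  4.7 -7.8] toolz [ 0.035  0.055 -0.998] gap 21.1
[[-0.9, 0.9], [-0.7, 1.0], [-0.5, 1.2], [-0.2, 1.2], [0.0, 1.3], [0.3, 1.2], [0.6, 1.1], [0.8, 1.0], [1.0, 0.8], [1.1, 0.6]] dz/row -0.0
```

{"op": "jog_arm", "data": {"motion": [[-0.9, 0.9, 0, 0, 220], [-0.7, 1.0, 0, 0, 220], [-0.5, 1.2, 0, 0, 220], [-0.2, 1.2, 0, 0, 220], [0, 1.3, 0, 0, 220], [0.3, 1.2, 0, 0, 220], [0.6, 1.1, 0, 0, 220], [0.8, 1.0, 0, 0, 220], [1.0, 0.8, 0, 0, 220], [1.1, 0.6, 0, 0, 220]]}}

```text
t: 60.67
tcp_pos: [0.4526, 0.399, 0.2585]
tool_rot: [0.546, 0.837, 0.025, 0.003]
force: [-1.0, -1.6, 0.7]
finger_gap: 0.248
```

```bash
python3 wind.py 12 10; python3 padz.py
```

```text
t 60.67 phi 118.3 r 0.06 z 0.2585 F [-1.  -1.6  0.7] toolz [ 0.032  0.039 -0.999] gap 21.1
[[1.2, 0.5], [1.2, 0.2], [1.3, -0.0], [1.2, -0.3], [1.1, -0.5], [1.0, -0.8], [0.8, -1.0], [0.6, -1.1], [0.4, -1.2], [0.1, -1.3]] dz/row -0.03
[1.52725e+03 9.01000e-02 9.09000e-02 9.18000e-02 1.94400e-01] [1.910e+02 6.380e-02 8.960e-02 9.210e-02 1.955e-01]
```

{"op": "jog_arm", "data": {"motion": [[1.2, 0.5, 0, 0, 220], [1.2, 0.2, 0, 0, 220], [1.3, 0, 0, 0, 220], [1.2, -0.3, 0, 0, 220], [1.1, -0.5, 0, 0, 220], [1.0, -0.8, 0, 0, 220], [0.8, -1.0, 0, 0, 220], [0.6, -1.1, 0, 0, 220], [0.4, -1.2, 0, 0, 220], [0.1, -1.3, 0, 0, 220]]}}

```text
t: 61.9
tcp_pos: [0.5419, 0.339, 0.2585]
tool_rot: [0.546, 0.837, 0.024, -0.002]
force: [-2.4, 2.5, 1.6]
finger_gap: 0.246
```

```bash
python3 wind.py 10 10; python3 padz.py
```

```text
t 61.9 phi -6.8 r 0.0613 z 0.2585 F [-2.4  2.5  1.6] toolz [ 0.023  0.044 -0.999] gap 20.9
[[-0.3, -1.0], [-0.4, -1.0], [-0.6, -0.9], [-0.7, -0.8], [-0.8, -0.6], [-0.9, -0.5], [-1.0, -0.3], [-1.0, -0.1], [-1.0, 0.0], [-1.0, 0.2]] dz/row -0.03
[1.92075e+03 8.85000e-02 8.94000e-02 9.04000e-02 1.94500e-01] [1.815e+02 6.350e-02 8.830e-02 9.070e-02 1.955e-01]
```

Pad drop is 45.3 mm for 48.25 mm of thread, so contact has already happened. That matches a starting spindle angle of about 85°, which the 5° shaft yaw had hinted at. Squeeze is now about 3 mm, so about 87° more is needed.

{"op": "jog_arm", "data": {"motion": [[-0.3, -1.0, 0, 0, 220], [-0.4, -1.0, 0, 0, 220], [-0.6, -0.9, 0, 0, 220], [-0.7, -0.8, 0, 0, 220], [-0.8, -0.6, 0, 0, 220], [-0.9, -0.5, 0, 0, 220], [-0.9, -0.3, 0, 0, 220], [-0.6, -0.1, 0, 0, 220]]}}

```text
t: 62.97
tcp_pos: [0.4924, 0.2867, 0.2574]
tool_rot: [0.544, 0.838, 0.033, 0.005]
force: [2.1, 3.7, -4.8]
finger_gap: 0.245
```

```bash
python3 wind.py 10 4; python3 padz.py
```

```text
t 62.97 phi -79.2 r 0.0606 z 0.2574 F [ 2.1  3.7 -4.8] toolz [ 0.044  0.049 -0.998] gap 20.9
[[-1.1, -0.1], [-1.0, 0.1], [-1.0, 0.3], [-1.0, 0.4]] dz/row -0.03
[1.7685e+03 8.8500e-02 8.9400e-02 9.0400e-02 1.9450e-01] [1.8375e+02 6.3800e-02 8.8300e-02 9.0700e-02 1.9560e-01]
```

{"op": "jog_arm", "data": {"motion": [[-1.0, -0.1, 0, 0, 220], [-0.8, 0.1, 0, 0, 220], [0, 0, 0, 0, 220], [0, 0, 0, 0, 220]]}}

```text
t: 63.7
tcp_pos: [0.4769, 0.2869, 0.258]
tool_rot: [0.544, 0.839, 0.034, 0.008]
force: [2.9, 1.4, -4.5]
finger_gap: 0.247
```

```bash
python3 wind.py 10 2; python3 padz.py
```

```text
t 63.7 phi -93.9 r 0.0594 z 0.258 F [ 2.9  1.4 -4.5] toolz [ 0.05   0.048 -0.998] gap 21.0
[[-1.0, 0.1], [-1.0, 0.3]] dz/row -0.1
[2.18975e+03 8.85000e-02 8.95000e-02 9.04000e-02 1.94500e-01] [1.820e+02 6.370e-02 8.830e-02 9.060e-02 1.954e-01]
```

{"op": "jog_arm", "data": {"motion": [[-0.6, 0, 0, 0, 220], [-0.6, 0.1, 0, 0, 220], [0, 0, 0, 0, 220]]}}

```text
t: 64.35
tcp_pos: [0.4655, 0.2885, 0.2575]
tool_rot: [0.544, 0.838, 0.035, 0.008]
force: [2.4, 0.1, -5.2]
finger_gap: 0.251
```

```bash
python3 wind.py 10 2
```

```text
t 64.35 phi -105.0 r 0.0597 z 0.2575 F [ 2.4  0.1 -5.2] toolz [ 0.051  0.049 -0.997] gap 21.3
[[-1.0, 0.3], [-0.9, 0.5]] dz/row -0.08
```

Squeeze is about 6 mm. Release the grip and rise.

{"op": "jog_arm", "data": {"motion": [[0, 0, 0, 0, 110], [0, 0, 0, 0, 110], [0, 0, 0, 0, 110], [0, 0, 2, 0, 110], [0, 0, 3, 0, 110], [0, 0.5, 3, -6, 110], [0, 1, 1, -6, 110], [0, 1, 0, -6, 110], [0, 1, 0, -6, 110], [0, 0, 0, 0, 110]]}}

```text
t: 65.18
tcp_pos: [0.461, 0.3243, 0.3573]
tool_rot: [0.714, 0.699, 0.034, 0.011]
force: [1.6, 0.0, -0.4]
finger_gap: 0.566
```

```bash
python3 st.py; python3 padz.py; python3 - <<'E'
from h import *
s=pic('wrist','w28')
E
```

```text
t 65.18 tcp [0.461  0.3243 0.3573] jaw -1.3 toolz [ 0.064  0.033 -0.997] gap 48.1 F [ 1.6  0.  -0.4] q [0.41 0.29 1.47 0.   1.31 0.43]
[7.470e+02 8.840e-02 8.940e-02 9.040e-02 1.945e-01] [1.7825e+02 6.4100e-02 8.8300e-02 9.0600e-02 1.9540e-01]
```

View pics/w28.png

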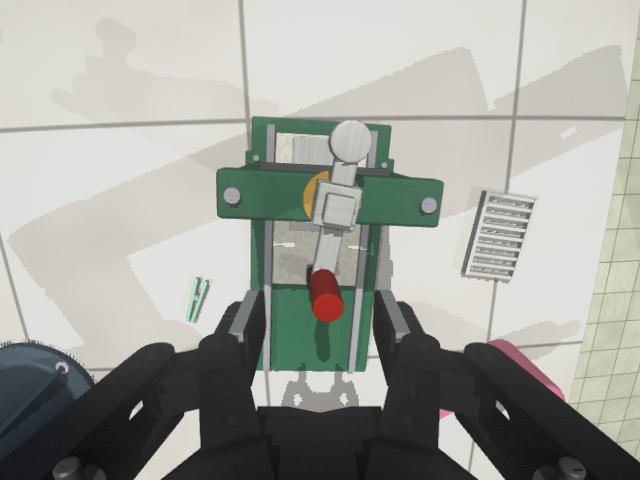

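```bash
python3 - <<'E'
from h import *
s=load('w28')
b=at_z(s,341,209,.253)[:2];w=at_z(s,350,142,.241)[:2];r=at_z(s,327,306,.2895)[:2]
a=lambda d:np.degrees(np.arctan2(d[1],d[0]))
print(b,w,r,a(r-w),a(b-w),a(r-b),np.linalg.norm(r-b),np.linalg.norm(b-w))
cv2.imwrite('pics/c28.png',cv2.resize(cv2.cvtColor(s['img'],cv2.COLOR_RGB2BGR)[110:330,270:400],None,fx=2.6,fy=2.6,interpolation=cv2.INTER_CUBIC))
E
```

```text
[0.48313603 0.34779556] [0.49149412 0.39464335] [0.46899003 0.28947322] -102.07789801513931 -100.1156843290759 -103.63372022455735 0.060013368607767875 0.047587533598686504
```

View pics/c28.png

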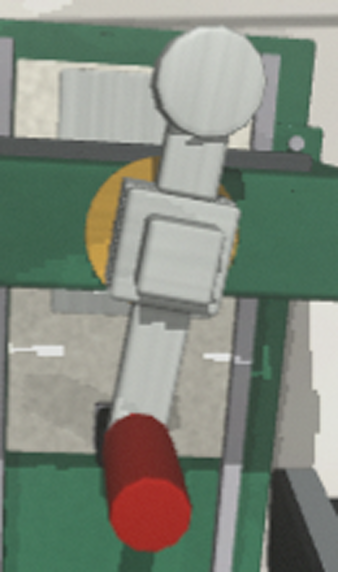

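{"op": "jog_arm", "data": {"motion": [[1.0, 1.2, -1, -4, 120], [1.0, 1.2, -2, -4, 120], [0, 0, -2, -4, 120], [0, 0, -1.5, 0, 120], [0, 0, 0, 0, 120]]}}

```text
t: 66.05
tcp_pos: [0.4832, 0.3462, 0.2898]
tool_rot: [0.787, 0.616, 0.033, 0.015]
force: [-0.3, -0.9, -0.7]
finger_gap: 0.53
```

```bash
python3 st.py
```

```text
t 66.05 tcp [0.4832 0.3462 0.2898] jaw -13.88 toolz [ 0.071  0.017 -0.997] gap 45.1 F [-0.3 -0.9 -0.7] q [ 0.44  0.4   1.49 -0.02  1.18  0.69]
```

{"op": "jog_arm", "data": {"motion": [[-0.1, 0, -1.2, 0, 120], [-0.1, 0, -1.2, 0, 120], [0, 0, -1, 0, 120], [0, 0, -0.5, 0, 120], [0, 0, 0, 0, 120]]}}

```text
t: 66.47
tcp_pos: [0.4825, 0.3458, 0.2508]
tool_rot: [0.786, 0.617, 0.034, 0.015]
force: [-1.1, -0.5, 0.1]
finger_gap: 0.529
```

```bash
python3 st.py; python3 - <<'E'
from h import *
s=pic('wrist','w29')
E
```

```text
t 66.47 tcp [0.4825 0.3458 0.2508] jaw -13.83 toolz [ 0.072  0.018 -0.997] gap 44.9 F [-1.1 -0.5  0.1] q [ 0.44  0.44  1.54 -0.02  1.09  0.69]
```

View pics/w29.png

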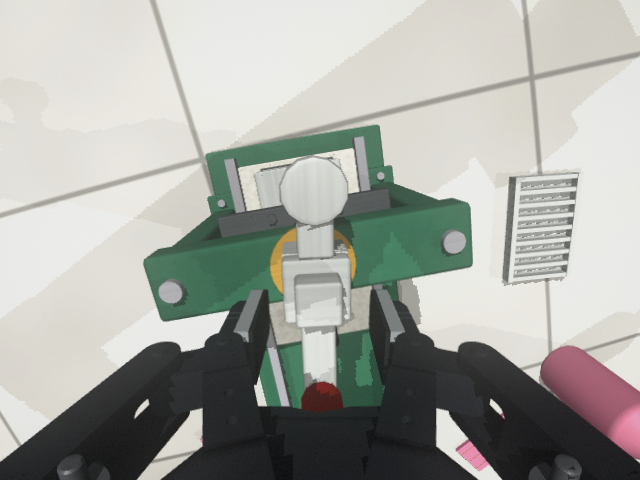

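Boss is centred between the fingers at (320,300). I'll lower to about 0.242, close and lift.

{"op": "jog_arm", "data": {"motion": [[-0.1, 0, -0.5, 0, 120], [0, 0, -0.4, 0, 120], [0, 0, 0, 0, 120], [0, 0, 0, 0, 220], [0, 0, 0, 0, 220], [0, 0, 0, 0, 220], [0, 0, 0, 0, 220], [0, 0, 0, 0, 220]], "squeeze": 70}}

```text
t: 67.18
tcp_pos: [0.4829, 0.3466, 0.2447]
tool_rot: [0.786, 0.617, 0.037, 0.016]
force: [0.1, -0.2, -0.4]
finger_gap: 0.23
```

```bash
python3 st.py
```

```text
t 67.18 tcp [0.4829 0.3466 0.2447] jaw -13.81 toolz [ 0.077  0.02  -0.997] gap 19.6 F [ 0.1 -0.2 -0.4] q [ 0.44  0.44  1.55 -0.02  1.07  0.69]
```

{"op": "jog_arm", "data": {"motion": [[0, 0, 0.5, 0, 220], [0, 0, 0.6, 0, 220], [0, 0, 0.8, 0, 220], [0, 0, 0.8, 0, 220], [0, 0, 0, 0, 220]]}}

```text
t: 67.6
tcp_pos: [0.4829, 0.3464, 0.2719]
tool_rot: [0.786, 0.617, 0.036, 0.016]
force: [0.3, 0.6, -2.2]
finger_gap: 0.231
```

```bash
python3 st.py; python3 - <<'E'
from h import *
t=pic('scene','s30')
cv2.imwrite('pics/c30.png',cv2.resize(cv2.cvtColor(t['img'],cv2.COLOR_RGB2BGR)[60:180,330:440],None,fx=5,fy=5,interpolation=cv2.INTER_CUBIC))
E
```

```text
t 67.6 tcp [0.4829 0.3464 0.2719] jaw -13.83 toolz [ 0.075  0.019 -0.997] gap 19.7 F [ 0.3  0.6 -2.2] q [ 0.44  0.41  1.52 -0.02  1.13  0.69]
```

View pics/c30.png

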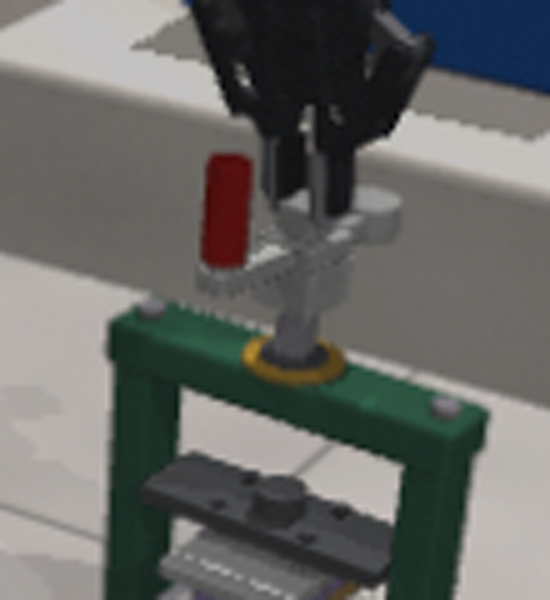

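{"op": "jog_arm", "data": {"motion": [[0, 0, 2, 0, 220], [0, 0, 3, 0, 220], [0, -1, 3, 0, 220], [0, -2.5, 1, 4, 220], [0, -3, 0, 4, 220], [0, -3, 0, 4, 220], [0, -3, 0, 4, 220], [0, -3, 0, 4, 220], [0, -3, 0, 4, 220], [0, -3, 0, 4, 220]]}}

```text
t: 68.48
tcp_pos: [0.4744, 0.1274, 0.365]
tool_rot: [0.6, 0.8, 0.034, 0.006]
force: [0.5, -0.7, -3.0]
finger_gap: 0.231
```

{"op": "jog_arm", "data": {"motion": [[0.3, -3, 0, 4, 220], [0.3, -3, 0, 4, 220], [0.3, -3, 0, 4, 220], [0.3, -3, 0, 4, 220], [0.3, -3, 0, 4, 220], [0.3, -3, 0, 4, 220], [0.3, -3, 0, 4, 220], [0.3, -3, 0, 4, 220], [0.3, -3, 0, 4, 220], [0.3, -3, 0, 4, 220]]}}

```text
t: 69.32
tcp_pos: [0.4954, -0.1863, 0.366]
tool_rot: [0.273, 0.962, 0.033, -0.009]
force: [-0.3, 0.3, -3.7]
finger_gap: 0.232
```

```bash
python3 st.py
```

```text
t 69.32 tcp [ 0.4954 -0.1863  0.366 ] jaw 58.29 toolz [ 0.001  0.068 -0.998] gap 19.7 F [-0.3  0.3 -3.7] q [-0.6   0.27  1.47  0.06  1.44 -1.63]
```

{"op": "jog_arm", "data": {"motion": [[0.2, -3, 0, 4, 220], [0.3, -3, 0, 4, 220], [0.3, -3, 0, 4, 220], [0.3, -3, -1, 4, 220], [0.3, -3, -2, 4, 220], [0.3, -3, -3, 4, 220], [0.3, -3, -3, 2, 220], [0.3, -2, -3, 0, 220], [0, 0, -3, 0, 220], [0, 0, 0, 0, 220]]}}

```text
t: 70.15
tcp_pos: [0.5146, -0.4334, 0.2132]
tool_rot: [0.04, 0.999, 0.026, -0.014]
force: [-0.9, 2.5, -5.3]
finger_gap: 0.229
```

```bash
python3 st.py; python3 - <<'E'
from h import *
s=pic('wrist','w31')
E
```

```text
t 70.15 tcp [ 0.5146 -0.4334  0.2132] jaw 85.37 toolz [-0.027  0.054 -0.998] gap 19.5 F [-0.9  2.5 -5.3] q [-0.87  0.64  1.28  0.01  1.29 -2.37]
```

View pics/w31.png

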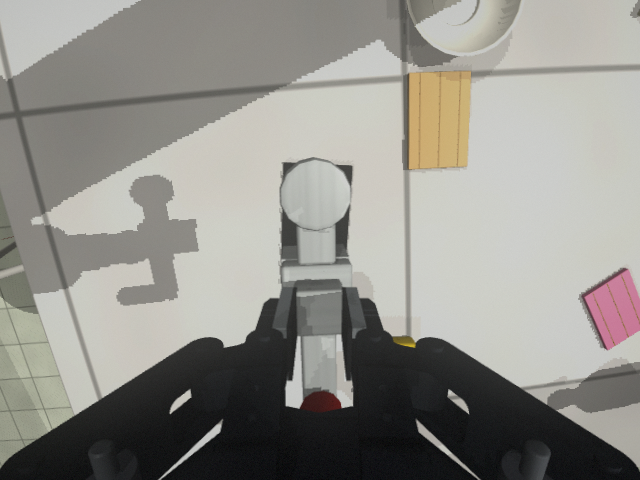

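{"op": "jog_arm", "data": {"motion": [[0.2, 0, -3, -0.7, 220], [0, 0, -3, -0.7, 220], [0, 0, -3, 0, 220], [0, 0, -2, 0, 220], [0, 0, -1.5, 0, 220], [0, 0, 0, 0, 220]]}}

```text
t: 70.7
tcp_pos: [0.5246, -0.4379, 0.1041]
tool_rot: [0.051, 0.999, 0.016, -0.004]
force: [-0.8, -0.0, -3.2]
finger_gap: 0.233
```

```bash
python3 st.py
```

```text
t 70.7 tcp [ 0.5246 -0.4379  0.1041] jaw 84.16 toolz [-0.007  0.032 -0.999] gap 19.8 F [-0.8 -0.  -3.2] q [-0.87  0.76  1.35  0.02  1.06 -2.34]
```

{"op": "jog_arm", "data": {"motion": [[-0.4, 0.7, -1.2, 0, 220], [-0.1, 0.1, -1.2, 0, 220], [-0.1, 0.1, -1.2, 0, 220], [-0.1, 0.1, -0.6, 0, 220], [0, 0, 0, 0, 220]]}}

```text
t: 71.12
tcp_pos: [0.5238, -0.4312, 0.0718]
tool_rot: [0.049, 0.999, 0.009, 0.002]
force: [-0.5, -0.2, -3.6]
finger_gap: 0.228
```

```bash
python3 st.py
```

```text
t 71.12 tcp [ 0.5238 -0.4312  0.0718] jaw 84.36 toolz [ 0.005  0.019 -1.   ] gap 19.4 F [-0.5 -0.2 -3.6] q [-0.86  0.79  1.4   0.02  0.97 -2.34]
```

{"op": "jog_arm", "data": {"motion": [[-0.3, 0.1, -0.8, 0, 220], [-0.1, 0.1, -0.7, 0, 220], [0, 0, -0.4, 0, 220], [0, 0, 0, 0, 220]]}}

```text
t: 71.45
tcp_pos: [0.5208, -0.4307, 0.0534]
tool_rot: [0.049, 0.999, 0.008, 0.004]
force: [-0.8, -0.2, -2.7]
finger_gap: 0.227
```

```bash
python3 st.py
```

```text
t 71.45 tcp [ 0.5208 -0.4307  0.0534] jaw 84.37 toolz [ 0.008  0.015 -1.   ] gap 19.3 F [-0.8 -0.2 -2.7] q [-0.86  0.81  1.41  0.02  0.92 -2.35]
```

{"op": "jog_arm", "data": {"motion": [[0, 0, -0.3, 0, 220], [0, 0, -0.2, 0, 220], [0, 0, -0.1, 0, 220], [0, 0, 0, 0, 220]]}}

```text
t: 71.78
tcp_pos: [0.5214, -0.4314, 0.049]
tool_rot: [0.049, 0.999, 0.007, 0.004]
force: [-1.1, -0.1, -2.2]
finger_gap: 0.233
```

```bash
python3 st.py
```

```text
t 71.78 tcp [ 0.5214 -0.4314  0.049 ] jaw 84.33 toolz [ 0.009  0.014 -1.   ] gap 19.8 F [-1.1 -0.1 -2.2] q [-0.86  0.82  1.41  0.02  0.92 -2.35]
```

{"op": "jog_arm", "data": {"motion": [[0, 0, -0.15, 0, 220], [0, 0, -0.1, 0, 220], [0, 0, 0, 0, 220]]}}

```text
t: 72.03
tcp_pos: [0.5218, -0.4316, 0.0489]
tool_rot: [0.049, 0.999, 0.007, 0.005]
force: [-1.0, 0.2, -0.7]
finger_gap: 0.228
```

```bash
python3 st.py; python3 - <<'E'
from h import *
t=pic('scene','s32')
cv2.imwrite('pics/c32.png',cv2.resize(cv2.cvtColor(t['img'],cv2.COLOR_RGB2BGR)[340:460,120:260],None,fx=5,fy=5,interpolation=cv2.INTER_CUBIC))
E
```

```text
t 72.03 tcp [ 0.5218 -0.4316  0.0489] jaw 84.35 toolz [ 0.01   0.014 -1.   ] gap 19.4 F [-1.   0.2 -0.7] q [-0.86  0.82  1.41  0.02  0.91 -2.35]
```

View pics/c32.png

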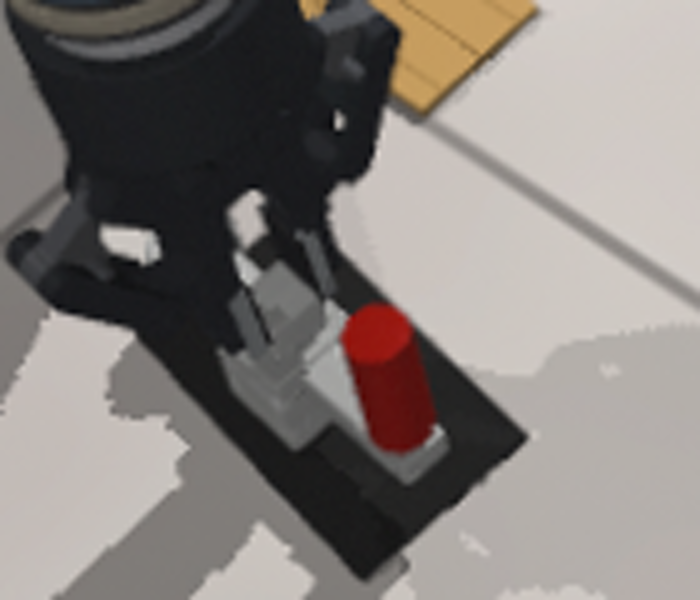

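Load is transferring and the hub is at the mat. Release and rise straight up.

{"op": "jog_arm", "data": {"motion": [[0, 0, -0.1, 0, 220], [0, 0, 0, 0, 170], [0, 0, 0, 0, 120], [0, 0, 0, 0, 120], [0, 0, 0, 0, 120], [0, 0, 1, 0, 120], [0, 0, 2, 0, 120], [0, 0, 3, 0, 120], [0, 0, 4, 0, 120], [0, 0, 4, 0, 120]]}}

```text
t: 72.92
tcp_pos: [0.5184, -0.4284, 0.1828]
tool_rot: [0.05, 0.999, 0.013, -0.001]
force: [0.7, -0.8, 0.3]
finger_gap: 0.529
```

{"op": "jog_arm", "data": {"motion": [[-1, 2, 3, 0, 120], [-1, 3, 3, 0, 120], [-1, 3, 0, 0, 120], [-1, 3, 0, 0, 120], [0, 3, 0, 0, 120], [0, 3, 0, 0, 120], [0, 3, 0, 0, 120], [0, 3, 0, 0, 120], [0, 0, 0, 0, 120]]}}

```text
t: 73.67
tcp_pos: [0.4802, -0.1993, 0.2651]
tool_rot: [0.053, 0.998, -0.001, 0.014]
force: [0.4, -0.6, -0.2]
finger_gap: 0.533
```

```bash
python3 st.py; python3 - <<'E'
from h import *
t=pic('scene','s33'); p=pic('top','t33')
cv2.imwrite('pics/c33.png',cv2.resize(cv2.cvtColor(t['img'],cv2.COLOR_RGB2BGR)[110:250,330:440],None,fx=4.2,fy=4.2,interpolation=cv2.INTER_CUBIC))
E
python3 padz.py 2>/dev/null
```

```text
t 73.67 tcp [ 0.4802 -0.1993  0.2651] jaw 83.92 toolz [ 0.028 -0.004 -1.   ] gap 45.3 F [ 0.4 -0.6 -0.2] q [-0.62  0.33  1.67  0.01  1.11 -2.09]
```

View pics/s33.png

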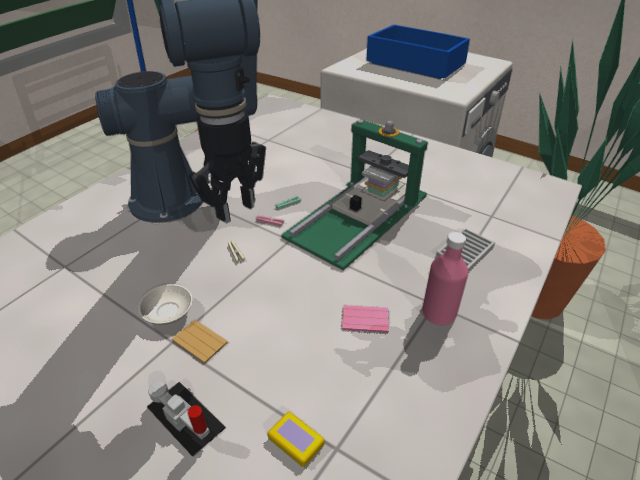

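View pics/c33.png

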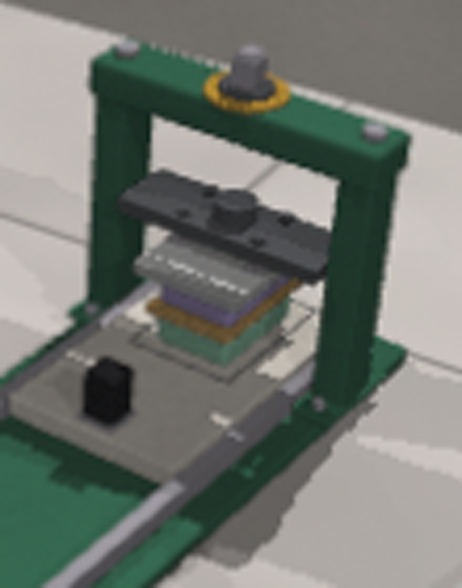

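View pics/t33.png

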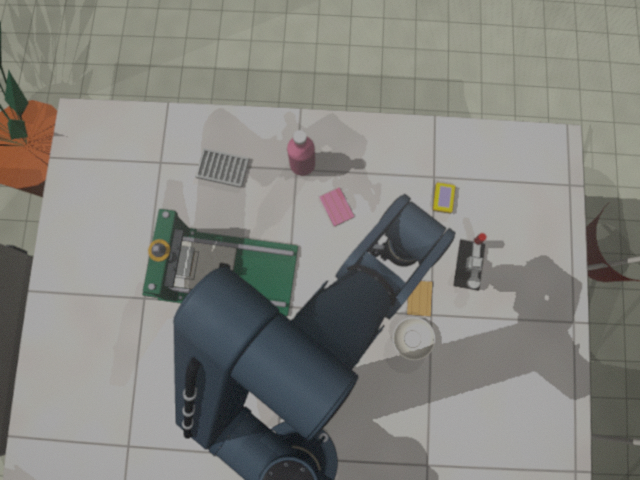

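Crank stands on its mat; other objects look unmoved. As an independent squeeze check I'll compare yoke height, pre-contact picture against now.

```bash
python3 - <<'E'
from ov import *
def yz(s):
    C=cloud(s); q=(C[...,:2]-O)@Rz
    m=(abs(q[...,0])<.07)&(abs(q[...,0])>.025)&(abs(q[...,1])<.012)&(C[...,2]>.095)&(C[...,2]<.165)&(s['depth']>0)
    z=C[m][:,2]; h,e=np.histogram(z,np.arange(.095,.166,.004)); return m.sum(),np.percentile(z,[25,50,75]).round(4)
for n in ['s25','s26','s30','s33']: print(n,yz(load(n)))
sn=[snapshot('scene') for _ in range(4)]; print([yz(s) for s in sn])
s=load('w28')
E
```

```text
s25 (np.int64(171), array([0.132 , 0.133 , 0.1338]))
s26 (np.int64(169), array([0.1282, 0.1292, 0.1298]))
s30 (np.int64(150), array([0.1091, 0.1102, 0.111 ]))
s33 (np.int64(156), array([0.1092, 0.1102, 0.1109]))
[(np.int64(151), array([0.1093, 0.1102, 0.1111])), (np.int64(153), array([0.1093, 0.1101, 0.1109])), (np.int64(153), array([0.1091, 0.1098, 0.1109])), (np.int64(152), array([0.1095, 0.1101, 0.1109]))]
```

Yoke-to-pad gap went from 26.5 mm free to 20.7 mm, so squeeze is about 5.8 mm of 12. Last checks on the crank, the bed and the untouched objects, then hand in.

```bash
python3 - <<'E'
from ov import *
s=load('s33'); C=cloud(s)
m=(C[...,2]>.06)&(C[...,2]<.07)&(abs(C[...,0]-.475)<.04)&(abs(C[...,1]-.215)<.03);p=C[m];print('post',p.min(0).round(3),p.max(0).round(3))
a=load('top0');b=load('t33')
d=cv2.absdiff(a['img'],b['img']).max(2); 
for n,(x0,y0,x1,y1) in dict(lint=(195,145,255,190),bottle=(285,125,320,178),pinkb=(318,185,358,228),yellow=(430,178,460,216),dish=(390,315,440,360)).items():
    print(n,float(np.mean(d[y0:y1,x0:x1]>40).round(3)))
cv2.imwrite('pics/cr33.png',cv2.resize(cv2.cvtColor(b['img'],cv2.COLOR_RGB2BGR)[220:310,430:510],None,fx=6,fy=6,interpolation=2))
print(at_depth(b,481,240),at_depth(b,475,263),at_depth(s,196,410))
E
```

```text
post [0.463 0.2   0.06 ] [0.486 0.225 0.066]
lint 0.0
bottle 0.0
pinkb 0.0
yellow 0.0
dish 0.003
[ 0.57583684 -0.43744385  0.08665543] [ 0.5210983  -0.42942663  0.05795984] [ 0.58652618 -0.43679053  0.09207067]
```

View pics/cr33.png

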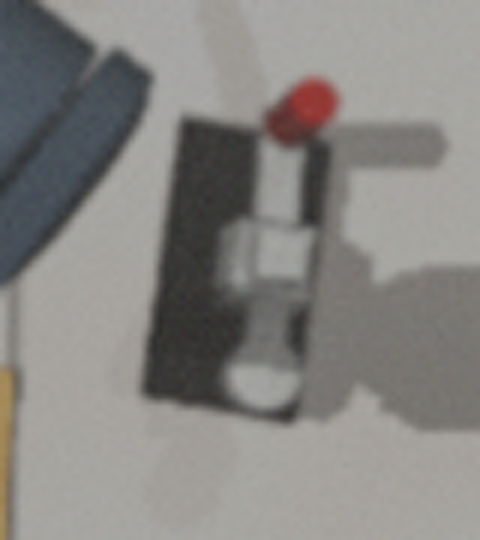

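The crank stands upright on the mat, the bed is home and nothing else has moved.

```bash
python3 -c "
from station import *
print(sign_off())"
```

```text
the job is handed in; nothing more can be done
None
```

The job is done and handed in at about 74 s. Only the mint and lilac bars were there.

**Stack and bed:** I drew the bed out and stacked mint bar, bamboo board and lilac bar lengthwise in the outline. In the pictures each lay within about 2 mm of the middle. I then pushed the bed home to its stop. The second board stayed on the ledge.

**Winding:** I fitted the crank, wound it about 4.3 turns clockwise, took it off and stood it back on its mat.

Last checks:
- **Squeeze:** The springs are squeezed about 5.8 to 6 mm of 12. The yoke-to-pad gap gave 5.8 mm and the turn count against the pad's drop gave about 6 mm. My first scene-picture reading had the spindle starting at zero. It had in fact started about 85° down, so I went by the measured contact.
- **Bed:** The grip post is at its home position.
- **Crank:** It stands upright on the mat, turned as it was at the start.
- **Left alone:** The bottle, dish, lint filter and both look-alikes show no movement between the first and last top pictures.

During winding the tool picked up a lean of about 7°. I straightened it half-way through by pressing the closed fingers on the post, with the bed already against its home stop, at roughly 20 to 32 N where I read it. The bed did not move.

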